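Set out the sauce cruets from their tight-lidded tin

ROBOT

A 6-joint arm with a two-finger parallel gripper is mounted at the origin on a cart in front of the work surface, level with it; the furniture and walls round the work are solid. World frame = base frame: x ahead of the robot, y to its left, z up, the work surface at z = 0. Lengths are in m, angles in rad, forces in N, time in s.
With the tool pointing down it reaches from about 0.3 to 0.875 m from the base axis. Payload 6.4 kg.
Tool frame: the origin (TCP) lies at the very end of the fingers, on their centre line; the grasp point (between the pads) lies tcp_to_grasp behind it (tcp_to_grasp is the distance from the TCP to the grasp point, in m); z points along the fingers, y is the direction in which the jaws open and shut (so a half turn about z gives the same grasp; the last joint's range is limited). The gripper opens to 85 mm and grips with 20 to 120 N. Pads are 22 mm wide; open, the fingers measure 114 mm over their backs; the gripper's body (76 mm by 85 mm) begins 54 mm behind the grasp point. The pads swing forward as they close: fully open they stand 13 mm farther back than shut.
Start: joints at [-1.53, 0.181, 1.607, -0, 1.354, -0.206], TCP at [0.14, -0.558, 0.194] pointing down, gripper open.
Joint ranges: [-2.99, 2.99], [-0.89, 2.07], [0.3, 2.58], [-1.14, 4.28], [0, 2.63], [-3.12, 3.12]. Speed limits (rad/s): [2.57, 2.57, 3.01, 3.14, 3.14, 3.14].

INTERFACE

Orientations are given as a unit quaternion [w, x, y, z].
In Python, from bench import get_obs, camera, hand_in, tcp_to_grasp gives the robot as it stands.
- The arm moves only by the shell command python3 -m inch 'ROWS' [OPENING]. ROWS is JSON, a list of rows, each an object with "delta_pos": the shift along the tool's x, y, z in cm, a list of three; "rotation": the turn, a rotation vector about the tool's x, y, z in rad, a list of three. In form: [{"delta_pos": [x, y, z], "rotation": [rx, ry, rz]}, ...]. A call has 1 to 10 rows; each row shifts and turns the commanded pose from where the row before left it, along the tool's axes as they then stand; what a row does not reach is not made up. A row lasts 1/10 s, in which the tool goes at most 50 mm and 8.59 degrees, less where a joint would pass 70% of its speed; a pose out of reach is approached as far as the arm can. A call is refused whole if a number of a shift passes 5 or a number of a turn 0.15, either way. A call with a gripper value outside its range is refused whole. OPENING is the finger opening in cm, from 0 to 8.54, set as the call begins (- or left out, the last holds). The fingers move at their own pace and stop on an object; the grip force is fixed at half the most. Time passes only in rows, so rows that do not move let the fingers close. It gives the time, the measured TCP pose, the force and the opening at its end, in the units of the state.
- get_obs(): the state, without advancing time (a new reading comes with each control period).
- camera(name): name is "side" or "top" or "wrist"; returns a dict with "color" (480x640x3 uint8, red, green, blue), "vfov" (degrees; the focal length in pixels is half the picture's height over the tangent of half this angle, whatever the lens; pixels are square), "cx", "cy" (the principal point, pixels), "eye" and "orientation" of the camera in the world; the wrist camera has in their place "T_tool_cam" (4x4, takes a point from camera to tool coordinates, whose origin is the TCP and whose axes are the flange's). Camera axes: x right, y down, z forward; pixel columns grow to the right and rows downward; lengths in m; the calibration is good to about 2 mm. A picture is of the moment at which its call begins: read the wrist's pose just before it. There is no depth.
- hand_in(): hands the job in, once; it reports no verdict.
The state is a dict: "time_s": time; "q": joint angles; "dq": joint speeds; "joint_efforts": joint torques, N m; "eef_pos": TCP position; "eef_rot": TCP orientation; "wrist_force": force on the tool from outside, world axes, zero at the start; "torque": the same for the moment, N m; "opening": opening from 0.0 (shut) to 1.0 (fully open).
Only numpy, scipy, OpenCV 4.12 (cv2) and the standard library are available. Lean on these libraries where they do the work, as an engineer would, in place of code of your own. Each camera call takes 0.05 s, during which the arm holds its last target.

TASK

Set out the sauce cruets for service: slide the closed tin fully home into its dock, so that the lips hold its foot down, draw the deep, tight lid straight up off it and put it aside. Stand every cruet from the tin upright on a ring of its own on the drip tray, centred, with its pouring beak facing squarely to the gutter side, then put the lid back on the tin, fully down, with the tin still home in the dock. Leave the pepper shaker, the spare spout and the stack of bowls where they are.

Things in the scene. Friction and masses are not known exactly. Their poses are not given: they have to be found in the camera images.
- tin_mid (a point): Base of the cruet tin, an open steel tray: outside 54 (x) x 146 (y) mm, walls 2 mm thick, rim 42 mm above the table. Foot flange 4 mm thick, 66 (x) x 174 (y) mm. Sprung dimples on the long walls, 30 mm up, grip the lid. Point: middle of the base, 21 mm above its underside; x short axis, y long axis, z up. Loose, 0.27 kg empty.
- tin_floor (a point): Middle of the tin's inner floor, 4 mm above its underside, axes as the tin's. Two thin dividers, 36 mm high, make three cells in a row, centred at y = -47, 0 and +47 mm from here, each about 50 (x) x 45 (y) mm inside; above 35 mm the tin's walls neck in by 2 mm, which leads the lid on.
- lid_mid (a point): Middle of the tin's deep telescoping aluminium lid, 48 mm above its lower rim; 61.6 (x) x 153.6 (y) x 96 mm outside, walls 1.8 mm, open below, 0.13 kg, 2 mm play all round the base. Axes as the tin's; fits either way round. Closed, its rim rests on the flange and this point is 31 mm above tin_mid. Take it across its 61.6 mm width.
- lid_top (a point): Middle of the lid's top face, 96 mm above its rim. The lid is tight: dimples hold it with about 6 to 9 N (5 to 20 N to push it back on) over the first 26 mm, so that pulling it lifts the loose tin with its contents. Raised 100 mm it clears the cruets. The table between dock and tray (x 0.44 to 0.55 m) is free to stand it on.
- dock: Steel dock screwed to the table, where the tin belongs. Two rails with lips, a back stop, flared wings at the open mouth, which looks to its -x (the robot). Origin: on the table, where the middle of the tin is when fully home; axes then as the tin's. Rails begin 30 mm, wings 50 mm before the origin. Overall 218 mm wide, 8.5 mm high.
- dock_mouth (a point): On the table 100 mm before the dock's origin (its -x), axes as the dock's: from here the tin, standing on the table, long side across, is slid along +x until its flange meets the back stop. The flange ends (4 mm thick) run under the lips (6 mm up, reaching in to 80 mm from the middle) with 2 mm play at each end.
- tray: Stainless drip tray, 84 (x) x 220 (y) mm, rim 11 mm high, loose, 0.8 kg. Flat deck 5 mm above its underside with three dark rings in a row; along its -x long side runs the slotted gutter, 18 mm wide. Origin at the centre of its underside; -x points from the deck to the gutter. Behind it (x over 0.62 m) stands a tall wire rack.
- ring_0 (a point): Centre of a stand ring (45 mm across, flush, only a marking) on the tray's deck, at x = 8, y = -66 mm of the tray, 5 mm up. Axes as the tray's.
- ring_1 (a point): Centre of a stand ring (45 mm across, flush, only a marking) on the tray's deck, at x = 8, y = 0 mm of the tray, 5 mm up. Axes as the tray's.
- ring_2 (a point): Centre of a stand ring (45 mm across, flush, only a marking) on the tray's deck, at x = 8, y = +66 mm of the tray, 5 mm up. Axes as the tray's.
- cruet_a_mid (a point): A sauce cruet (two or three are present; None from the start: absent): white round pot 38 mm across, straight up to 60 mm, black stopper 24 mm across above, 84 mm tall, 0.11 kg; at first in a cell of the tin. Point: on its axis half-way up, 42 mm above its foot; its -x axis points the way its beak faces, z up.
- cruet_a_beak (a point): Tip of that cruet's pouring beak, on the stopper 76 mm up, 18 mm out from the axis (within the pot's outline seen from above).
- cruet_b_mid (a point): A sauce cruet (two or three are present; None from the start: absent): white round pot 38 mm across, straight up to 60 mm, black stopper 24 mm across above, 84 mm tall, 0.11 kg; at first in a cell of the tin. Point: on its axis half-way up, 42 mm above its foot; its -x axis points the way its beak faces, z up.
- cruet_b_beak (a point): Tip of that cruet's pouring beak, on the stopper 76 mm up, 18 mm out from the axis (within the pot's outline seen from above).
- cruet_c_mid (a point): A sauce cruet (two or three are present; None from the start: absent): white round pot 38 mm across, straight up to 60 mm, black stopper 24 mm across above, 84 mm tall, 0.11 kg; at first in a cell of the tin. Point: on its axis half-way up, 42 mm above its foot; its -x axis points the way its beak faces, z up.
- cruet_c_beak (a point): Tip of that cruet's pouring beak, on the stopper 76 mm up, 18 mm out from the axis (within the pot's outline seen from above).
- pepper: A pepper shaker that stands near the work and stays where it is, 43 x 43 x 75 mm, behind the dock. Origin: centre of its underside.
- spout: A spare valve spout that stands near the work and stays where it is, 33 x 33 x 48 mm, behind the dock. Origin: centre of its underside.
- bowls: A stack of rice bowls that stands near the work and stays where it is, 89 mm across, 62 mm tall, upside down, behind the dock. Origin: centre of its underside.

How it is judged:
On the way, in this order (a step that is already met when the one before it is completed fails the run):
1. the closed tin is fully home in the dock (x of tin_mid in the frame of dock between -0.005 and 0.005 m and y of tin_mid in the frame of dock between -0.005 and 0.005 m and height (world z) of tin_mid below 0.025 m and z of lid_mid in the frame of tin_mid below 0.0345 m and horizontal distance between lid_mid and tin_mid below 0.006 m), for 0.2 s.
2. the lid is drawn clear above the tin while the dock keeps the base down and home (x of tin_mid in the frame of dock between -0.005 and 0.005 m and y of tin_mid in the frame of dock between -0.005 and 0.005 m and height (world z) of tin_mid below 0.025 m and z of lid_mid in the frame of tin_mid above 0.11 m), for 0.1 s.
3. every cruet stands on a ring of the tray, its beak to the gutter ((horizontal distance between cruet_a_mid and ring_0 below 0.01 m or horizontal distance between cruet_a_mid and ring_1 below 0.01 m or horizontal distance between cruet_a_mid and ring_2 below 0.01 m) and angle between each of cruet_a_mid, cruet_b_mid, cruet_c_mid's own z axis and vertical below 0.1 rad and z of each of cruet_a_mid, cruet_b_mid, cruet_c_mid in the frame of tray below 0.053 m and angle between the x axis of each of cruet_a_mid, cruet_b_mid, cruet_c_mid and the x axis of tray, either way round below 0.25 rad and x of each of cruet_a_beak, cruet_b_beak, cruet_c_beak in the frame of tray below 0.006 m and linear speed of each of cruet_a, cruet_b, cruet_c below 0.02 m/s and (horizontal distance between cruet_b_mid and ring_0 below 0.01 m or horizontal distance between cruet_b_mid and ring_1 below 0.01 m or horizontal distance between cruet_b_mid and ring_2 below 0.01 m) and (horizontal distance between cruet_c_mid and ring_0 below 0.01 m or horizontal distance between cruet_c_mid and ring_1 below 0.01 m or horizontal distance between cruet_c_mid and ring_2 below 0.01 m)), for 0.2 s.
At the end, for the whole second after the job is handed in: Tin base home in the dock (5 mm), lid on it fully down (3.5 mm) and at rest; every cruet from the tin upright (0.1 rad), at rest, on a ring of its own (axis within 10 mm of its centre), beak to the gutter side, square to the tray within 0.25 rad (all of step 1 and all of step 3 and linear speed of lid below 0.02 m/s); the robot touches nothing.
It fails at once if the pepper shaker is disturbed (moved over 3 cm) (distance of pepper from where it was at the start of the episode above 0.03 m).
It fails at once if the spare valve spout is disturbed (moved over 3 cm) (distance of spout from where it was at the start of the episode above 0.03 m).
It fails at once if the stack of rice bowls is disturbed (moved over 3 cm) (distance of bowls from where it was at the start of the episode above 0.03 m).
Of cruet_a, cruet_b, cruet_c only 2 to 3 are there at a start; the rules pass over those that are not, and their reading is None.
At some moment in a run one of tray, tin may be knocked a few centimetres aside while the robot is not near it.
Once in a run the grip may slacken for a moment while it holds something.
It also fails if it takes over 210 s, if anything falls off the work surface, if the arm or the gripper's body presses on something with over 40 N, if the wrist force passes 120 N, or if a joint passes its speed limit or range.

## Working session

There is one attempt and no reset: what is moved stays moved. The work goes in short steps, Python scripts to look and compute and a shell command to move; the robot and the scene stay as the last step left them, time stands still between calls to the robot, and variables do not carry over. Pictures are saved under pics/ and viewed, and the job is handed in when it is done.

```bash
ls; mkdir -p pics
python3 - <<'E'
from bench import *
import cv2
print(get_obs(), tcp_to_grasp)
for n in ("side","top","wrist"):
    c=camera(n); cv2.imwrite(f"pics/{n}0.png",c["color"][:,:,::-1]); print(n,{k:v for k,v in c.items() if k!="color"})
E
```

```text
pics
{'time_s': 0.0, 'q': array([-1.53034495e+00,  1.81559393e-01,  1.60797843e+00,  1.50991252e-05,
        1.35379268e+00, -2.06264647e-01]), 'dq': array([-0.00098854,  0.00152024, -0.00105093, -0.00053984,  0.00105648,
        0.00051027]), 'joint_efforts': array([-1.06874231e-03, -4.44875157e+01, -3.51336622e+01, -4.40202302e-04,
        9.01429681e-03,  4.29312905e-06]), 'eef_pos': array([ 0.14044405, -0.55696613,  0.19288818]), 'eef_rot': array([-8.65330475e-04,  9.92400870e-01,  1.23043722e-01,  7.93029574e-05]), 'wrist_force': array([-0.2035611 , -0.49702131,  0.05133187]), 'torque': array([ 0.00170303, -0.03922199,  0.02193147]), 'opening': 0.9996267660027752} 0.0187
side {'vfov': 45.13720082140125, 'cx': 316.5118570261001, 'cy': 238.7960066130202, 'eye': array([ 0.30781313, -0.83942002,  0.7906859 ]), 'orientation': array([-0.41272304,  0.89154281, -0.16943485,  0.07812134])}
top {'vfov': 49.92501376789195, 'cx': 322.3322455074074, 'cy': 240.06082416276473, 'eye': array([ 0.5251593 , -0.06124781,  1.13284245]), 'orientation': array([-0.02444843,  0.71190297, -0.70091332,  0.0362898 ])}
wrist {'vfov': 68.67973443821873, 'cx': 318.2542906830736, 'cy': 240.84984959495833, 'T_tool_cam': array([[ 5.85773120e-04, -9.47934104e-01, -3.18465997e-01,
         8.08778371e-02],
       [ 9.99999769e-01,  4.45481654e-04,  5.13353806e-04,
        -3.06999057e-04],
       [-3.44754821e-04, -3.18466224e-01,  9.47934146e-01,
        -1.80703671e-01],
       [ 0.00000000e+00,  0.00000000e+00,  0.00000000e+00,
         1.00000000e+00]])}
```

View pics/top0.png

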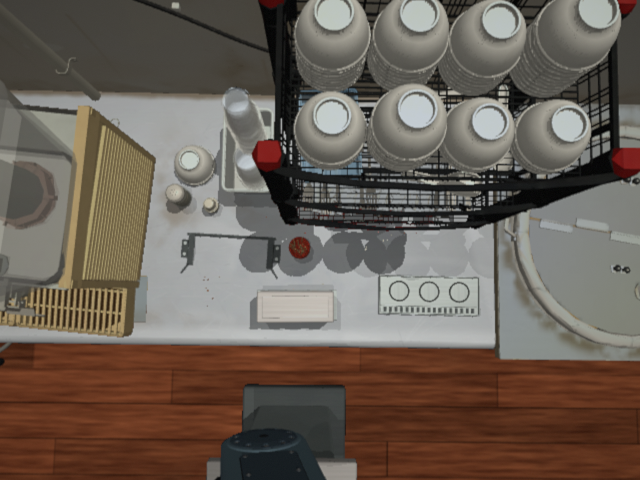

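View pics/side0.png

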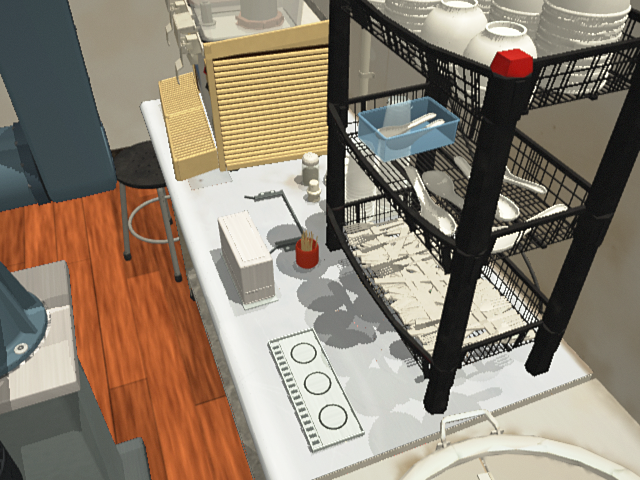

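View pics/wrist0.png

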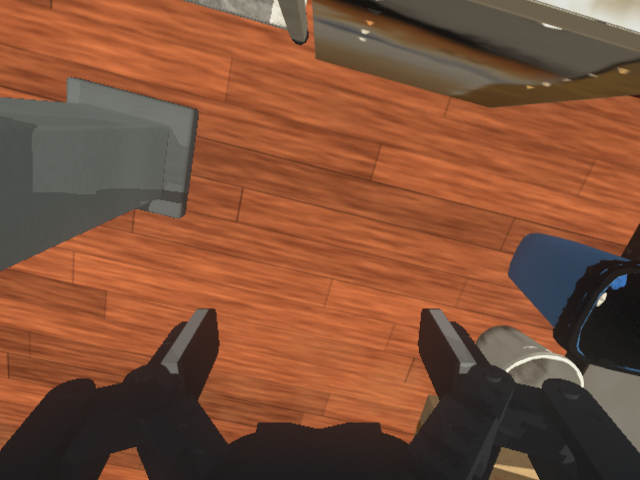

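```bash
cat > h.py <<'E'
import numpy as np, cv2
from bench import *
from scipy.spatial.transform import Rotation as R
def rq(q): return R.from_quat([q[1],q[2],q[3],q[0]])
def cam(n):
    o=get_obs(); c=camera(n)
    f=240/np.tan(np.radians(c["vfov"]/2))
    if n=="wrist":
        T=np.eye(4);T[:3,:3]=rq(o["eef_rot"]).as_matrix();T[:3,3]=o["eef_pos"]; T=T@c["T_tool_cam"]
    else:
        T=np.eye(4);T[:3,:3]=rq(c["orientation"]).as_matrix();T[:3,3]=c["eye"]
    return dict(img=c["color"][:,:,::-1].copy(),f=f,cx=c["cx"],cy=c["cy"],T=T)
def bp(c,u,v,z):
    d=c["T"][:3,:3]@np.array([(u-c["cx"])/c["f"],(v-c["cy"])/c["f"],1]); e=c["T"][:3,3]
    return e+d*(z-e[2])/d[2]
def pj(c,p):
    p=c["T"][:3,:3].T@(np.asarray(p,float)-c["T"][:3,3]); return np.array([c["cx"]+c["f"]*p[0]/p[2],c["cy"]+c["f"]*p[1]/p[2]])
def crop(c,x0,y0,x1,y1,s,name):
    cv2.imwrite(f"pics/{name}.png",cv2.resize(c["img"][y0:y1,x0:x1],None,fx=s,fy=s,interpolation=cv2.INTER_CUBIC))
def st():
    o=get_obs(); r=rq(o["eef_rot"]).as_matrix()
    print("t%.2f pos"%o["time_s"],o["eef_pos"].round(4),"x",r[:,0].round(3),"y",r[:,1].round(3),"z",r[:,2].round(3),"F",o["wrist_force"].round(1),"open %.3f"%o["opening"],"q",o["q"].round(2))
def fit(pts,model):
    # rigid 2D fit of model xy->pts ; returns centre, yaw
    A=np.asarray(pts)[:,:2];B=np.asarray(model,float);a=A-A.mean(0);b=B-B.mean(0)
    th=np.arctan2((b[:,0]*a[:,1]-b[:,1]*a[:,0]).sum(),(a*b).sum())
    c,s=np.cos(th),np.sin(th);Rm=np.array([[c,-s],[s,c]]);t=A.mean(0)-Rm@B.mean(0)
    res=A-(B@Rm.T+t);return t,th,np.linalg.norm(res,axis=1)
E
python3 - <<'E'
from h import *
c=cam("top"); crop(c,165,220,345,340,4.4,"tA"); crop(c,360,255,500,335,5.5,"tB")
E
```

```text
(no output)
```

View pics/tA.png

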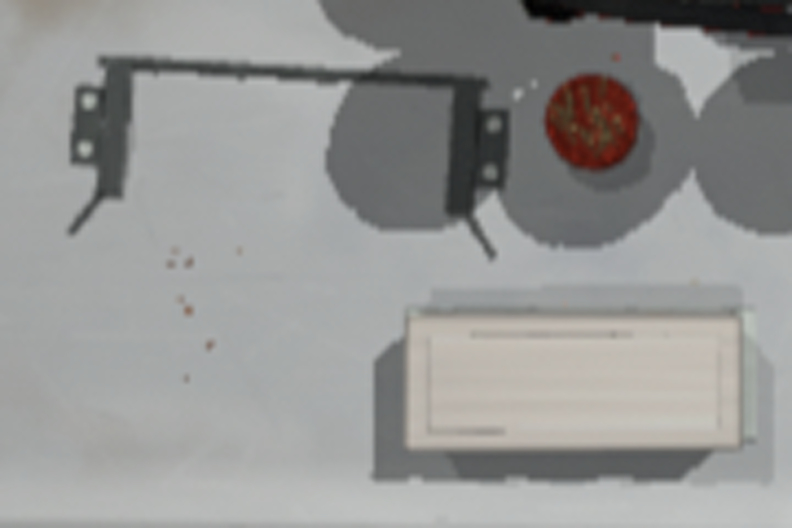

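View pics/tB.png

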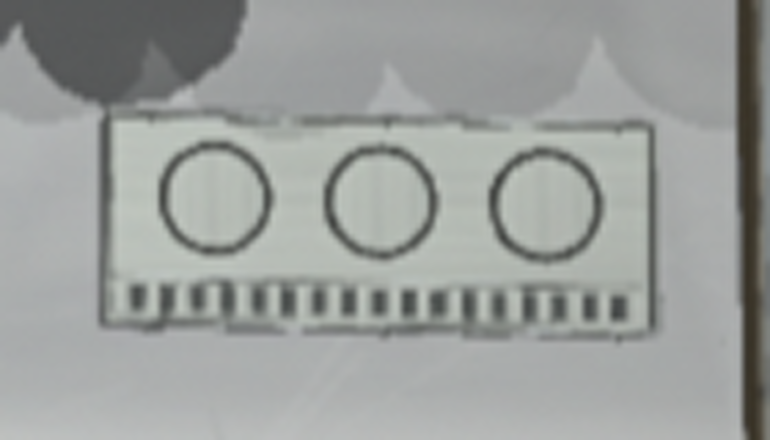

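Run:
```python
from h import *
c=cam("top")
A=lambda x,y,z: bp(c,165+(x+.5)/4.4-.5,220+(y+.5)/4.4-.5,z)
B=lambda x,y,z: bp(c,360+(x+.5)/5.5-.5,255+(y+.5)/5.5-.5,z)
L=[A(407,314,.1),A(742,316,.1),A(742,449,.1),A(407,449,.1)]
print("lid",fit(L,[[.0308,.0768],[.0308,-.0768],[-.0308,-.0768],[-.0308,.0768]]))
for n,p in dict(lipLb=(130,75),lipLf=(122,195),lipRb=(455,95),lipRf=(448,213),outLf=(104,197),outRf=(473,215),wingL=(72,234),wingR=(492,257),backL=(100,60),backR=(487,80),backinL=(135,70),backinR=(445,85)).items(): print(n,A(*p,.0085).round(4))
for n,p in dict(tabL0=(78,86),tabL1=(72,162),tabR0=(508,110),tabR1=(503,187)).items(): print(n,A(*p,.003).round(4))
T=[B(104,113,.011),B(653,125,.011),B(654,333,.011),B(104,323,.011)]
print("tray",fit(T,[[.042,.11],[.042,-.11],[-.042,-.11],[-.042,.11]]))
Rr=[B(215,198,.005),B(381,201,.005),B(546,205,.005)]
print("ringfit",fit(Rr,[[.008,.066],[.008,0],[.008,-.066]]),Rr)
```

```text
lid (array([ 0.4810967 , -0.02600076]), np.float64(0.012231452132907309), array([0.00093867, 0.00160601, 0.00146428, 0.00174121]))
lipLb [0.625  0.2003 0.0085]
lipLf [0.5655 0.2021 0.0085]
lipRb [0.6177 0.0392 0.0085]
lipRf [0.5591 0.0413 0.0085]
outLf [0.5644 0.2109 0.0085]
outRf [0.5583 0.0289 0.0085]
wingL [0.546  0.2259 0.0085]
wingR [0.5378 0.0191 0.0085]
backL [0.6323 0.2154 0.0085]
backR [0.6255 0.0235 0.0085]
backinL [0.6276 0.1979 0.0085]
backinR [0.6226 0.0443 0.0085]
tabL0 [0.6196 0.2271 0.003 ]
tabL1 [0.5817 0.2287 0.003 ]
tabR0 [0.6111 0.0132 0.003 ]
tabR1 [0.5726 0.0148 0.003 ]
tray (array([ 0.5055725 , -0.31179983]), np.float64(-0.004777659469548361), array([0.00101023, 0.00155076, 0.00155075, 0.00176052]))
ringfit (array([ 0.50610995, -0.31375223]), np.float64(-0.00639102180384065), array([7.73304549e-05, 1.63316797e-04, 8.65412550e-05])) [array([ 0.51446453, -0.2477662 ,  0.005     ]), array([ 0.5142438 , -0.31389669,  0.005     ]), array([ 0.51362102, -0.37974718,  0.005     ])]
```

```bash
python3 -m inch '[{"delta_pos":[0,0,-3],"rotation":[0,0,-0.148]},{"delta_pos":[0,0,-3],"rotation":[0,0,-0.148]},{"delta_pos":[0,0,-3],"rotation":[0,0,-0.148]},{"delta_pos":[0,0,-2],"rotation":[0,0,-0.148]},{"delta_pos":[0,0,0],"rotation":[0,0,-0.148]},{"delta_pos":[0,0,0],"rotation":[0,0,-0.148]},{"delta_pos":[0,0,0],"rotation":[0,0,-0.148]},{"delta_pos":[0,0,0],"rotation":[0,0,-0.148]},{"delta_pos":[0,0,0],"rotation":[0,0,-0.146]},{"delta_pos":[0,0,0],"rotation":[0,0,0]}]' 8.54; python3 -c "
from h import *
st()"
```

```text
time_s: 1.25
eef_pos: [0.1405, -0.5575, 0.3036]
eef_rot: [-0.0, 0.705, 0.71, 0.0]
wrist_force: [0.4, -0.1, 0.6]
opening: 0.999
t1.25 pos [ 0.1405 -0.5575  0.3036] x [-0.007  1.     0.   ] y [1.    0.007 0.   ] z [ 0.  0. -1.] F [ 0.4 -0.1  0.6] open 0.999 q [-1.53  0.11  1.47  0.    1.56 -1.54]
```

```bash
python3 -m inch '[{"delta_pos":[3.5,2.3,0],"rotation":[0,0,0]},{"delta_pos":[3.5,2.3,0],"rotation":[0,0,0]},{"delta_pos":[3.5,2.3,0],"rotation":[0,0,0]},{"delta_pos":[3.5,2.3,0],"rotation":[0,0,0]},{"delta_pos":[3.5,2.3,0],"rotation":[0,0,0]},{"delta_pos":[3.5,2.3,0],"rotation":[0,0,0]},{"delta_pos":[3.5,2.3,0],"rotation":[0,0,0]},{"delta_pos":[3.5,2.3,0],"rotation":[0,0,0]}]'
python3 -m inch '[{"delta_pos":[3.5,2.3,0],"rotation":[0,0,0]},{"delta_pos":[3.5,2.3,0],"rotation":[0,0,0]},{"delta_pos":[3.5,2.3,0],"rotation":[0,0,0]},{"delta_pos":[3.5,2.3,0],"rotation":[0,0,0]},{"delta_pos":[3.5,2.3,0],"rotation":[0,0,0]},{"delta_pos":[3.5,2.3,0],"rotation":[0,0,0]},{"delta_pos":[2,2,0],"rotation":[0,0,0]},{"delta_pos":[0,0,0],"rotation":[0,0,0]},{"delta_pos":[0,0,0],"rotation":[0,0,0]}]'
python3 -c "
from h import *
st()
c=cam('wrist');crop(c,0,0,640,480,1.2,'w1')"
```

```text
time_s: 2.05
eef_pos: [0.3234, -0.275, 0.3039]
eef_rot: [0.0, 0.707, 0.707, -0.0]
wrist_force: [1.0, 0.0, 0.6]
opening: 1.0
time_s: 2.95
eef_pos: [0.4793, -0.0452, 0.3035]
eef_rot: [-0.0, 0.705, 0.709, -0.0]
wrist_force: [-0.4, -0.4, -0.8]
opening: 1.003
t2.95 pos [ 0.4793 -0.0452  0.3035] x [-0.005  1.    -0.   ] y [ 1.     0.005 -0.001] z [-0.001 -0.    -1.   ] F [-0.4 -0.4 -0.8] open 1.003 q [-0.34 -0.11  1.68 -0.    1.56 -0.35]
```

View pics/w1.png

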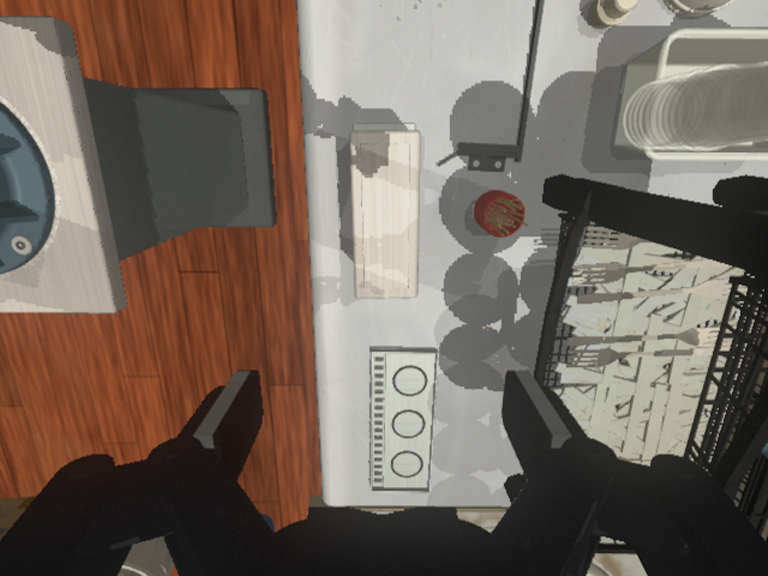

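```bash
python3 -c "
from h import *
c=cam('wrist');crop(c,270,90,450,260,4.4,'w2')"
```

```text
(no output)
```

View pics/w2.png

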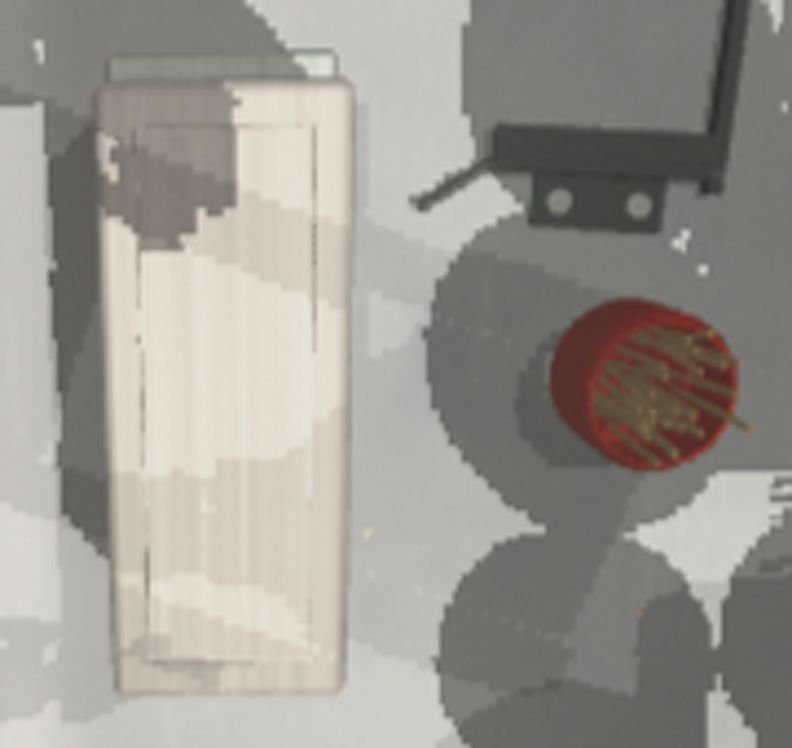

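```bash
python3 -c "
from h import *
c=cam('wrist')
A=lambda x,y,z: bp(c,270+(x+.5)/4.4-.5,90+(y+.5)/4.4-.5,z)
P=[A(98,85,.1),A(354,83,.1),A(345,692,.1),A(117,692,.1)]
print(np.round(P,4),fit(P,[[-.0308,.0768],[.0308,.0768],[.0308,-.0768],[-.0308,-.0768]]))
for n,p in dict(railf_in=(493,126),railb_in=(712,133),railf_out=(493,165),railb=(720,190),wing=(413,207)).items(): print(n,A(*p,.0085).round(4))
"
```

```text
[[ 0.4504  0.049   0.1   ]
 [ 0.5101  0.0497  0.1   ]
 [ 0.5127 -0.1008  0.1   ]
 [ 0.4525 -0.1011  0.1   ]] (array([ 0.48140954, -0.02581441]), np.float64(0.014481560523566115), array([0.00181214, 0.00204315, 0.00149007, 0.0021149 ]))
railf_in [0.5586 0.0414 0.0085]
railb_in [0.6224 0.0398 0.0085]
railf_out [0.5592 0.0306 0.0085]
railb [0.6265 0.0239 0.0085]
wing [0.5363 0.0187 0.0085]
```

```bash
python3 -m inch '[{"delta_pos":[1.95,0.18,3],"rotation":[0,0,-0.01]},{"delta_pos":[0,0,4],"rotation":[0,0,0]},{"delta_pos":[0,0,4],"rotation":[0,0,0]},{"delta_pos":[0,0,3],"rotation":[0,0,0]},{"delta_pos":[0,0,0],"rotation":[0,0,0]},{"delta_pos":[0,0,0],"rotation":[0,0,0]}]'
python3 -c "
from h import *
st()
c=cam('wrist');crop(c,0,0,640,480,1.2,'w3')"
```

```text
time_s: 3.7
eef_pos: [0.4811, -0.0268, 0.1646]
eef_rot: [0.0, 0.702, 0.712, -0.0]
wrist_force: [0.2, 0.8, 1.3]
opening: 1.003
t3.70 pos [ 0.4811 -0.0268  0.1646] x [-0.014  1.    -0.   ] y [ 1.     0.014 -0.   ] z [-0. -0. -1.] F [0.2 0.8 1.3] open 1.003 q [-0.3  -0.    1.87 -0.    1.28 -0.32]
```

View pics/w3.png

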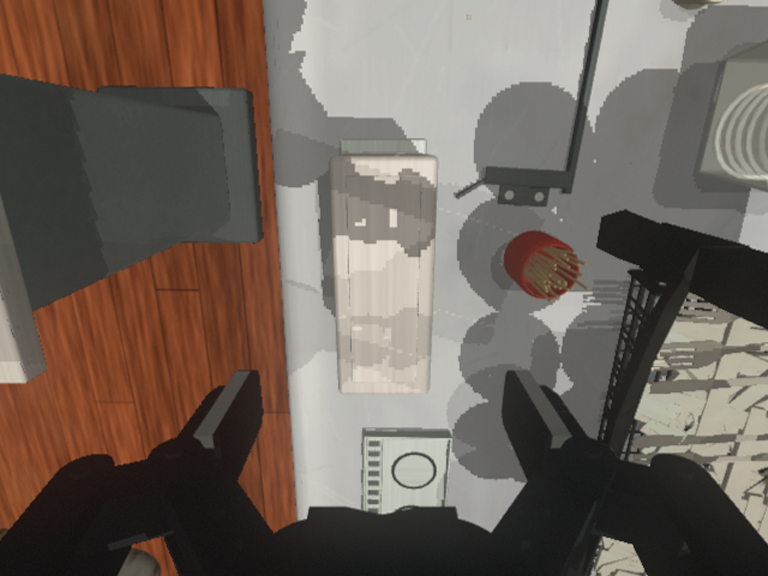

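```bash
python3 -m inch '[{"delta_pos":[0,0,4],"rotation":[0,0,0]},{"delta_pos":[0,0,4],"rotation":[0,0,0]},{"delta_pos":[0,0,3],"rotation":[0,0,0]},{"delta_pos":[0,0,1.4],"rotation":[0,0,0]},{"delta_pos":[0,0,0],"rotation":[0,0,0]},{"delta_pos":[0,0,0],"rotation":[0,0,0]}]'
python3 -m inch '[{"delta_pos":[0,0,0],"rotation":[0,0,0]},{"delta_pos":[0,0,0],"rotation":[0,0,0]},{"delta_pos":[0,0,0],"rotation":[0,0,0]},{"delta_pos":[0,0,0],"rotation":[0,0,0]},{"delta_pos":[0,0,0],"rotation":[0,0,0]},{"delta_pos":[0,0,0],"rotation":[0,0,0]},{"delta_pos":[0,0,0],"rotation":[0,0,0]},{"delta_pos":[0,0,0],"rotation":[0,0,0]}]' 5.5
python3 -c "
from h import *
st()
c=cam('wrist');crop(c,0,0,640,480,1.2,'w4')"
```

```text
time_s: 4.35
eef_pos: [0.4829, -0.0268, 0.0418]
eef_rot: [0.001, 0.702, 0.713, 0.001]
wrist_force: [-0.0, 0.1, 0.5]
opening: 1.004
time_s: 5.15
eef_pos: [0.4824, -0.0266, 0.0419]
eef_rot: [0.001, 0.701, 0.713, 0.001]
wrist_force: [-2.9, -0.0, 8.7]
opening: 0.705
t5.15 pos [ 0.4824 -0.0266  0.0419] x [-0.016  1.    -0.001] y [1.    0.016 0.003] z [ 0.003 -0.001 -1.   ] F [-2.9 -0.   8.7] open 0.705 q [-0.3   0.18  1.95 -0.    1.01 -0.32]
```

View pics/w4.png

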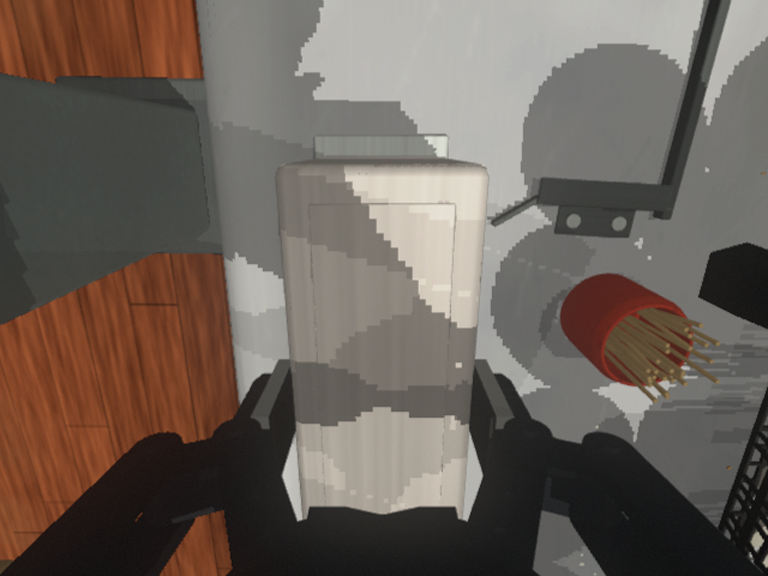

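```bash
python3 -m inch '[{"delta_pos":[0,0,-0.1],"rotation":[0,0,0.025]},{"delta_pos":[0,0,0],"rotation":[0,0,0.025]},{"delta_pos":[1,0,0],"rotation":[0,0,0]},{"delta_pos":[1.5,0.05,0],"rotation":[0,0,0]},{"delta_pos":[1.5,0.05,0],"rotation":[0,0,0]},{"delta_pos":[0,0,0],"rotation":[0,0,0]}]'
python3 -c "
from h import *
st()"
```

```text
time_s: 5.8
eef_pos: [0.4849, 0.0154, 0.0419]
eef_rot: [0.001, 0.719, 0.695, 0.001]
wrist_force: [0.7, 4.7, 7.1]
opening: 0.701
t5.80 pos [0.4849 0.0154 0.0419] x [0.034 0.999 0.001] y [ 0.999 -0.034  0.003] z [ 0.003  0.001 -1.   ] F [0.7 4.7 7.1] open 0.701 q [-0.21  0.18  1.95  0.    1.01 -0.18]
```

```bash
python3 -m inch '[{"delta_pos":[1.5,0.05,-0.03],"rotation":[0,0,0]},{"delta_pos":[1.5,0.05,0],"rotation":[0,0,0]},{"delta_pos":[1.5,0.05,0],"rotation":[0,0,0]},{"delta_pos":[1.5,0.05,0],"rotation":[0,0,0]},{"delta_pos":[1.5,0.05,0],"rotation":[0,0,0]},{"delta_pos":[1.5,0.05,0],"rotation":[0,0,0]},{"delta_pos":[1.5,0.03,0],"rotation":[0,0,0]},{"delta_pos":[0.4,0,0],"rotation":[0,0,0]},{"delta_pos":[0,0,0],"rotation":[0,0,0]}]'
python3 -c "
from h import *
st()
c=cam('wrist');crop(c,0,0,640,480,1.2,'w5')
c=cam('top');crop(c,165,220,345,340,4.4,'t5')
c=cam('side');crop(c,180,140,340,260,5,'s5')"
```

```text
time_s: 6.7
eef_pos: [0.4915, 0.1236, 0.0419]
eef_rot: [0.001, 0.719, 0.695, 0.001]
wrist_force: [0.8, 3.2, 5.8]
opening: 0.707
t6.70 pos [0.4915 0.1236 0.0419] x [0.033 0.999 0.001] y [ 0.999 -0.033  0.002] z [ 0.002  0.001 -1.   ] F [0.8 3.2 5.8] open 0.707 q [0.01 0.23 1.9  0.   1.02 0.04]
```

View pics/w5.png

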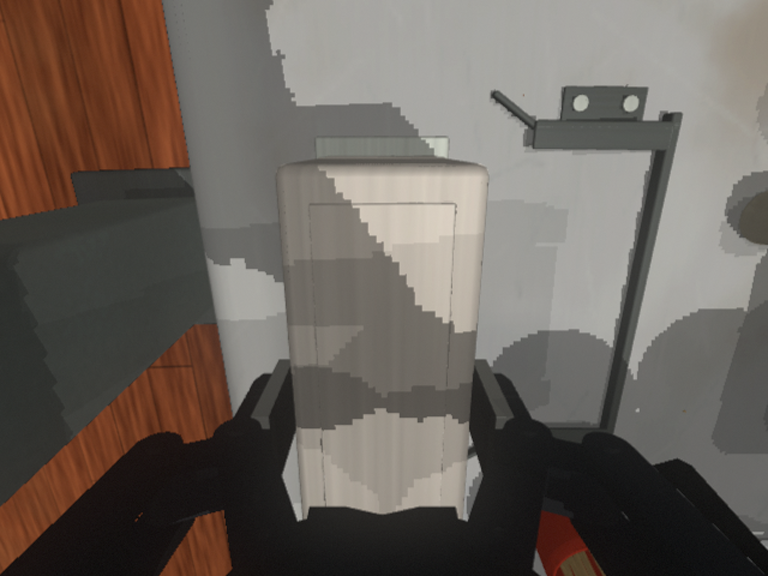

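View pics/t5.png

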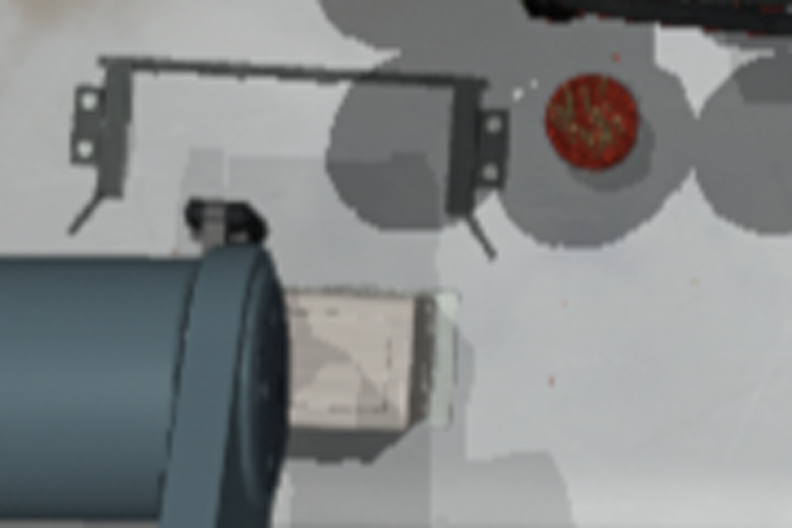

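View pics/s5.png

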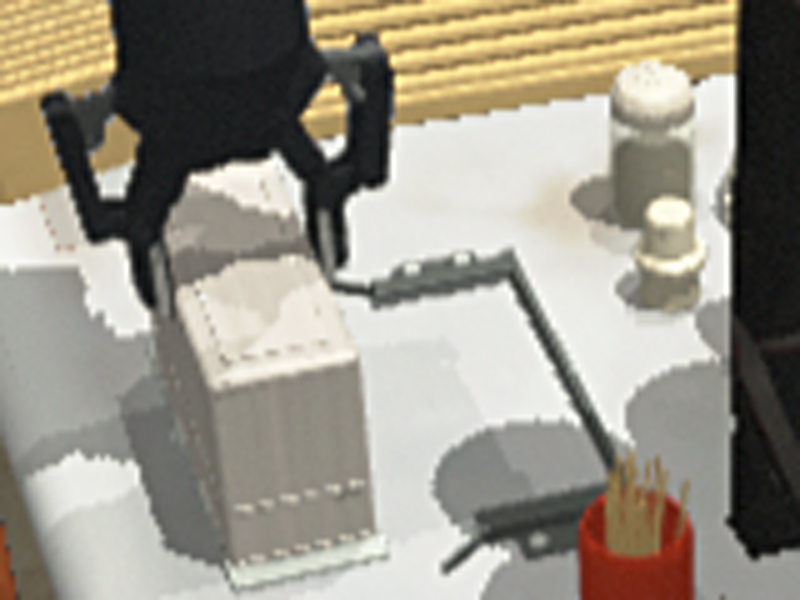

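```bash
python3 -c "
from h import *
c=cam('wrist');s=1.2
W=lambda x,y,z:bp(c,x/s,y/s,z)
print('flangeL',W(315,137,.004),W(448,137,.004))
print('railf in',W(535,148,.0085),'out',W(537,122,.0085),'railb in',W(655,150,.0085),'wing',W(491,93,.0085), 'backL',W(680,115,.0085),'tab',W(563,87,.003),W(647,88,.003))
t=cam('top')
A=lambda x,y,z: bp(t,165+(x+.5)/4.4-.5,220+(y+.5)/4.4-.5,z)
print('flangeR',A(460,292,.004),A(453,428,.004))
"
```

```text
flangeL [0.46078479 0.21141322 0.004     ] [0.52569642 0.20925131 0.004     ]
railf in [0.56706648 0.20277376 0.0085    ] out [0.56705615 0.21445963 0.0085    ] railb in [0.62517739 0.19991742 0.0085    ] wing [0.5446545  0.22774164 0.0085    ] backL [0.63427585 0.21530216 0.0085    ] tab [0.58000753 0.22978932 0.003     ] [0.61995067 0.2280375  0.003     ]
flangeR [0.52032479 0.03484372 0.004     ] [0.45359928 0.03670785 0.004     ]
```

```bash
python3 -m inch '[{"delta_pos":[0.13,0,0],"rotation":[0,0,0.003]},{"delta_pos":[0,1,0],"rotation":[0,0,0]},{"delta_pos":[0,1,0],"rotation":[0,0,0]},{"delta_pos":[0,1,0],"rotation":[0,0,0]},{"delta_pos":[0,0.7,0],"rotation":[0,0,0]},{"delta_pos":[0,0,0],"rotation":[0,0,0]}]'
python3 -c "
from h import *
st()
c=cam('wrist');crop(c,0,0,640,480,1.2,'w6')
c=cam('top');crop(c,165,220,345,340,4.4,'t6')
"
```

```text
time_s: 7.55
eef_pos: [0.5282, 0.1229, 0.042]
eef_rot: [-0.0, 0.72, 0.694, 0.0]
wrist_force: [-2.2, -0.6, 8.5]
opening: 0.702
t7.55 pos [0.5282 0.1229 0.042 ] x [0.037 0.999 0.   ] y [ 0.999 -0.037  0.   ] z [ 0.  0. -1.] F [-2.2 -0.6  8.5] open 0.702 q [0.01 0.3  1.8  0.   1.04 0.05]
```

View pics/w6.png

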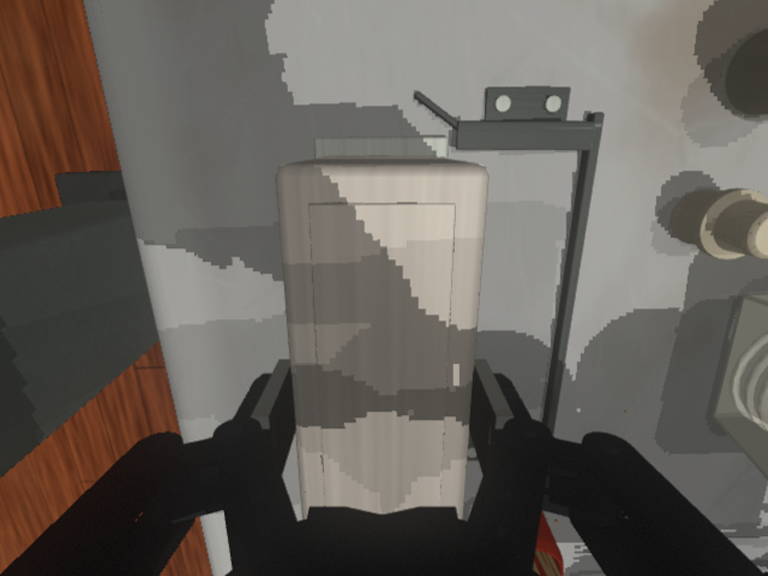

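View pics/t6.png

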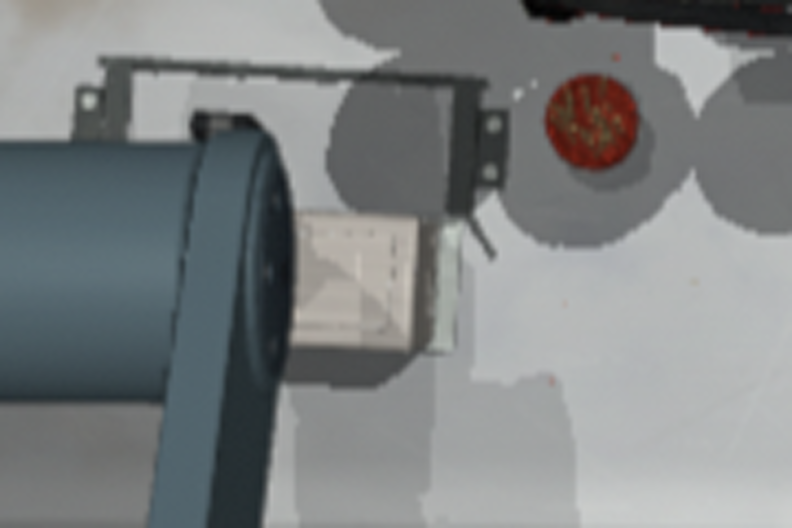

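```bash
python3 -m inch '[{"delta_pos":[0,0.8,0],"rotation":[0,0,0]},{"delta_pos":[0,0.8,0],"rotation":[0,0,0]},{"delta_pos":[0,0.8,0],"rotation":[0,0,0]},{"delta_pos":[0,0,0],"rotation":[0,0,0]}]'
python3 -c "
from h import *
st()
"
```

```text
time_s: 8.05
eef_pos: [0.5523, 0.122, 0.042]
eef_rot: [0.0, 0.72, 0.694, 0.0]
wrist_force: [-0.0, 0.0, 7.2]
opening: 0.706
t8.05 pos [0.5523 0.122  0.042 ] x [0.037 0.999 0.   ] y [ 0.999 -0.037  0.001] z [ 0.001  0.    -1.   ] F [-0.   0.   7.2] open 0.706 q [0.01 0.34 1.74 0.   1.06 0.04]
```

Flange is between the rails with no side force; on toward home.

```bash
python3 -m inch '[{"delta_pos":[0,0.8,0],"rotation":[0,0,0]},{"delta_pos":[0,0.8,0],"rotation":[0,0,0]},{"delta_pos":[0,0.8,0],"rotation":[0,0,0]},{"delta_pos":[0,0.6,0],"rotation":[0,0,0]},{"delta_pos":[0,0,0],"rotation":[0,0,0]}]'
python3 -m inch '[{"delta_pos":[0,0.4,0],"rotation":[0,0,0]},{"delta_pos":[0,0.3,0],"rotation":[0,0,0]},{"delta_pos":[0,0,0],"rotation":[0,0,0]}]'
python3 -c "
from h import *
st()
"
```

```text
time_s: 8.55
eef_pos: [0.5818, 0.1209, 0.042]
eef_rot: [-0.0, 0.72, 0.694, 0.0]
wrist_force: [-2.4, 0.1, 8.5]
opening: 0.705
time_s: 8.85
eef_pos: [0.5881, 0.1207, 0.0421]
eef_rot: [-0.001, 0.72, 0.694, -0.0]
wrist_force: [-4.8, 0.2, 10.6]
opening: 0.705
t8.85 pos [0.5881 0.1207 0.0421] x [0.037 0.999 0.   ] y [ 0.999 -0.037 -0.001] z [-0.001  0.    -1.   ] F [-4.8  0.2 10.6] open 0.705 q [0.   0.41 1.65 0.   1.08 0.04]
```

```bash
python3 -m inch '[{"delta_pos":[0,0.2,0],"rotation":[0,0,0]},{"delta_pos":[0,0.2,0],"rotation":[0,0,0]},{"delta_pos":[0,0,0],"rotation":[0,0,0]}]'
python3 -m inch '[{"delta_pos":[0,0.2,0],"rotation":[0,0,0]},{"delta_pos":[0,0,0],"rotation":[0,0,0]},{"delta_pos":[0,0,0],"rotation":[0,0,0]}]'
python3 -c "
from h import *
st()
c=cam('wrist');crop(c,0,0,640,480,1.2,'w7')
c=cam('top');crop(c,165,200,345,320,4.4,'t7')
"
```

```text
time_s: 9.15
eef_pos: [0.5917, 0.1206, 0.0421]
eef_rot: [-0.001, 0.72, 0.694, -0.0]
wrist_force: [-5.8, 0.1, 10.3]
opening: 0.707
time_s: 9.45
eef_pos: [0.5937, 0.1205, 0.0421]
eef_rot: [-0.001, 0.72, 0.694, -0.0]
wrist_force: [-7.0, 0.6, 12.7]
opening: 0.703
t9.45 pos [0.5937 0.1205 0.0421] x [0.037 0.999 0.   ] y [ 0.999 -0.037 -0.002] z [-0.002  0.    -1.   ] F [-7.   0.6 12.7] open 0.703 q [0.   0.42 1.63 0.   1.09 0.04]
```

View pics/w7.png

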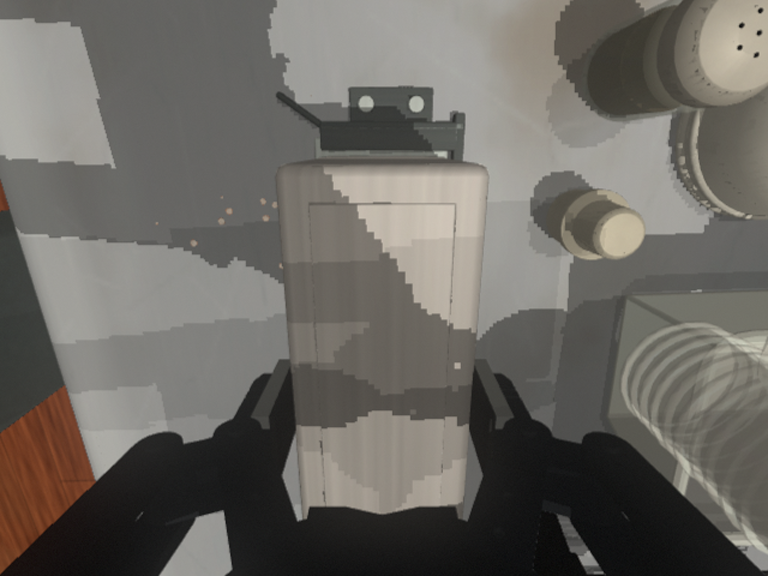

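View pics/t7.png

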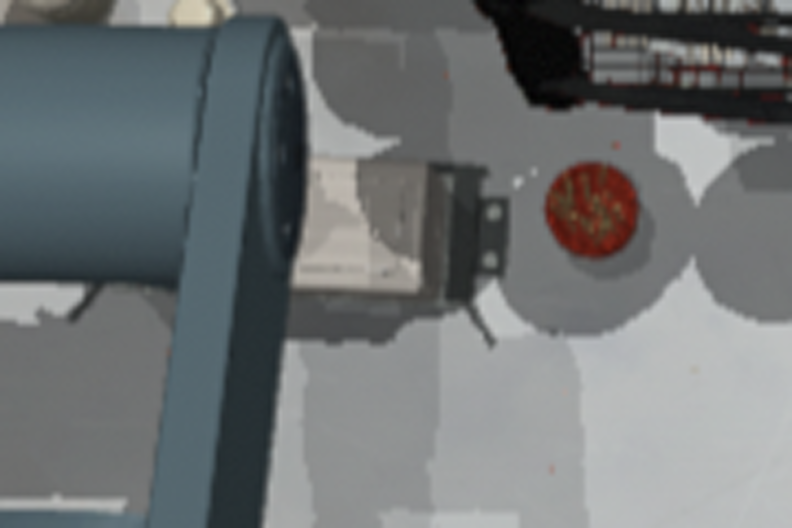

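```bash
python3 -m inch '[{"delta_pos":[0,0.15,0],"rotation":[0,0,0]},{"delta_pos":[0,0,0],"rotation":[0,0,0]},{"delta_pos":[0,0,0],"rotation":[0,0,0]}]'
python3 -m inch '[{"delta_pos":[0,0.15,0],"rotation":[0,0,0]},{"delta_pos":[0,0,0],"rotation":[0,0,0]},{"delta_pos":[0,0,0],"rotation":[0,0,0]}]'
python3 -c "
from h import *
st()
c=cam('wrist');crop(c,200,60,420,180,3.6,'w8')
"
```

```text
time_s: 9.85
eef_pos: [0.5945, 0.1206, 0.0421]
eef_rot: [-0.001, 0.72, 0.694, -0.001]
wrist_force: [-8.5, -0.2, 14.4]
opening: 0.704
time_s: 10.15
eef_pos: [0.5951, 0.1206, 0.0422]
eef_rot: [-0.002, 0.72, 0.694, -0.002]
wrist_force: [-10.7, -0.9, 16.8]
opening: 0.703
t10.15 pos [0.5951 0.1206 0.0422] x [0.037 0.999 0.   ] y [ 0.999 -0.037 -0.005] z [-0.005  0.001 -1.   ] F [-10.7  -0.9  16.8] open 0.703 q [0.   0.43 1.63 0.   1.09 0.04]
```

View pics/w8.png

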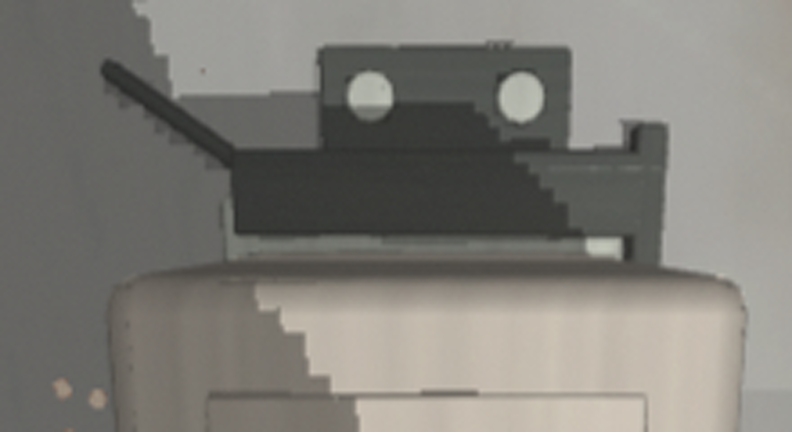

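```bash
python3 -m inch '[{"delta_pos":[0,-0.15,0],"rotation":[0,0,0]},{"delta_pos":[0,0,0],"rotation":[0,0,0]},{"delta_pos":[0,0,-0.2],"rotation":[0,0,0]},{"delta_pos":[0,0,-0.3],"rotation":[0,0,0]},{"delta_pos":[0,0,-0.5],"rotation":[0,0,0]},{"delta_pos":[0,0,0],"rotation":[0,0,0]}]'
python3 -c "
from h import *
st()
c=cam('wrist');crop(c,200,60,420,180,3.6,'w9')
"
```

```text
time_s: 10.8
eef_pos: [0.5953, 0.1201, 0.0507]
eef_rot: [-0.001, 0.72, 0.694, -0.001]
wrist_force: [-0.7, -0.6, -6.1]
opening: 0.705
t10.80 pos [0.5953 0.1201 0.0507] x [0.037 0.999 0.   ] y [ 0.999 -0.037 -0.002] z [-0.002  0.    -1.   ] F [-0.7 -0.6 -6.1] open 0.705 q [0.   0.41 1.63 0.   1.11 0.04]
```

View pics/w9.png

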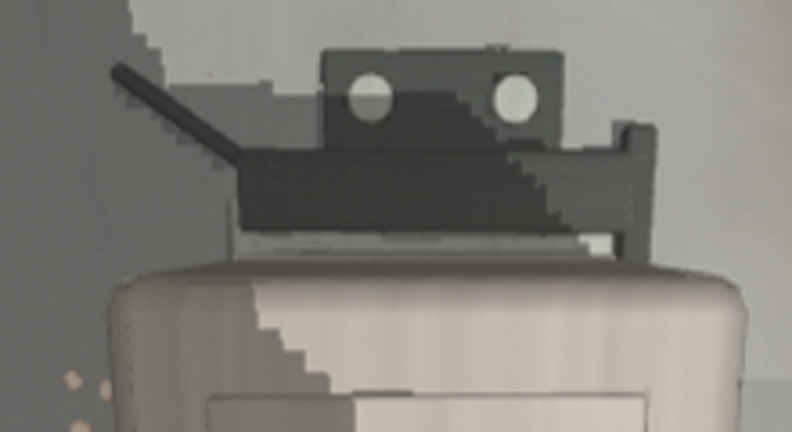

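Flange stays under the lip, scale of dock shrinks as the lid rises. Keep drawing up.

```bash
python3 -m inch '[{"delta_pos":[0,0,-1],"rotation":[0,0,0]},{"delta_pos":[0,0,-1],"rotation":[0,0,0]},{"delta_pos":[0,0,-1],"rotation":[0,0,0]},{"delta_pos":[0,0,-1],"rotation":[0,0,0]},{"delta_pos":[0,0,0],"rotation":[0,0,0]}]'
python3 -c "
from h import *
st()"
python3 -m inch '[{"delta_pos":[0,0,-2],"rotation":[0,0,0]},{"delta_pos":[0,0,-2],"rotation":[0,0,0]},{"delta_pos":[0,0,-2],"rotation":[0,0,0]},{"delta_pos":[0,0,-2],"rotation":[0,0,0]},{"delta_pos":[0,0,-1],"rotation":[0,0,0]},{"delta_pos":[0,0,0],"rotation":[0,0,0]}]'
python3 -c "
from h import *
st()
c=cam('wrist');crop(c,0,0,640,480,1.2,'w10')
c=cam('side');crop(c,180,120,340,240,5,'s10')
"
```

```text
time_s: 11.35
eef_pos: [0.5986, 0.1201, 0.0948]
eef_rot: [0.002, 0.72, 0.694, 0.002]
wrist_force: [0.3, -0.1, -0.9]
opening: 0.702
t11.35 pos [0.5986 0.1201 0.0948] x [0.037 0.999 0.   ] y [ 0.999 -0.037  0.006] z [ 0.006  0.    -1.   ] F [ 0.3 -0.1 -0.9] open 0.702 q [ 0.    0.36  1.6  -0.    1.18  0.04]
time_s: 11.95
eef_pos: [0.5973, 0.1201, 0.1831]
eef_rot: [0.001, 0.72, 0.694, 0.001]
wrist_force: [1.4, -0.0, -1.2]
opening: 0.705
t11.95 pos [0.5973 0.1201 0.1831] x [0.037 0.999 0.   ] y [ 0.999 -0.037  0.004] z [ 0.004  0.    -1.   ] F [ 1.4 -0.  -1.2] open 0.705 q [ 0.    0.26  1.53 -0.    1.34  0.04]
```

View pics/s10.png

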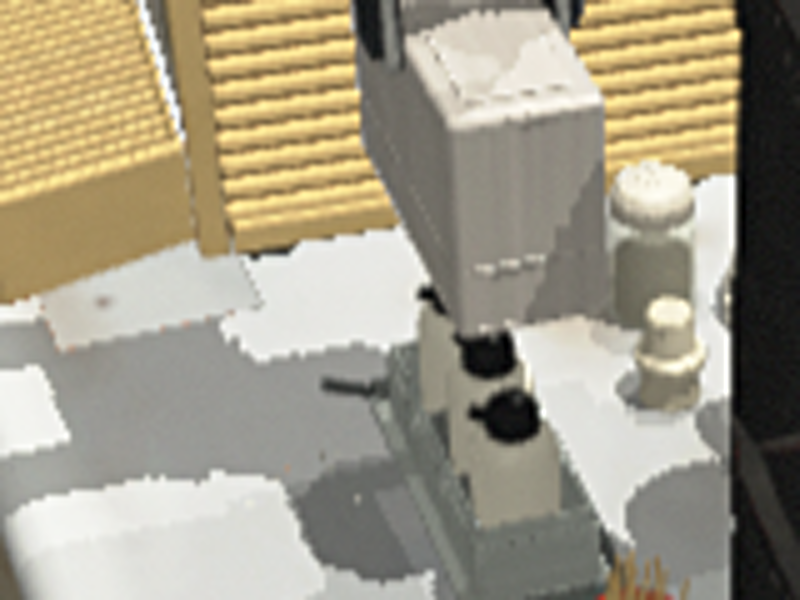

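View pics/w10.png

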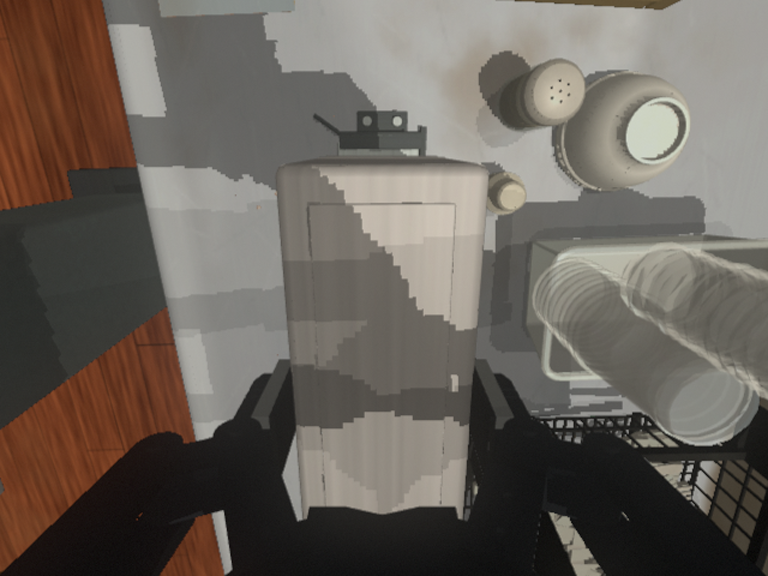

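```bash
python3 -m inch '[{"delta_pos":[0,-2,0],"rotation":[0,0,0]},{"delta_pos":[0,-2,0],"rotation":[0,0,0]},{"delta_pos":[0,-2,0],"rotation":[0,0,0]},{"delta_pos":[0,-2,0],"rotation":[0,0,0]},{"delta_pos":[0,-2,0],"rotation":[0,0,0]},{"delta_pos":[-2,0,0],"rotation":[0,0,0]},{"delta_pos":[-3,0,0],"rotation":[0,0,0]},{"delta_pos":[-3,0,0],"rotation":[0,0,0]},{"delta_pos":[-3,0,0],"rotation":[0,0,0]},{"delta_pos":[-3,0,0],"rotation":[0,0,0]}]'
python3 -m inch '[{"delta_pos":[-3,0,0],"rotation":[0,0,0]},{"delta_pos":[-3,0,0],"rotation":[0,0,0]},{"delta_pos":[0,0,2],"rotation":[0,0,0]},{"delta_pos":[0,0,2],"rotation":[0,0,0]},{"delta_pos":[0,0,2],"rotation":[0,0,0]},{"delta_pos":[0,0,2],"rotation":[0,0,0]},{"delta_pos":[0,0,2],"rotation":[0,0,0]},{"delta_pos":[0,0,2],"rotation":[0,0,0]},{"delta_pos":[0,0,0],"rotation":[0,0,0]},{"delta_pos":[0,0,0],"rotation":[0,0,0]}]'
python3 -c "
from h import *
st()
c=cam('side');crop(c,180,120,420,300,3.3,'s11')
"
```

```text
time_s: 13.05
eef_pos: [0.4898, -0.0169, 0.1796]
eef_rot: [-0.001, 0.72, 0.694, -0.001]
wrist_force: [0.3, 0.2, -0.8]
opening: 0.702
time_s: 14.05
eef_pos: [0.4878, -0.0757, 0.0604]
eef_rot: [-0.001, 0.72, 0.694, -0.0]
wrist_force: [0.4, -0.9, -0.9]
opening: 0.707
t14.05 pos [ 0.4878 -0.0757  0.0604] x [0.037 0.999 0.001] y [ 0.999 -0.037 -0.002] z [-0.002  0.001 -1.   ] F [ 0.4 -0.9 -0.9] open 0.707 q [-0.39  0.17  1.92  0.    1.06 -0.36]
```

View pics/s11.png

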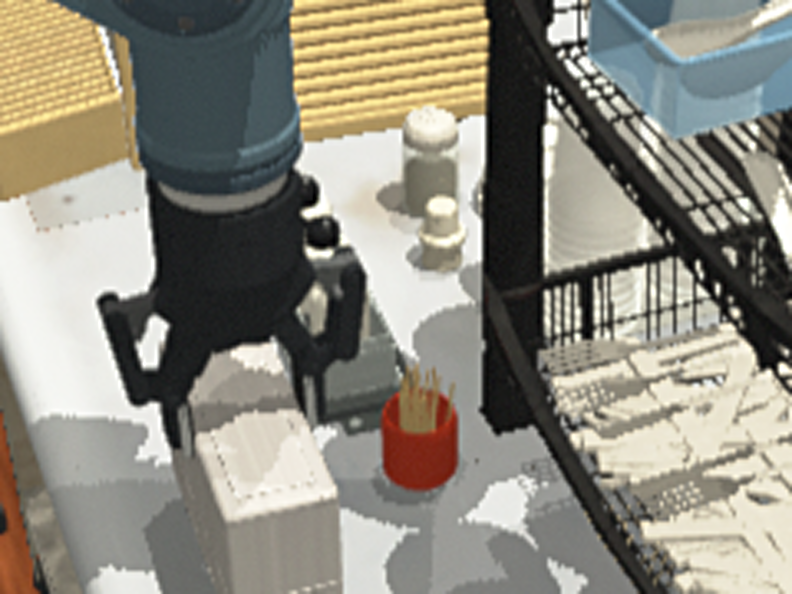

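```bash
python3 -m inch '[{"delta_pos":[0,0,1],"rotation":[0,0,0]},{"delta_pos":[0,0,0.8],"rotation":[0,0,0]},{"delta_pos":[0,0,0.3],"rotation":[0,0,0]},{"delta_pos":[0,0,0],"rotation":[0,0,0]},{"delta_pos":[0,0,0],"rotation":[0,0,0]}]'
python3 -m inch '[{"delta_pos":[0,0,0.1],"rotation":[0,0,0]},{"delta_pos":[0,0,0],"rotation":[0,0,0]}]'
```

```text
time_s: 14.6
eef_pos: [0.4886, -0.076, 0.0401]
eef_rot: [-0.0, 0.72, 0.694, -0.0]
wrist_force: [0.1, 0.3, -1.8]
opening: 0.702
time_s: 14.8
eef_pos: [0.4887, -0.0761, 0.0392]
eef_rot: [0.0, 0.72, 0.694, 0.0]
wrist_force: [-0.6, 0.4, -1.1]
opening: 0.702
```

```bash
python3 -m inch '[{"delta_pos":[0,0,0.1],"rotation":[0,0,0]},{"delta_pos":[0,0,0],"rotation":[0,0,0]}]'
python3 -m inch '[{"delta_pos":[0,0,0.1],"rotation":[0,0,0]},{"delta_pos":[0,0,0],"rotation":[0,0,0]}]'
```

```text
time_s: 15.0
eef_pos: [0.4887, -0.0761, 0.0381]
eef_rot: [0.0, 0.72, 0.694, 0.0]
wrist_force: [-0.4, -0.5, -1.0]
opening: 0.701
time_s: 15.2
eef_pos: [0.4888, -0.0761, 0.038]
eef_rot: [0.0, 0.72, 0.694, -0.0]
wrist_force: [-4.3, 0.0, 8.7]
opening: 0.704
```

Lid is down (8.7 N). Release and rise.

```bash
python3 -m inch '[{"delta_pos":[0,0,0],"rotation":[0,0,0]},{"delta_pos":[0,0,0],"rotation":[0,0,0]},{"delta_pos":[0,0,0],"rotation":[0,0,0]},{"delta_pos":[0,0,0],"rotation":[0,0,0]},{"delta_pos":[0,0,0],"rotation":[0,0,0]},{"delta_pos":[0,0,-2],"rotation":[0,0,0]},{"delta_pos":[0,0,-4],"rotation":[0,0,0]},{"delta_pos":[0,0,-4],"rotation":[0,0,0]},{"delta_pos":[0,0,-4],"rotation":[0,0,0]},{"delta_pos":[0,0,-4],"rotation":[0,0,0]}]' 8.54
python3 -m inch '[{"delta_pos":[3,0,0],"rotation":[0,0,0]},{"delta_pos":[3,0,0],"rotation":[0,0,0]},{"delta_pos":[3,1,0],"rotation":[0,0,0]},{"delta_pos":[3,2,0],"rotation":[0,0,0]},{"delta_pos":[3,3,0],"rotation":[0,0,0]},{"delta_pos":[0,4,0],"rotation":[0,0,0]},{"delta_pos":[0,0,0],"rotation":[0,0,0]},{"delta_pos":[0,0,0],"rotation":[0,0,0]}]'
python3 -c "
from h import *
st()
c=cam('wrist');crop(c,0,0,640,480,1.2,'w12')
c=cam('top');crop(c,165,200,345,335,4.4,'t12')
c=cam('side');crop(c,180,120,340,240,5,'s12')
"
```

```text
time_s: 16.2
eef_pos: [0.4883, -0.0759, 0.2187]
eef_rot: [-0.0, 0.72, 0.694, 0.0]
wrist_force: [-0.1, -1.0, -0.3]
opening: 1.003
time_s: 17.0
eef_pos: [0.594, 0.0703, 0.2159]
eef_rot: [-0.001, 0.72, 0.694, -0.001]
wrist_force: [-0.3, -0.8, -0.3]
opening: 1.003
t17.00 pos [0.594  0.0703 0.2159] x [0.037 0.999 0.   ] y [ 0.999 -0.037 -0.002] z [-0.002  0.    -1.   ] F [-0.3 -0.8 -0.3] open 1.003 q [-0.08  0.22  1.52 -0.    1.41 -0.04]
```

View pics/w12.png

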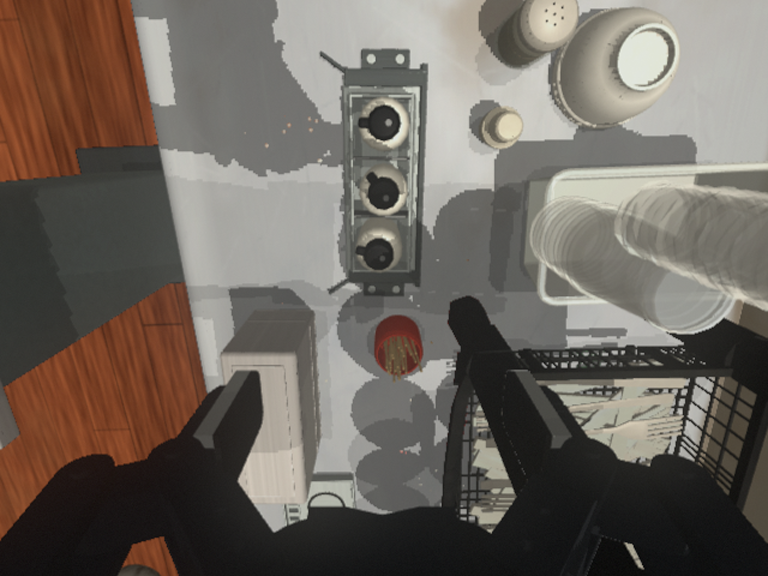

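View pics/t12.png

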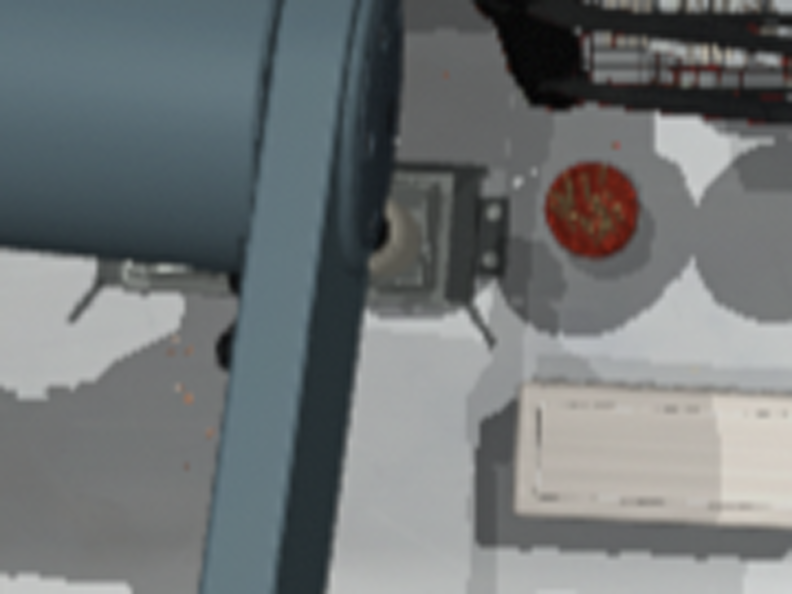

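View pics/s12.png

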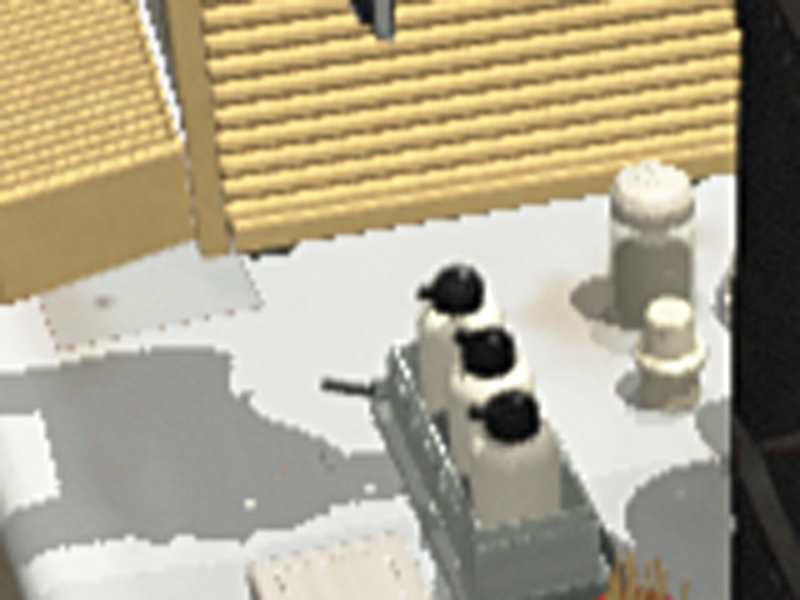

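```bash
python3 -c "
from h import *
c=cam('wrist');crop(c,270,60,370,235,3.4,'w13')
import cv2
i=c['img'][60:235,270:370]; cv2.imwrite('pics/w13.png',cv2.resize(i,(500,875)[0:2],interpolation=cv2.INTER_CUBIC)[:600]); cv2.imwrite('pics/w13b.png',cv2.resize(i,(500,875),interpolation=cv2.INTER_CUBIC)[400:])"
```

```text
(no output)
```

View pics/w13.png

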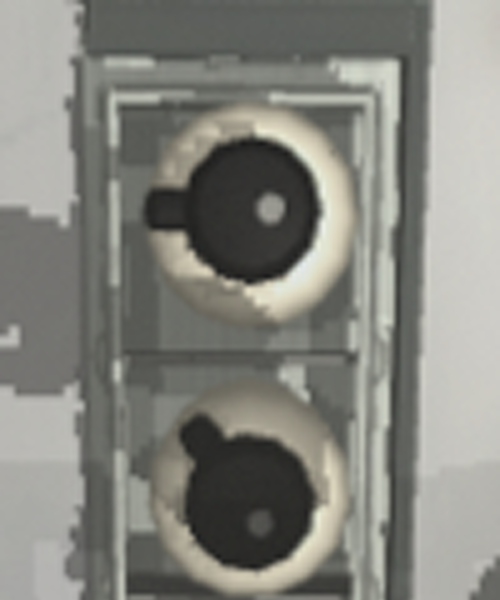

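View pics/w13b.png

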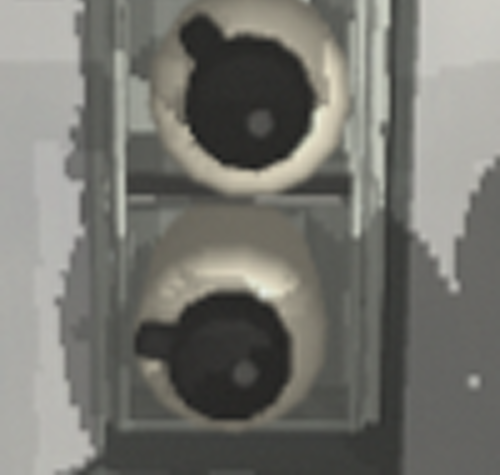

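```bash
python3 -c "
from h import *
c=cam('wrist')
W=lambda x,y,z:bp(c,270+(x+.5)/5-.5,60+(y+.5)/5-.5,z)
for s,b in [((255,211),(148,208)),((250,500),(190,432)),((230,756),(138,741))]:
    S=W(*s,.082);Bk=W(*b,.080);d=Bk-S
    print(S.round(4),Bk.round(4),'len',np.hypot(*d[:2]).round(4),'ang from world -x (ccw+)',np.arctan2(-d[1],-d[0]).round(3))
print('pot1',W(252,213,.064), )
print('flange',W(75,60,.004),W(402,60,.004))
# check pots: project 38mm circles
"
```

```text
[0.5981 0.1684 0.082 ] [0.5801 0.1696 0.08  ] len 0.018 ang from world -x (ccw+) -0.069
[0.5955 0.121  0.082 ] [0.5855 0.1329 0.08  ] len 0.0156 ang from world -x (ccw+) -0.865
[0.5902 0.0749 0.082 ] [0.5732 0.0779 0.08  ] len 0.0172 ang from world -x (ccw+) -0.175
pot1 [0.59768373 0.16899618 0.064     ]
flange [0.56309415 0.20241384 0.004     ] [0.62968169 0.19996243 0.004     ]
```

```bash
python3 -m inch '[{"delta_pos":[0.45,-0.42,2],"rotation":[0,0,0]},{"delta_pos":[0,0,3],"rotation":[0,0,0]},{"delta_pos":[0,0,2],"rotation":[0,0,0]},{"delta_pos":[0,0,0],"rotation":[0,0,0]},{"delta_pos":[0,0,0],"rotation":[0,0,0]},{"delta_pos":[0,0,0],"rotation":[0,0,0]}]' 6.2
python3 -c "
from h import *
st()
c=cam('wrist');crop(c,0,0,640,480,1.2,'w14')
"
```

```text
time_s: 17.85
eef_pos: [0.5912, 0.0746, 0.1491]
eef_rot: [0.001, 0.72, 0.694, 0.001]
wrist_force: [0.1, -0.1, 0.5]
opening: 0.728
t17.85 pos [0.5912 0.0746 0.1491] x [ 0.037  0.999 -0.   ] y [ 0.999 -0.037  0.003] z [ 0.003 -0.    -1.   ] F [ 0.1 -0.1  0.5] open 0.728 q [-0.07  0.27  1.6   0.    1.27 -0.04]
```

View pics/w14.png

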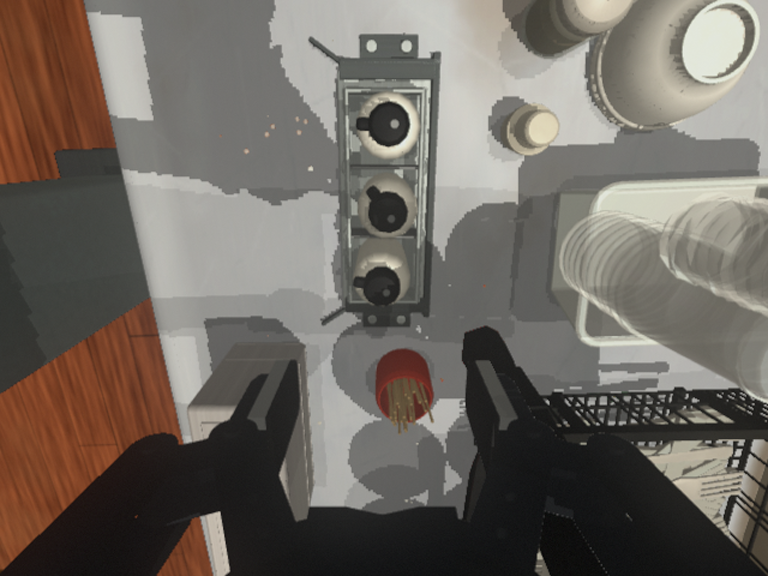

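```bash
python3 -c "
from h import *
o=get_obs();r=rq(o['eef_rot']).as_matrix();p=o['eef_pos']
c=cam('side')
for k in (0,-.0187,-.04,-.06,-.0727):
    for y in (-.031,.031):
        u=pj(c,p+r@np.array([0,y,k])); cv2.circle(c['img'],tuple(int(round(a)) for a in u),1,(0,0,255) if k==0 else (0,255,0),-1)
crop(c,200,60,360,180,5,'s14')
w=cam('wrist')
for k in (0,-.0187,-.04,-.06,-.0727):
    for y in (-.031,.031):
        u=pj(w,p+r@np.array([0,y,k])); cv2.circle(w['img'],tuple(int(round(a)) for a in u),3,(0,0,255) if k==0 else (0,255,0),-1)
crop(w,0,0,640,480,1.2,'w14b')
"
```

```text
(no output)
```

View pics/s14.png

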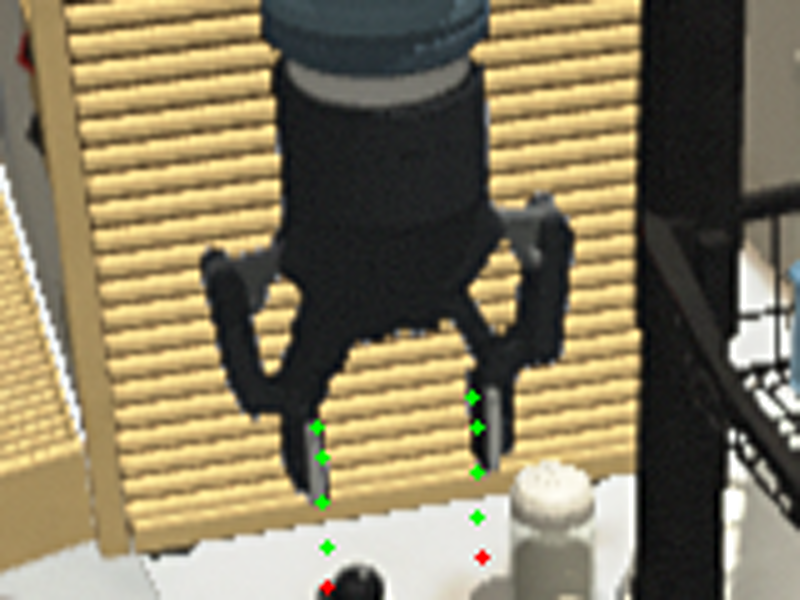

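View pics/w14b.png

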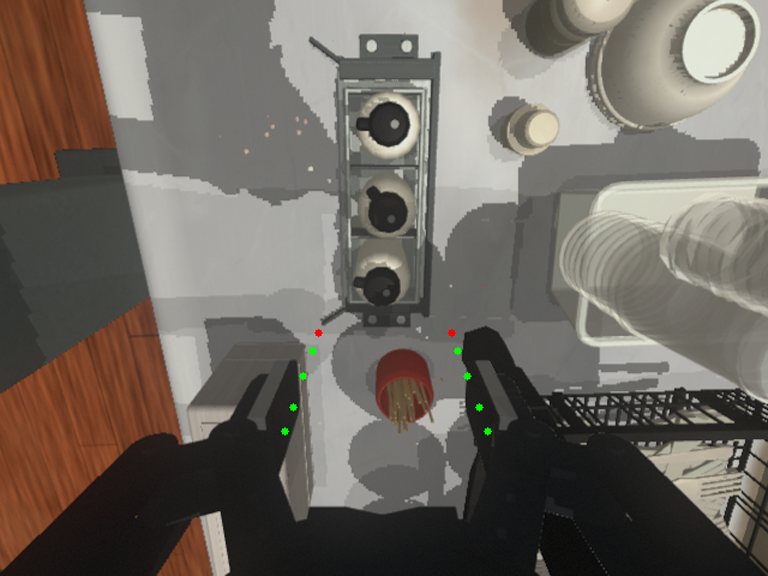

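```bash
cat > tip.py <<'E'
from h import *
import sys
o=get_obs();r=rq(o['eef_rot']).as_matrix();p=o['eef_pos']; h=o['opening']*.0854/2
st()
c=cam('side')
us=[pj(c,p+r@np.array([0,y,k])) for y in(-h,h) for k in (0,-.01,-.02,-.03,-.04,-.05)]
m=np.mean(us,0).astype(int)
x0,y0=m[0]-40,m[1]-40
big=cv2.resize(c['img'][y0:y0+80,x0:x0+80],None,fx=7,fy=7,interpolation=cv2.INTER_CUBIC)
for i,u in enumerate(us):
    q=((u-[x0,y0]+.5)*7).astype(int); cv2.circle(big,tuple(int(a) for a in q),3,[(0,0,255),(0,255,0),(255,0,0),(0,255,255),(255,0,255),(255,255,0)][i%6],-1)
cv2.imwrite(f'pics/{sys.argv[1]}.png',big)
E
python3 -m inch '[{"delta_pos":[0,0,0],"rotation":[0,0,0]},{"delta_pos":[0,0,0],"rotation":[0,0,0]},{"delta_pos":[0,0,0],"rotation":[0,0,0]},{"delta_pos":[0,0,0],"rotation":[0,0,0]},{"delta_pos":[0,0,0],"rotation":[0,0,0]}]' 3.8
python3 tip.py s15
```

```text
time_s: 18.5
eef_pos: [0.59, 0.0748, 0.147]
eef_rot: [-0.0, 0.72, 0.694, -0.0]
wrist_force: [-0.3, 0.0, -0.6]
opening: 0.442
t18.50 pos [0.59   0.0748 0.147 ] x [0.037 0.999 0.   ] y [ 0.999 -0.037 -0.   ] z [-0.  0. -1.] F [-0.3  0.  -0.6] open 0.442 q [-0.07  0.27  1.6   0.    1.27 -0.04]
```

View pics/s15.png

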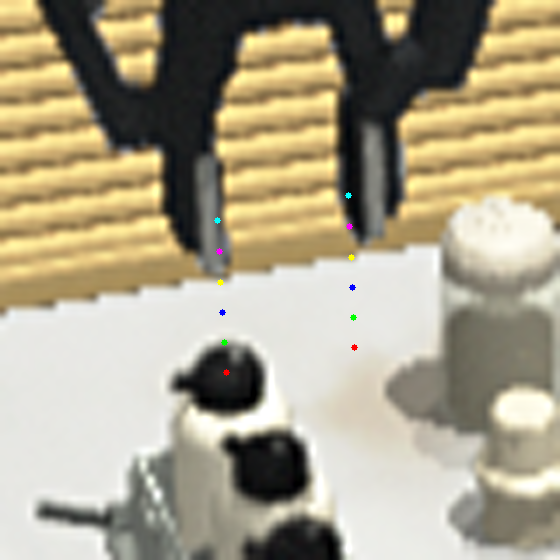

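```bash
python3 -m inch '[{"delta_pos":[0,0,0],"rotation":[0,0,0]},{"delta_pos":[0,0,0],"rotation":[0,0,0]},{"delta_pos":[0,0,0],"rotation":[0,0,0]},{"delta_pos":[0,0,3],"rotation":[0,0,0]},{"delta_pos":[0,0,3],"rotation":[0,0,0]},{"delta_pos":[0,0,2],"rotation":[0,0,0]},{"delta_pos":[0,0,1.5],"rotation":[0,0,0]},{"delta_pos":[0,0,0],"rotation":[0,0,0]}]' 6.2
python3 tip.py s16; python3 -c "
from h import *
c=cam('wrist');crop(c,0,0,640,480,1.2,'w16')"
```

```text
time_s: 19.35
eef_pos: [0.5882, 0.0749, 0.0498]
eef_rot: [-0.002, 0.72, 0.694, -0.001]
wrist_force: [-0.1, -0.1, -0.1]
opening: 0.723
t19.35 pos [0.5882 0.0749 0.0498] x [0.037 0.999 0.   ] y [ 0.999 -0.037 -0.004] z [-0.004  0.    -1.   ] F [-0.1 -0.1 -0.1] open 0.723 q [-0.07  0.39  1.66 -0.    1.1  -0.04]
```

View pics/s16.png

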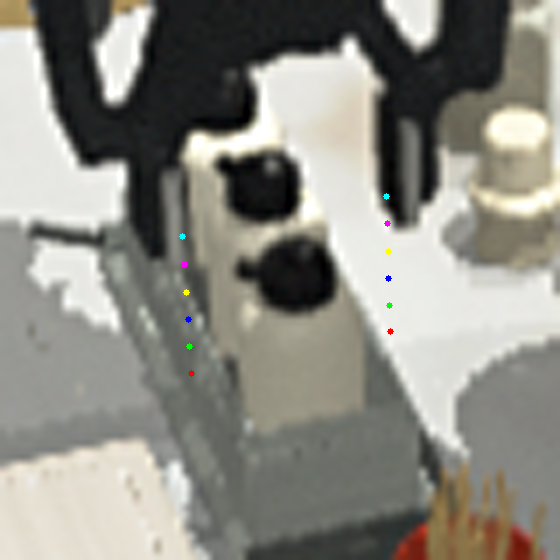

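View pics/w16.png

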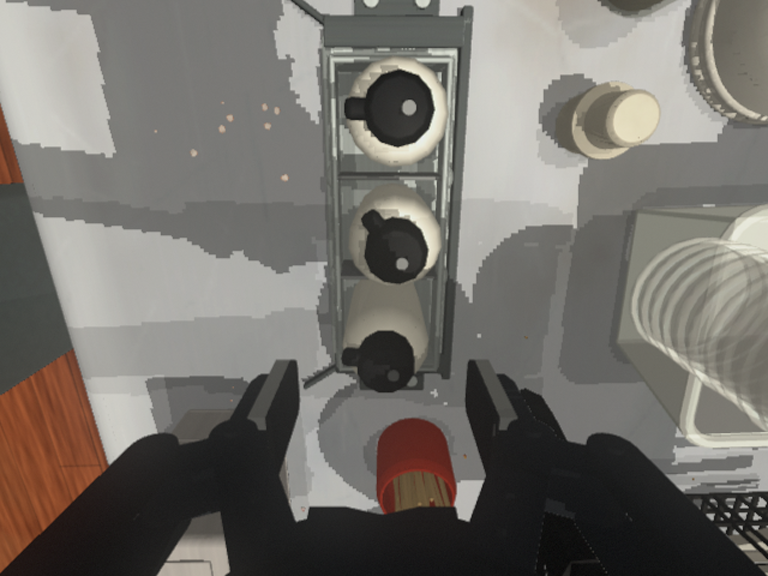

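```bash
python3 -m inch '[{"delta_pos":[0,0.15,1.5],"rotation":[0,0,0]},{"delta_pos":[0,0,1.2],"rotation":[0,0,0]},{"delta_pos":[0,0,0.8],"rotation":[0,0,0]},{"delta_pos":[0,0,0],"rotation":[0,0,0]}]'
python3 tip.py s17; python3 -c "
from h import *
c=cam('wrist');crop(c,0,0,640,480,1.2,'w17')"
```

```text
time_s: 19.85
eef_pos: [0.59, 0.0749, 0.0152]
eef_rot: [-0.001, 0.72, 0.694, -0.001]
wrist_force: [-0.1, 0.1, 0.3]
opening: 0.726
t19.85 pos [0.59   0.0749 0.0152] x [0.037 0.999 0.   ] y [ 0.999 -0.037 -0.003] z [-0.003  0.    -1.   ] F [-0.1  0.1  0.3] open 0.726 q [-0.07  0.44  1.67  0.    1.03 -0.04]
```

View pics/s17.png

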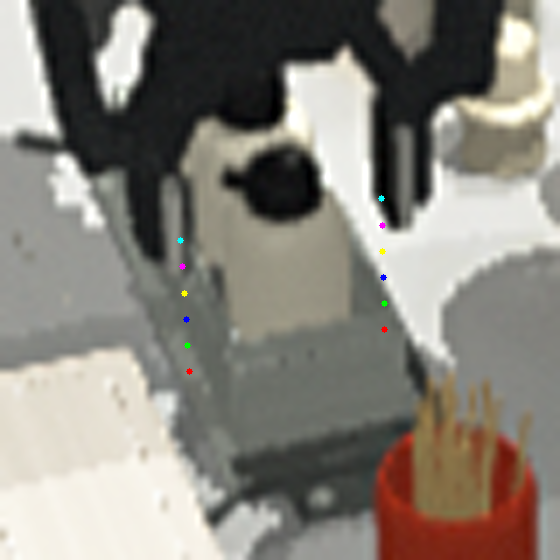

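View pics/w17.png

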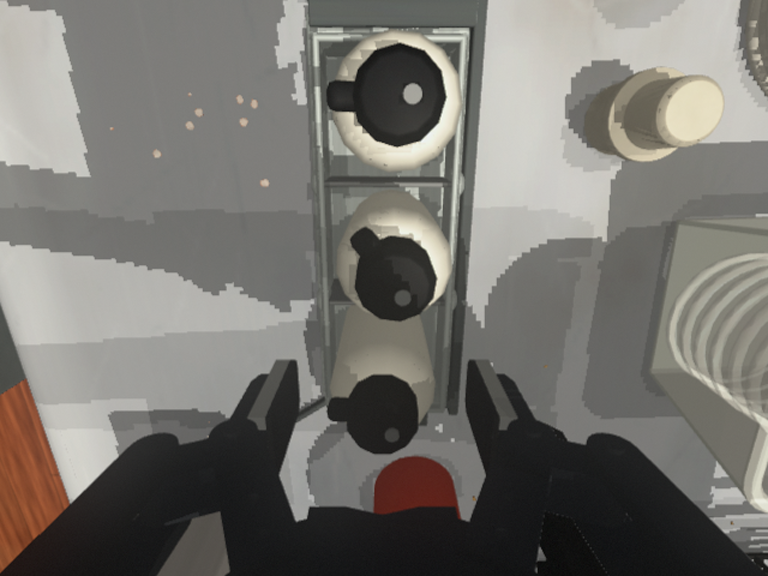

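```bash
python3 -m inch '[{"delta_pos":[0,0,0.6],"rotation":[0,0,0]},{"delta_pos":[0,0,0],"rotation":[0,0,0]}]'
python3 -m inch '[{"delta_pos":[0,0,0],"rotation":[0,0,0]},{"delta_pos":[0,0,0],"rotation":[0,0,0]},{"delta_pos":[0,0,0],"rotation":[0,0,0]},{"delta_pos":[0,0,0],"rotation":[0,0,0]},{"delta_pos":[0,0,0],"rotation":[0,0,0]},{"delta_pos":[0,0,0],"rotation":[0,0,0]}]' 3.0
python3 tip.py s18; python3 -c "
from h import *
c=cam('wrist');crop(c,0,0,640,480,1.2,'w18')"
```

```text
time_s: 20.15
eef_pos: [0.5913, 0.0747, 0.0107]
eef_rot: [-0.0, 0.72, 0.694, -0.0]
wrist_force: [-1.1, 1.1, -0.2]
opening: 0.728
time_s: 20.75
eef_pos: [0.592, 0.0747, 0.0116]
eef_rot: [0.0, 0.72, 0.694, 0.0]
wrist_force: [-1.5, 0.1, 5.3]
opening: 0.42
t20.75 pos [0.592  0.0747 0.0116] x [ 0.037  0.999 -0.   ] y [ 0.999 -0.037  0.001] z [ 0.001 -0.    -1.   ] F [-1.5  0.1  5.3] open 0.420 q [-0.07  0.45  1.67 -0.    1.02 -0.04]
```

View pics/s18.png

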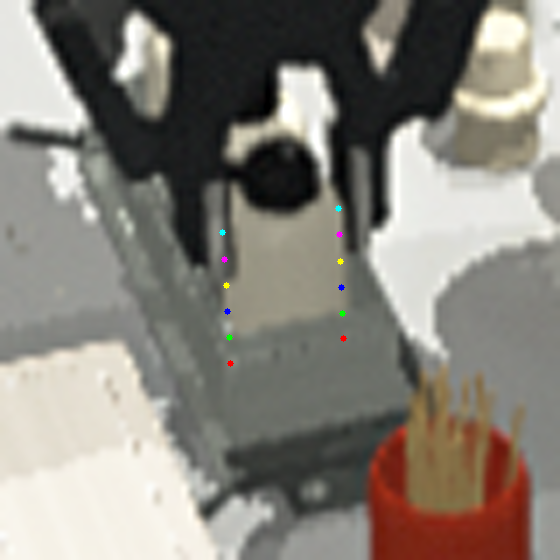

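View pics/w18.png

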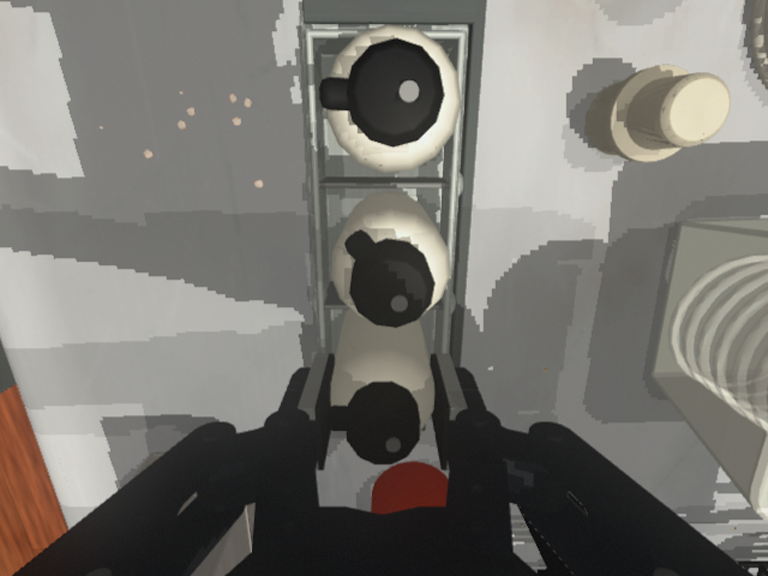

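```bash
python3 -m inch '[{"delta_pos":[0,0,-1],"rotation":[0,0,0]},{"delta_pos":[0,0,-2],"rotation":[0,0,0]},{"delta_pos":[0,0,-3],"rotation":[0,0,0]},{"delta_pos":[0,0,-3],"rotation":[0,0,0]},{"delta_pos":[0,0,-3],"rotation":[0,0,0]},{"delta_pos":[0,0,-1],"rotation":[0,0,0]},{"delta_pos":[0,0,0],"rotation":[0,0,0]},{"delta_pos":[0,0,0],"rotation":[0,0,0]}]'
python3 tip.py s19; python3 -c "
from h import *
c=cam('wrist');crop(c,0,0,640,480,1.2,'w19')"
```

```text
time_s: 21.65
eef_pos: [0.5905, 0.0748, 0.1396]
eef_rot: [-0.001, 0.72, 0.694, -0.001]
wrist_force: [0.3, -0.3, -2.2]
opening: 0.42
t21.65 pos [0.5905 0.0748 0.1396] x [0.037 0.999 0.   ] y [ 0.999 -0.037 -0.002] z [-0.002  0.    -1.   ] F [ 0.3 -0.3 -2.2] open 0.420 q [-0.07  0.28  1.6   0.    1.26 -0.04]
```

View pics/s19.png

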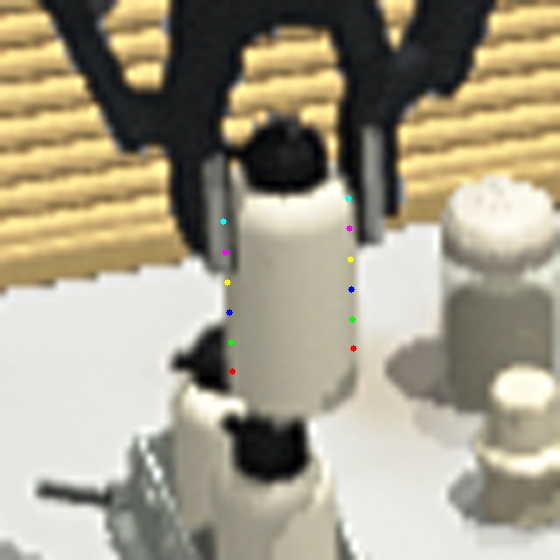

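View pics/w19.png

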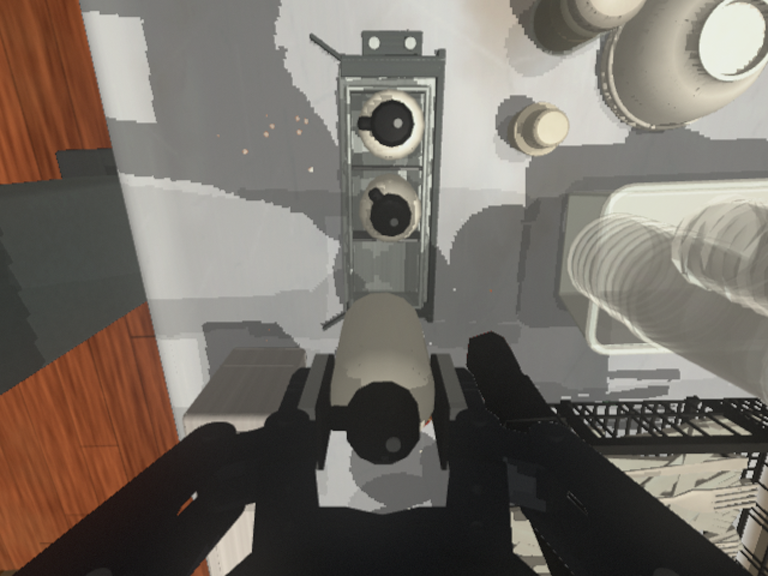

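```bash
cat > held.py <<'E'
from h import *
import sys
# args: stopper u v (1.2x), beak u v, dz foot rel TCP
a=[float(x) for x in sys.argv[1:]]
o=get_obs();r=rq(o['eef_rot']).as_matrix();p=o['eef_pos'];c=cam('wrist');f=p[2]+a[4]
S=bp(c,a[0]/1.2,a[1]/1.2,f+.078);B=bp(c,a[2]/1.2,a[3]/1.2,f+.076)
d=B-S
print('tool-frame stopper off (mm)',((r.T@(S-p))*1e3).round(1),'world axis',S.round(4),'beak len',np.hypot(*d[:2]).round(4),'beak ang from -x ccw',np.arctan2(-d[1],-d[0]).round(3))
E
python3 held.py 383 424 327 418 -.0076
```

```text
tool-frame stopper off (mm) [  0.8  -0.7 -70.4] world axis [0.5896 0.0756 0.2092] beak len 0.0176 beak ang from -x ccw -0.077
```

```bash
python3 -c "
from h import *
c=cam('wrist');crop(c,255,290,385,400,6,'w20')"
```

```text
(no output)
```

View pics/w20.png

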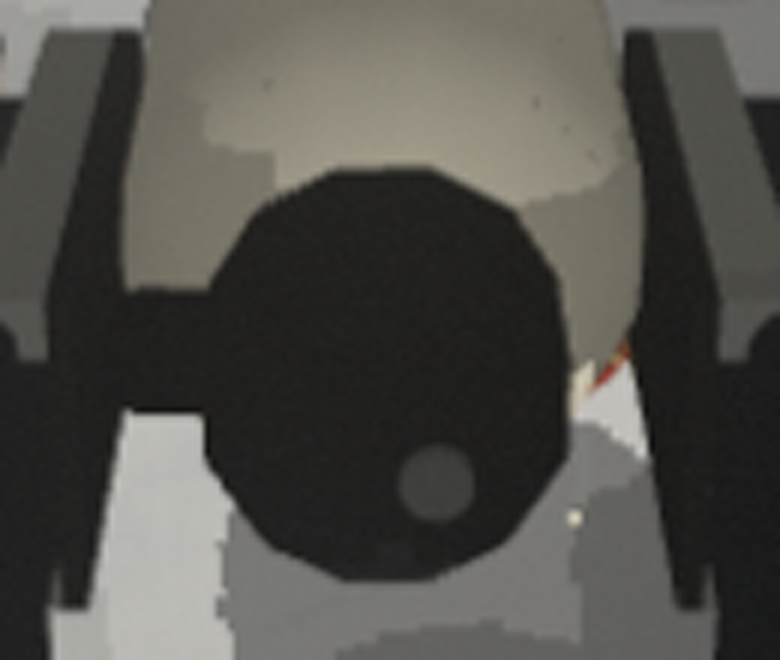

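```bash
python3 -m inch '[{"delta_pos":[0,-2,0],"rotation":[0,0,-0.055]},{"delta_pos":[0,-3.2,0],"rotation":[0,0,0]},{"delta_pos":[0,-3.2,0],"rotation":[0,0,0]},{"delta_pos":[-2.4,0,0],"rotation":[0,0,0]},{"delta_pos":[-4,0,0],"rotation":[0,0,0]},{"delta_pos":[-4,0,0],"rotation":[0,0,0]},{"delta_pos":[-4,0,0],"rotation":[0,0,0]},{"delta_pos":[-4,0,0],"rotation":[0,0,0]},{"delta_pos":[-4,0,0],"rotation":[0,0,0]},{"delta_pos":[-4,0,0],"rotation":[0,0,0]}]'
python3 -m inch '[{"delta_pos":[-4,0,0],"rotation":[0,0,0]},{"delta_pos":[-4,0,0],"rotation":[0,0,0]},{"delta_pos":[-4,0,0],"rotation":[0,0,0]},{"delta_pos":[-4,0,0],"rotation":[0,0,0]},{"delta_pos":[-3,0,0],"rotation":[0,0,0]},{"delta_pos":[0,0,0],"rotation":[0,0,0]},{"delta_pos":[0,0,0],"rotation":[0,0,0]},{"delta_pos":[0,0,0],"rotation":[0,0,0]}]'
python3 tip.py s21; python3 -c "
from h import *
c=cam('wrist');crop(c,0,0,640,480,1.2,'w21')
c=cam('top');crop(c,150,200,500,340,2.28,'t21')"
```

```text
time_s: 22.85
eef_pos: [0.5117, -0.191, 0.1402]
eef_rot: [-0.001, 0.701, 0.713, -0.0]
wrist_force: [0.7, -0.7, -1.7]
opening: 0.419
time_s: 23.65
eef_pos: [0.5155, -0.3782, 0.1402]
eef_rot: [-0.001, 0.701, 0.714, 0.0]
wrist_force: [0.8, 0.1, -1.7]
opening: 0.42
t23.65 pos [ 0.5155 -0.3782  0.1402] x [-0.019  1.     0.002] y [ 1.     0.019 -0.001] z [-0.001  0.002 -1.   ] F [ 0.8  0.1 -1.7] open 0.420 q [-0.82  0.37  1.48  0.    1.29 -0.84]
```

View pics/w21.png

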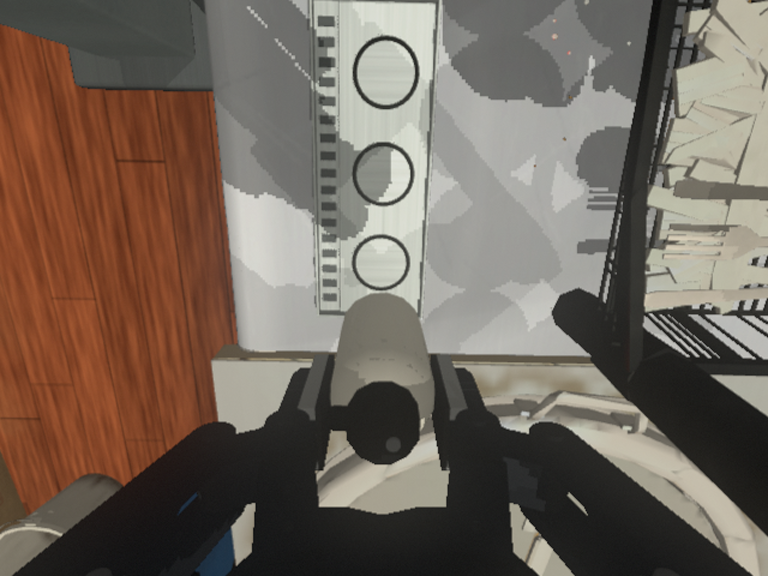

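View pics/t21.png

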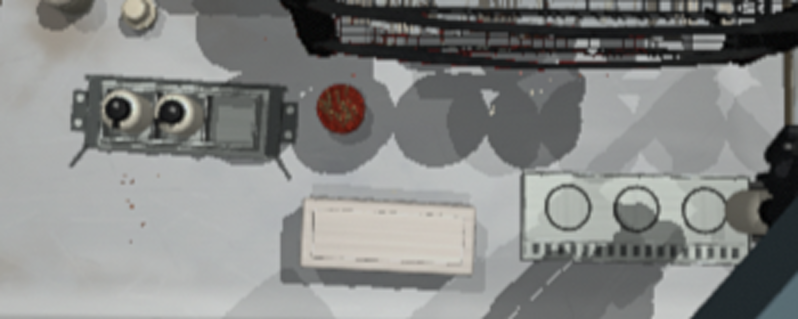

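```bash
python3 -c "
from h import *
c=cam('wrist');s=1.2
P=[bp(c,x/s,y/s,.005) for x,y in [(386,73),(383,174),(381,262)]]
print(np.round(P,4),fit(P,[[.008,.066],[.008,0],[.008,-.066]]))
c=cam('top');s=2.28
P=[bp(c,150+x/s,200+y/s,.005) for x,y in [(568,207),(636,209),(705,211)]]
print(np.round(P,4),fit(P,[[.008,.066],[.008,0],[.008,-.066]]))
"
```

```text
[[ 0.5151 -0.2487  0.005 ]
 [ 0.5145 -0.3147  0.005 ]
 [ 0.5143 -0.3807  0.005 ]] (array([ 0.50661838, -0.31465992]), np.float64(-0.006300395857950406), array([8.21514614e-05, 1.58976476e-04, 8.03517521e-05]))
[[ 0.514  -0.2487  0.005 ]
 [ 0.5131 -0.3141  0.005 ]
 [ 0.5122 -0.3805  0.005 ]] (array([ 0.50509805, -0.31432053]), np.float64(-0.014385775027124332), array([2.89951566e-04, 3.58726987e-04, 6.88490689e-05]))
```

```bash
python3 -m inch '[{"delta_pos":[-0.3,-0.09,2],"rotation":[0,0,0.02]},{"delta_pos":[0,0,3],"rotation":[0,0,0]},{"delta_pos":[0,0,3],"rotation":[0,0,0]},{"delta_pos":[0,0,2],"rotation":[0,0,0]},{"delta_pos":[0,0,1],"rotation":[0,0,0]},{"delta_pos":[0,0,0.8],"rotation":[0,0,0]},{"delta_pos":[0,0,0],"rotation":[0,0,0]},{"delta_pos":[0,0,0],"rotation":[0,0,0]}]'
python3 -c "
from h import *
st()
c=cam('wrist');crop(c,0,0,640,480,1.2,'w22')
c=cam('side');crop(c,230,300,400,460,4,'s22')"
```

```text
time_s: 24.7
eef_pos: [0.5156, -0.3832, 0.0242]
eef_rot: [0.001, 0.708, 0.706, -0.0]
wrist_force: [-0.2, -0.2, -0.0]
opening: 0.417
t24.70 pos [ 0.5156 -0.3832  0.0242] x [ 0.002  1.    -0.001] y [ 1.    -0.002  0.001] z [ 0.001 -0.001 -1.   ] F [-0.2 -0.2 -0. ] open 0.417 q [-0.82  0.51  1.54  0.    1.09 -0.82]
```

View pics/w22.png

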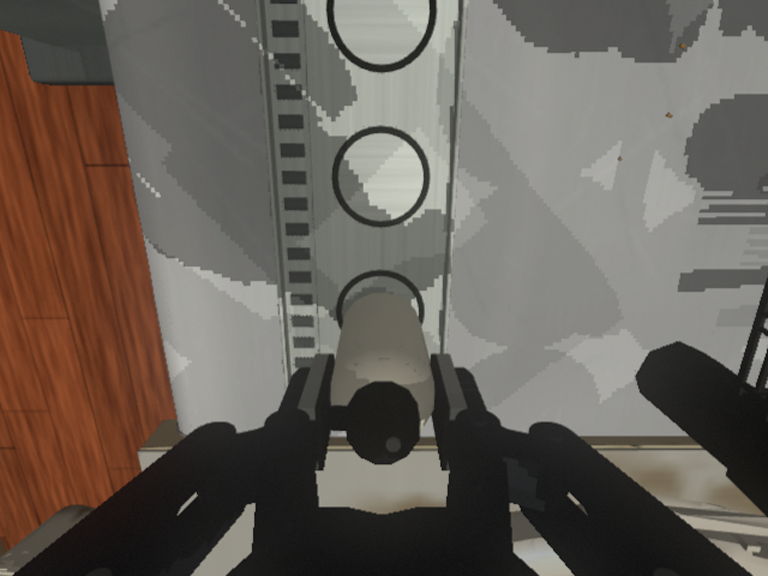

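View pics/s22.png

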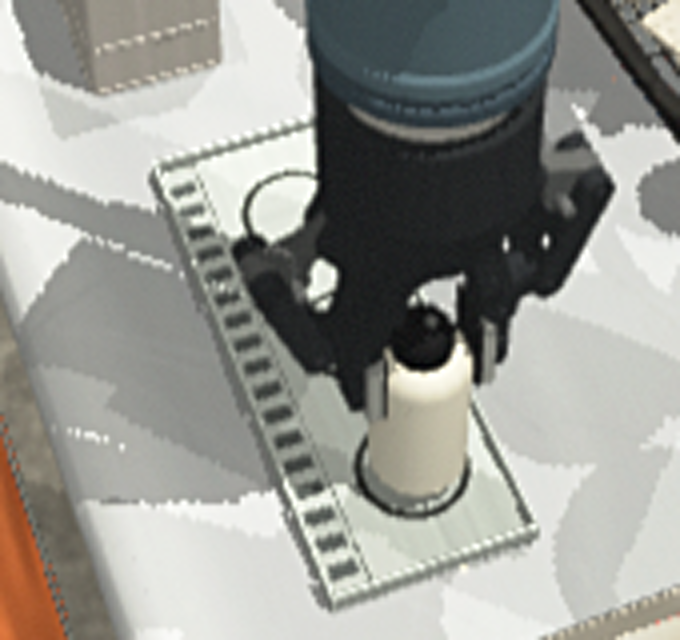

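```bash
python3 -m inch '[{"delta_pos":[0.18,-0.09,0.6],"rotation":[0,0,0]},{"delta_pos":[0,0,0.5],"rotation":[0,0,0]},{"delta_pos":[0,0,0],"rotation":[0,0,0]},{"delta_pos":[0,0,0],"rotation":[0,0,0]}]'
python3 -m inch '[{"delta_pos":[0,0,0.1],"rotation":[0,0,0]},{"delta_pos":[0,0,0],"rotation":[0,0,0]}]'
python3 -m inch '[{"delta_pos":[0,0,0.1],"rotation":[0,0,0]},{"delta_pos":[0,0,0],"rotation":[0,0,0]}]'
```

```text
time_s: 25.2
eef_pos: [0.5143, -0.3812, 0.0127]
eef_rot: [0.0, 0.708, 0.706, -0.0]
wrist_force: [-1.6, 0.5, 4.0]
opening: 0.417
time_s: 25.4
eef_pos: [0.5143, -0.3814, 0.0126]
eef_rot: [0.001, 0.708, 0.706, -0.0]
wrist_force: [-3.1, 1.7, 11.7]
opening: 0.42
time_s: 25.6
eef_pos: [0.5144, -0.3815, 0.0126]
eef_rot: [0.001, 0.708, 0.706, -0.0]
wrist_force: [-4.9, 3.6, 16.3]
opening: 0.415
```

```bash
python3 -m inch '[{"delta_pos":[0,0,-0.15],"rotation":[0,0,0]},{"delta_pos":[0,0,0],"rotation":[0,0,0]}]'
python3 -m inch '[{"delta_pos":[0,0,0],"rotation":[0,0,0]},{"delta_pos":[0,0,0],"rotation":[0,0,0]},{"delta_pos":[0,0,0],"rotation":[0,0,0]},{"delta_pos":[0,0,0],"rotation":[0,0,0]},{"delta_pos":[0,0,-1],"rotation":[0,0,0]},{"delta_pos":[0,0,-2],"rotation":[0,0,0]},{"delta_pos":[0,0,-3],"rotation":[0,0,0]},{"delta_pos":[0,0,-4],"rotation":[0,0,0]},{"delta_pos":[0,0,-4],"rotation":[0,0,0]},{"delta_pos":[0,0,-3],"rotation":[0,0,0]}]' 6.2
python3 -m inch '[{"delta_pos":[4,0,0],"rotation":[0,0,0]},{"delta_pos":[4,0,0],"rotation":[0,0,0]},{"delta_pos":[4,0,0],"rotation":[0,0,0]},{"delta_pos":[4,0,0],"rotation":[0,0,0]},{"delta_pos":[4,0,0],"rotation":[0,0,0]},{"delta_pos":[4,0,0],"rotation":[0,0,0]},{"delta_pos":[4,0,0],"rotation":[0,0,0]},{"delta_pos":[4,0,0],"rotation":[0,0,0]},{"delta_pos":[0,0,0],"rotation":[0,0,0]}]'
python3 -c "
from h import *
st()
c=cam('wrist');crop(c,0,0,640,480,1.2,'w23')
c=cam('top');crop(c,150,200,500,340,2.28,'t23');crop(c,360,255,500,335,5.5,'t23b')
c=cam('side');crop(c,230,300,400,460,4,'s23')"
```

```text
time_s: 25.8
eef_pos: [0.5143, -0.3813, 0.0126]
eef_rot: [0.001, 0.708, 0.706, -0.0]
wrist_force: [-3.1, 1.4, 9.3]
opening: 0.418
time_s: 26.8
eef_pos: [0.5147, -0.3815, 0.1855]
eef_rot: [0.002, 0.708, 0.706, -0.0]
wrist_force: [-0.9, -0.1, -0.2]
opening: 0.719
time_s: 27.7
eef_pos: [0.5143, -0.0565, 0.1824]
eef_rot: [-0.0, 0.706, 0.708, 0.001]
wrist_force: [-0.0, -0.6, 0.8]
opening: 0.729
t27.70 pos [ 0.5143 -0.0565  0.1824] x [-0.003  1.     0.001] y [1.    0.003 0.001] z [ 0.001  0.001 -1.   ] F [-0.  -0.6  0.8] open 0.729 q [-0.34  0.06  1.76  0.    1.32 -0.34]
```

View pics/t23b.png

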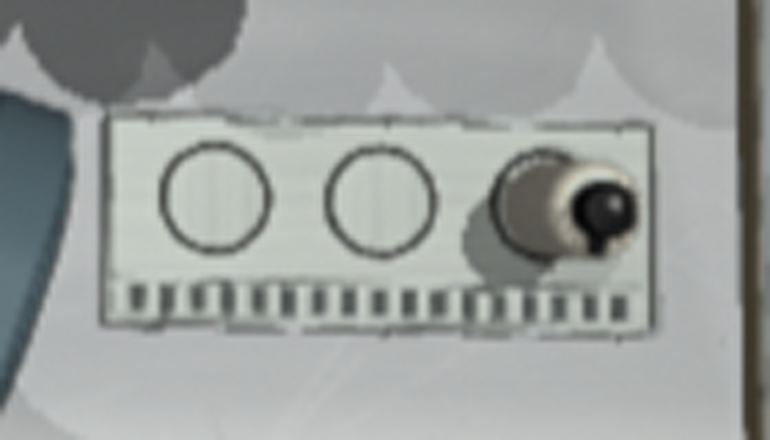

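View pics/s23.png

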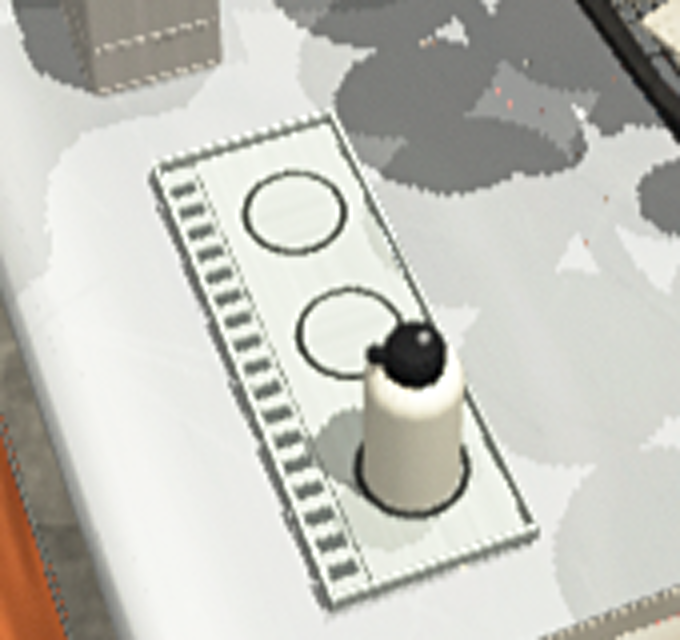

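View pics/w23.png

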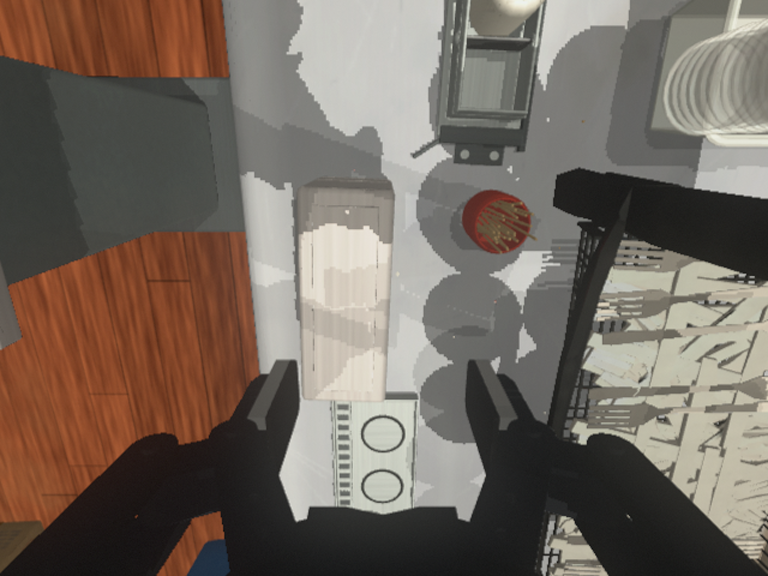

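```bash
python3 -c "
from h import *
c=cam('top');crop(c,455,275,485,310,18,'t24')"
```

```text
(no output)
```

View pics/t24.png

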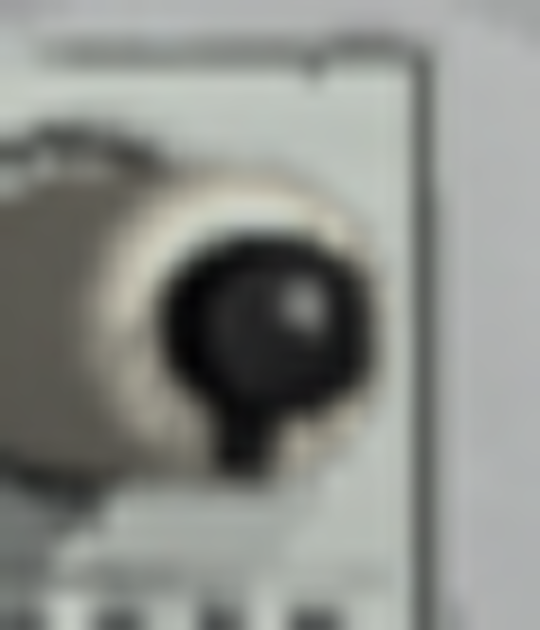

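```bash
cat > chk.py <<'E'
from h import *
def chk(c,su,bu,zs=.083,zb=.081):
    S=bp(c,*su,zs);B=bp(c,*bu,zb);d=B-S
    print(S.round(4),'len',np.hypot(*d[:2]).round(4),'ang ccw from -x',np.arctan2(-d[1],-d[0]).round(3))
E
python3 -c "
from chk import *
c=cam('top')
g=lambda x,y:(455+(x+.5)/18-.5,275+(y+.5)/18-.5)
for z in (.078,.083,.087): chk(c,g(268,325),g(242,468),z)
c=cam('side');crop(c,300,370,360,440,10,'s24')
"
```

```text
[ 0.5132 -0.3808  0.078 ] len 0.0166 ang ccw from -x -0.245
[ 0.5133 -0.3793  0.083 ] len 0.0164 ang ccw from -x -0.154
[ 0.5133 -0.3781  0.087 ] len 0.0163 ang ccw from -x -0.08
```

View pics/s24.png

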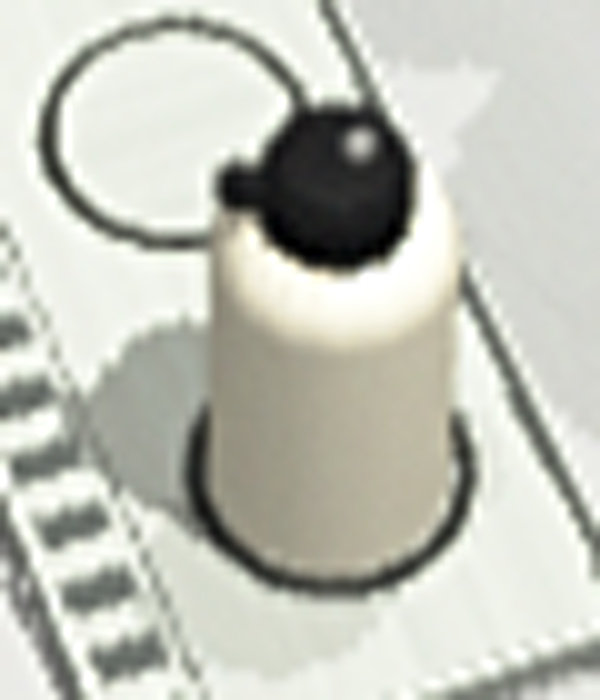

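```bash
python3 -c "
from chk import *
c=cam('side')
B=bp(c,300+226/10,370+187/10,.081);print(B)
# stopper center lateral col 337; pot col at base
for a in [(.5138,-.3806),(.5133,-.3793)]:
    d=B[:2]-np.array(a);print(np.hypot(*d),np.arctan2(-d[1],-d[0]))
    print(pj(c,[*a,.005+.03]),'pot mid col px', 300+335/10-.5)
    for th in (0,-.15): print(th,((pj(c,[a[0]-.018*np.cos(th),a[1]-.018*np.sin(th),.081])-[300,370])*10).round(0))
"
```

```text
[ 0.49868821 -0.37807319  0.081     ]
0.015321585402547399 -0.16567547110580283
[332.31608982 405.01843988] pot mid col px 333.0
0 [214. 207.]
-0.15 [208. 192.]
0.014663201301706317 -0.08376411548433665
[331.67883632 404.43029786] pot mid col px 333.0
0 [208. 201.]
-0.15 [202. 186.]
```

```bash
python3 -m inch '[{"delta_pos":[3.3,0,0],"rotation":[0,0,0.04]},{"delta_pos":[3.3,0,0],"rotation":[0,0,0]},{"delta_pos":[3.3,0,0],"rotation":[0,0,0]},{"delta_pos":[0,2.6,0],"rotation":[0,0,0]},{"delta_pos":[0,2.6,0],"rotation":[0,0,0]},{"delta_pos":[0,2.6,0],"rotation":[0,0,0]},{"delta_pos":[0,0,2],"rotation":[0,0,0]},{"delta_pos":[0,0,0],"rotation":[0,0,0]},{"delta_pos":[0,0,0],"rotation":[0,0,0]}]'
python3 -c "
from h import *
st()
c=cam('wrist');crop(c,240,50,390,175,5,'w25')
c=cam('top');crop(c,150,200,500,340,2.28,'t25')"
```

```text
time_s: 28.95
eef_pos: [0.5947, 0.0343, 0.1609]
eef_rot: [-0.001, 0.722, 0.692, -0.001]
wrist_force: [0.3, 0.1, 0.8]
opening: 0.722
t28.95 pos [0.5947 0.0343 0.1609] x [0.043 0.999 0.   ] y [ 0.999 -0.043 -0.002] z [-0.002  0.    -1.   ] F [0.3 0.1 0.8] open 0.722 q [-0.14  0.26  1.58 -0.    1.3  -0.1 ]
```

View pics/w25.png

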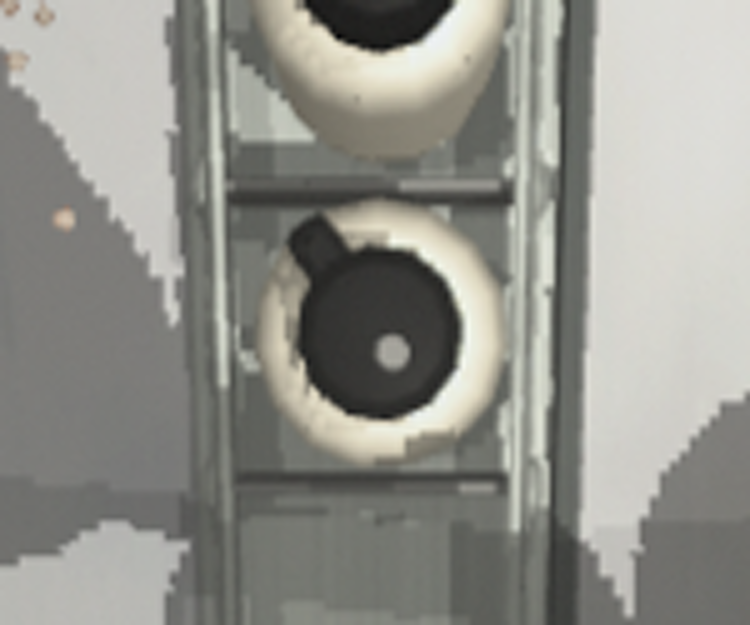

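View pics/t25.png

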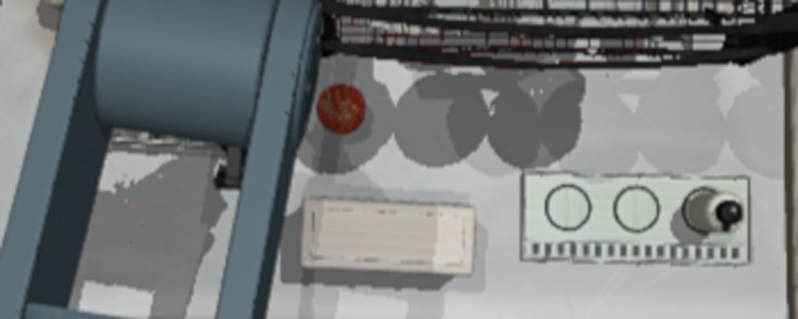

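```bash
python3 -c "
from chk import *
c=cam('wrist');g=lambda x,y:(240+(x+.5)/5-.5,50+(y+.5)/5-.5)
chk(c,g(381,333),g(307,227),.084,.080)
P=[bp(c,*g(x,y),.064) for x,y in((258,332),(505,332),(381,200),(381,465))];print(np.round(P,4),np.mean(P,0))
"
```

```text
[0.5964 0.1207 0.084 ] len 0.0173 ang ccw from -x -0.978
[[0.5779 0.1219 0.064 ]
 [0.6149 0.1203 0.064 ]
 [0.5971 0.1393 0.064 ]
 [0.5955 0.1019 0.064 ]] [0.59634646 0.12087995 0.064     ]
```

```bash
python3 -m inch '[{"delta_pos":[4,-0.1,0],"rotation":[0,0,-0.006]},{"delta_pos":[4,-0.1,0],"rotation":[0,0,0]},{"delta_pos":[0.65,0,0],"rotation":[0,0,0]},{"delta_pos":[0,0,3],"rotation":[0,0,0]},{"delta_pos":[0,0,3],"rotation":[0,0,0]},{"delta_pos":[0,0,3],"rotation":[0,0,0]},{"delta_pos":[0,0,0],"rotation":[0,0,0]},{"delta_pos":[0,0,0],"rotation":[0,0,0]}]'
python3 -c "
from h import *
st()
c=cam('wrist');crop(c,0,0,640,480,1.2,'w26')"
```

```text
time_s: 29.9
eef_pos: [0.5969, 0.121, 0.0723]
eef_rot: [0.0, 0.72, 0.694, -0.0]
wrist_force: [0.5, 1.4, 0.4]
opening: 0.727
t29.90 pos [0.5969 0.121  0.0723] x [ 0.036  0.999 -0.   ] y [ 0.999 -0.036 -0.   ] z [-0. -0. -1.] F [0.5 1.4 0.4] open 0.727 q [ 0.01  0.39  1.61 -0.    1.14  0.04]
```

View pics/w26.png

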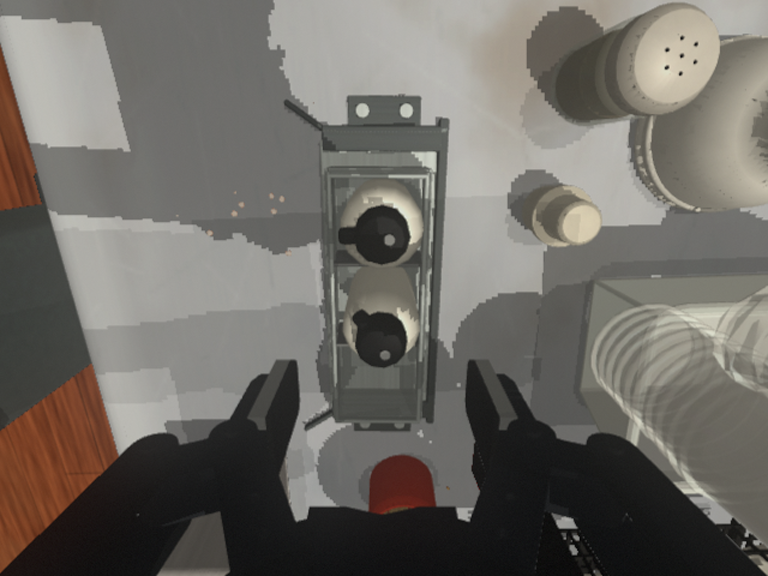

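Aligned; lower 6.1 cm and close.

```bash
python3 -m inch '[{"delta_pos":[0,0,2],"rotation":[0,0,0]},{"delta_pos":[0,0,2],"rotation":[0,0,0]},{"delta_pos":[0,0,1.4],"rotation":[0,0,0]},{"delta_pos":[0,0,0.7],"rotation":[0,0,0]},{"delta_pos":[0,0,0],"rotation":[0,0,0]},{"delta_pos":[0,0,0],"rotation":[0,0,0]}]'
python3 -m inch '[{"delta_pos":[0,0,0],"rotation":[0,0,0]},{"delta_pos":[0,0,0],"rotation":[0,0,0]},{"delta_pos":[0,0,0],"rotation":[0,0,0]},{"delta_pos":[0,0,0],"rotation":[0,0,0]},{"delta_pos":[0,0,0],"rotation":[0,0,0]},{"delta_pos":[0,0,0],"rotation":[0,0,0]}]' 3.0
python3 -m inch '[{"delta_pos":[0,0,-1],"rotation":[0,0,0]},{"delta_pos":[0,0,-3],"rotation":[0,0,0]},{"delta_pos":[0,0,-3],"rotation":[0,0,0]},{"delta_pos":[0,0,-3],"rotation":[0,0,0]},{"delta_pos":[0,0,-3],"rotation":[0,0,0]},{"delta_pos":[0,0,0],"rotation":[0,0,0]},{"delta_pos":[0,0,0],"rotation":[0,0,0]}]'
python3 -c "
from h import *
st()
c=cam('wrist');crop(c,0,0,640,480,1.2,'w27')"
```

```text
time_s: 30.55
eef_pos: [0.5976, 0.1214, 0.0116]
eef_rot: [0.0, 0.72, 0.694, 0.001]
wrist_force: [-0.9, -0.0, 1.0]
opening: 0.728
time_s: 31.15
eef_pos: [0.5978, 0.1214, 0.0119]
eef_rot: [0.001, 0.72, 0.694, 0.001]
wrist_force: [-0.8, -0.6, 5.8]
opening: 0.421
time_s: 31.85
eef_pos: [0.5971, 0.1214, 0.1413]
eef_rot: [0.001, 0.72, 0.694, 0.001]
wrist_force: [-0.2, -0.9, -1.3]
opening: 0.417
t31.85 pos [0.5971 0.1214 0.1413] x [0.036 0.999 0.   ] y [ 0.999 -0.036  0.001] z [ 0.001  0.    -1.   ] F [-0.2 -0.9 -1.3] open 0.417 q [0.01 0.3  1.57 0.   1.27 0.04]
```

View pics/w27.png

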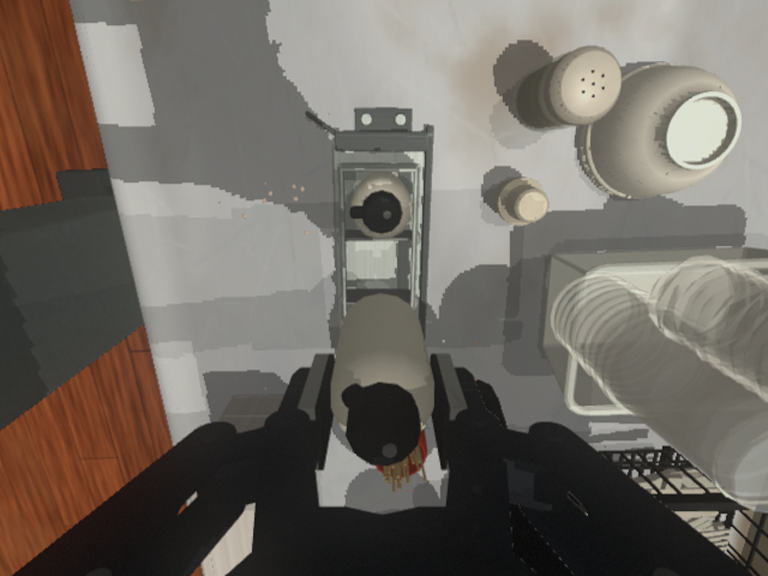

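```bash
python3 -m inch '[{"delta_pos":[0,-2.4,0],"rotation":[0,0,0]},{"delta_pos":[0,-2.4,0],"rotation":[0,0,0]},{"delta_pos":[-3,-2,0],"rotation":[0,0,0]},{"delta_pos":[-4,0,0],"rotation":[0,0,0]},{"delta_pos":[-4,0,0],"rotation":[0,0,0]},{"delta_pos":[-4,0,0],"rotation":[0,0,0]},{"delta_pos":[-4,0,0],"rotation":[0,0,0]},{"delta_pos":[-4,0,0],"rotation":[0,0,0]},{"delta_pos":[-4,0,0],"rotation":[0,0,0]},{"delta_pos":[-4,0,0],"rotation":[0,0,0]}]'
python3 -m inch '[{"delta_pos":[-4,0,0],"rotation":[0,0,0]},{"delta_pos":[-2.2,0,0],"rotation":[0,0,0]},{"delta_pos":[0,0,0],"rotation":[0,0,-0.14]},{"delta_pos":[0,0,0],"rotation":[0,0,-0.14]},{"delta_pos":[0,0,0],"rotation":[0,0,-0.14]},{"delta_pos":[0,0,0],"rotation":[0,0,-0.14]},{"delta_pos":[0,0,0],"rotation":[0,0,-0.14]},{"delta_pos":[0,0,0],"rotation":[0,0,-0.14]},{"delta_pos":[0,0,0],"rotation":[0,0,-0.13]},{"delta_pos":[0,0,0],"rotation":[0,0,0]}]'
python3 -c "
from h import *
st()
c=cam('wrist');crop(c,0,0,640,480,1.2,'w28')
c=cam('top');crop(c,150,200,500,340,2.28,'t28')"
```

```text
time_s: 32.9
eef_pos: [0.5161, -0.1868, 0.1385]
eef_rot: [-0.002, 0.72, 0.694, -0.0]
wrist_force: [0.9, -0.6, -1.3]
opening: 0.419
time_s: 33.9
eef_pos: [0.5143, -0.247, 0.1385]
eef_rot: [-0.002, 0.313, 0.95, 0.001]
wrist_force: [-0.2, -0.0, -1.6]
opening: 0.418
t33.90 pos [ 0.5143 -0.247   0.1385] x [-0.805  0.594  0.004] y [0.594 0.805 0.   ] z [-0.003  0.002 -1.   ] F [-0.2 -0.  -1.6] open 0.418 q [-0.66  0.23  1.67 -0.    1.25 -1.59]
```

View pics/w28.png

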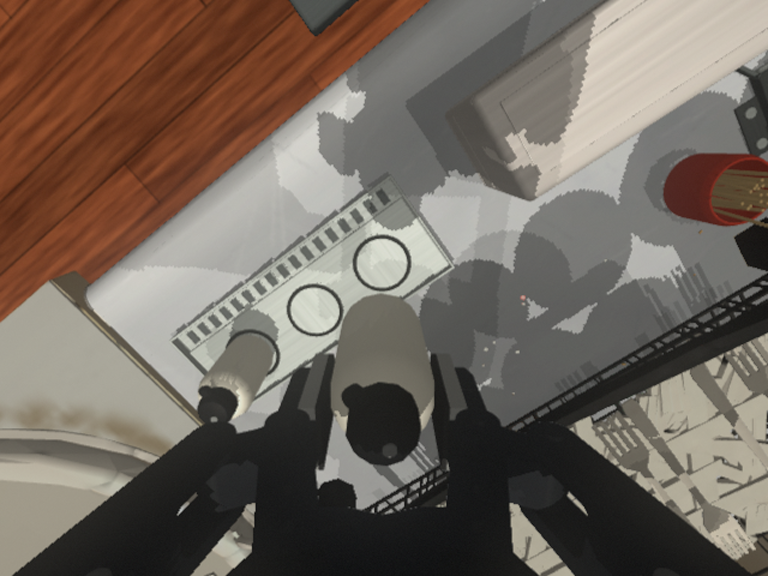

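View pics/t28.png

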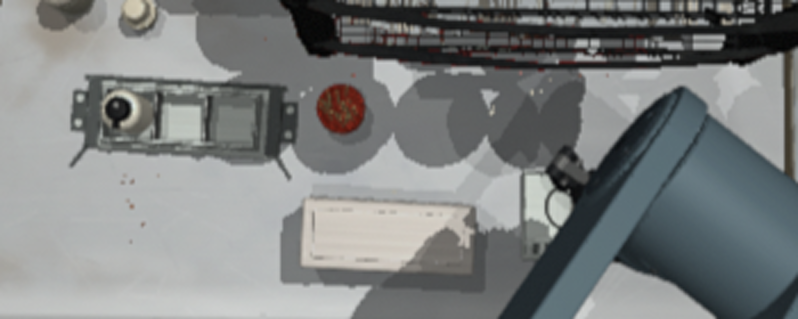

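```bash
python3 -c "
from h import *
c=cam('wrist');s=1.2
print([bp(c,x/s,y/s,.005).round(4) for x,y in [(382,263),(315,310)]])
o=get_obs();print(o['eef_pos'])
S=bp(c,383/s,424/s,o['eef_pos'][2]-.0079+.08);print(S)
"
```

```text
[array([ 0.5154, -0.2486,  0.005 ]), array([ 0.5146, -0.3149,  0.005 ])]
[ 0.51480536 -0.24748609  0.13947274]
[ 0.51197891 -0.24572276  0.21157274]
```

```bash
python3 -m inch '[{"delta_pos":[-0.11,-0.1,2.5],"rotation":[0,0,0]},{"delta_pos":[0,0,3],"rotation":[0,0,0]},{"delta_pos":[0,0,3],"rotation":[0,0,0]},{"delta_pos":[0,0,2],"rotation":[0,0,0]},{"delta_pos":[0,0,1],"rotation":[0,0,0]},{"delta_pos":[0,0,0],"rotation":[0,0,0]},{"delta_pos":[0,0,0],"rotation":[0,0,0]}]'
python3 -c "
from h import *
st()
c=cam('side');crop(c,230,280,400,440,4,'s29')"
```

```text
time_s: 34.75
eef_pos: [0.5163, -0.2498, 0.0263]
eef_rot: [0.0, 0.313, 0.95, -0.0]
wrist_force: [0.4, 0.2, -0.6]
opening: 0.416
t34.75 pos [ 0.5163 -0.2498  0.0263] x [-0.804  0.595 -0.001] y [ 0.595  0.804 -0.   ] z [ 0.001 -0.001 -1.   ] F [ 0.4  0.2 -0.6] open 0.416 q [-0.66  0.38  1.73  0.    1.03 -1.59]
```

View pics/s29.png

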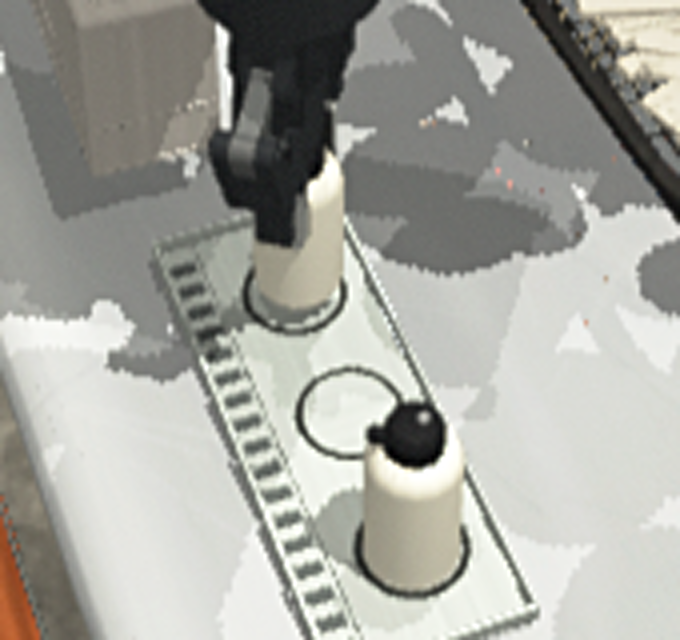

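```bash
python3 -m inch '[{"delta_pos":[0.12,0,0.7],"rotation":[0,0,0]},{"delta_pos":[0,0,0.6],"rotation":[0,0,0]},{"delta_pos":[0,0,0],"rotation":[0,0,0]},{"delta_pos":[0,0,0],"rotation":[0,0,0]}]'
python3 -m inch '[{"delta_pos":[0,0,0.1],"rotation":[0,0,0]},{"delta_pos":[0,0,0],"rotation":[0,0,0]}]'
```

```text
time_s: 35.2
eef_pos: [0.5147, -0.2486, 0.0125]
eef_rot: [0.0, 0.313, 0.95, 0.0]
wrist_force: [0.2, 0.2, -0.7]
opening: 0.423
time_s: 35.4
eef_pos: [0.5151, -0.2489, 0.0124]
eef_rot: [0.0, 0.313, 0.95, -0.0]
wrist_force: [-1.6, 0.2, 5.7]
opening: 0.422
```

Contact; release, then position the camera over the tray to check both.

```bash
python3 -m inch '[{"delta_pos":[0,0,0],"rotation":[0,0,0]},{"delta_pos":[0,0,0],"rotation":[0,0,0]},{"delta_pos":[0,0,0],"rotation":[0,0,0]},{"delta_pos":[0,0,0],"rotation":[0,0,0]},{"delta_pos":[0,0,-1],"rotation":[0,0,0]},{"delta_pos":[0,0,-2],"rotation":[0,0,0]},{"delta_pos":[0,0,-3],"rotation":[0,0,0]},{"delta_pos":[0,0,-4],"rotation":[0,0,0]},{"delta_pos":[0,0,-4],"rotation":[0,0,0]},{"delta_pos":[0,0,-3],"rotation":[0,0,0]}]' 5.8
python3 -c "
from h import *
st()"
python3 -m inch '[{"delta_pos":[4,0,0],"rotation":[0,0,0.14]},{"delta_pos":[0,0,0],"rotation":[0,0,0.14]},{"delta_pos":[0,0,0],"rotation":[0,0,0.14]},{"delta_pos":[0,0,0],"rotation":[0,0,0.14]},{"delta_pos":[0,0,0],"rotation":[0,0,0.14]},{"delta_pos":[0,0,0],"rotation":[0,0,0.14]},{"delta_pos":[0,0,0],"rotation":[0,0,0.125]},{"delta_pos":[-4,3,0],"rotation":[0,0,0]},{"delta_pos":[-4,0,0],"rotation":[0,0,0]},{"delta_pos":[0,0,0],"rotation":[0,0,0]}]'
python3 -c "
from h import *
st()
c=cam('wrist');crop(c,0,0,640,480,1.2,'w30')"
```

```text
time_s: 36.4
eef_pos: [0.5155, -0.2491, 0.1853]
eef_rot: [0.002, 0.313, 0.95, -0.001]
wrist_force: [-0.2, -0.1, 0.1]
opening: 0.68
t36.40 pos [ 0.5155 -0.2491  0.1853] x [-0.804  0.595 -0.003] y [ 0.595  0.804 -0.   ] z [ 0.003 -0.002 -1.   ] F [-0.2 -0.1  0.1] open 0.680 q [-0.66  0.18  1.63 -0.    1.33 -1.59]
time_s: 37.4
eef_pos: [0.5101, -0.3101, 0.1823]
eef_rot: [0.001, 0.719, 0.695, -0.001]
wrist_force: [0.2, -0.7, -0.4]
opening: 0.68
t37.40 pos [ 0.5101 -0.3101  0.1823] x [ 0.034  0.999 -0.002] y [ 0.999 -0.034  0.001] z [ 0.001 -0.002 -1.   ] F [ 0.2 -0.7 -0.4] open 0.680 q [-0.74  0.24  1.56 -0.    1.34 -0.71]
```

View pics/w30.png

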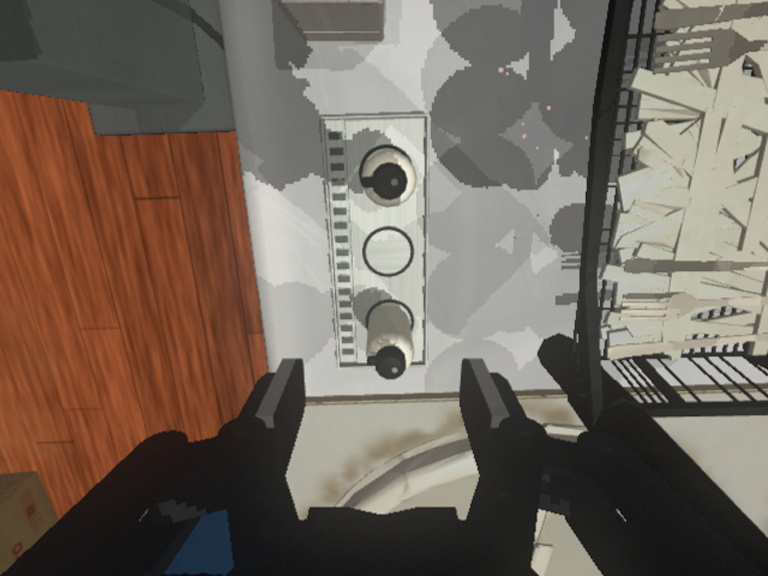

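```bash
python3 -c "
from h import *
c=cam('wrist');crop(c,260,90,370,190,6.5,'w31')"
python3 -m inch '[{"delta_pos":[-3.8,0.2,0],"rotation":[0,0,0.034]},{"delta_pos":[-3.8,0.2,0],"rotation":[0,0,0]},{"delta_pos":[-3.8,0,0],"rotation":[0,0,0]},{"delta_pos":[-3.8,0,1],"rotation":[0,0,0]},{"delta_pos":[0,0,1],"rotation":[0,0,0]},{"delta_pos":[0,0,0],"rotation":[0,0,0]},{"delta_pos":[0,0,0],"rotation":[0,0,0]}]'
python3 -c "
from h import *
st()
c=cam('wrist');crop(c,250,60,380,180,6,'w32')"
```

```text
time_s: 38.2
eef_pos: [0.5057, -0.4558, 0.1615]
eef_rot: [-0.001, 0.729, 0.684, 0.0]
wrist_force: [0.2, 0.0, 0.6]
opening: 0.675
t38.20 pos [ 0.5057 -0.4558  0.1615] x [0.064 0.998 0.001] y [ 0.998 -0.064 -0.001] z [-0.001  0.001 -1.   ] F [0.2 0.  0.6] open 0.675 q [-0.91  0.44  1.34  0.    1.36 -0.84]
```

View pics/w31.png

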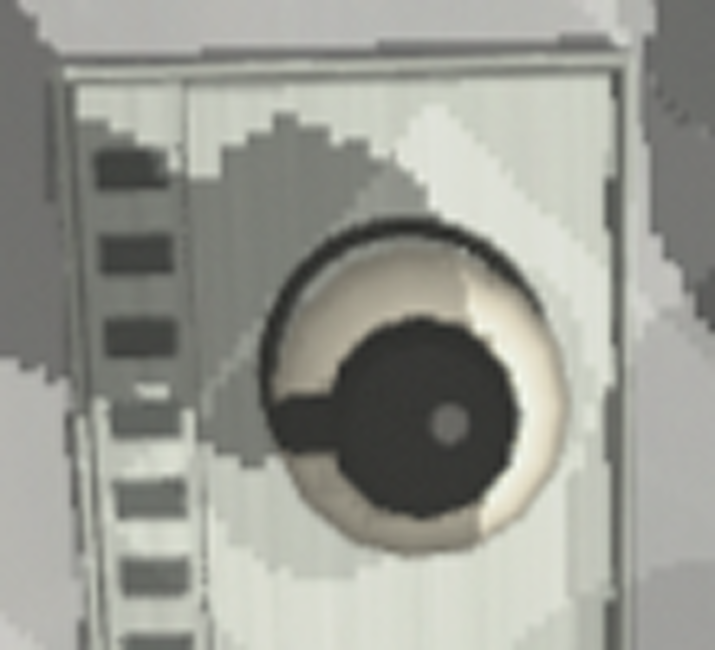

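View pics/w32.png

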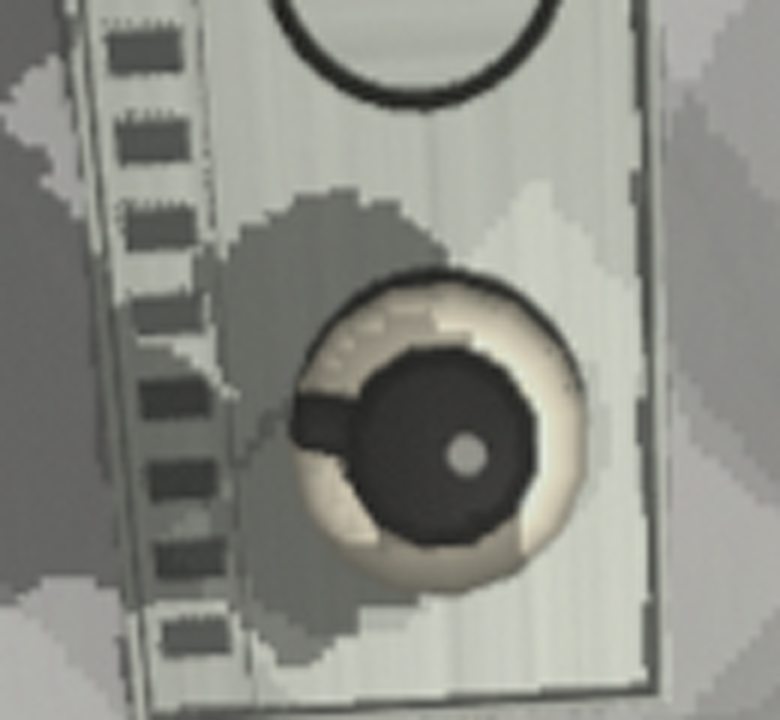

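```bash
python3 -c "
from chk import *
c=cam('wrist');g=lambda x,y:(250+(x+.5)/6-.5,60+(y+.5)/6-.5)
chk(c,g(440,446),g(293,423),.085,.081)
chk(c,g(440,446),g(293,423),.089,.081)
P=[bp(c,*g(x,y),.065) for x,y in((295,440),(586,440))];print(np.mean(P,0))
"
```

```text
[ 0.513  -0.3818  0.085 ] len 0.0176 ang ccw from -x -0.205
[ 0.513  -0.3817  0.089 ] len 0.0175 ang ccw from -x -0.199
[ 0.51335166 -0.38168383  0.065     ]
```

```bash
python3 -m inch '[{"delta_pos":[3.7,0.15,0],"rotation":[0,0,0]},{"delta_pos":[3.7,0.15,0],"rotation":[0,0,0]},{"delta_pos":[0,0,3],"rotation":[0,0,0]},{"delta_pos":[0,0,3],"rotation":[0,0,0]},{"delta_pos":[0,0,3],"rotation":[0,0,0]},{"delta_pos":[0,0,0],"rotation":[0,0,0]},{"delta_pos":[0,0,0],"rotation":[0,0,0]}]' 6.2
python3 -c "
from h import *
st()"
```

```text
time_s: 39.0
eef_pos: [0.5137, -0.3834, 0.0724]
eef_rot: [-0.0, 0.729, 0.684, 0.0]
wrist_force: [0.4, -0.3, 0.4]
opening: 0.725
t39.00 pos [ 0.5137 -0.3834  0.0724] x [0.064 0.998 0.   ] y [ 0.998 -0.064 -0.   ] z [-0.  0. -1.] F [ 0.4 -0.3  0.4] open 0.725 q [-0.83  0.45  1.52  0.    1.17 -0.76]
```

```bash
python3 -m inch '[{"delta_pos":[0.18,0,2],"rotation":[0,0,0]},{"delta_pos":[0,0,2],"rotation":[0,0,0]},{"delta_pos":[0,0,1.4],"rotation":[0,0,0]},{"delta_pos":[0,0,0.6],"rotation":[0,0,0]},{"delta_pos":[0,0,0],"rotation":[0,0,0]}]'
python3 -m inch '[{"delta_pos":[0,0,0],"rotation":[0,0,0]},{"delta_pos":[0,0,0],"rotation":[0,0,0]},{"delta_pos":[0,0,0],"rotation":[0,0,0]},{"delta_pos":[0,0,0],"rotation":[0,0,0]},{"delta_pos":[0,0,0],"rotation":[0,0,0]},{"delta_pos":[0,0,-0.5],"rotation":[0,0,0]}]' 3.0
python3 -c "
from h import *
st()"
python3 -m inch '[{"delta_pos":[0,0,0],"rotation":[0,0,-0.1]},{"delta_pos":[0,0,0],"rotation":[0,0,-0.1]},{"delta_pos":[0,0,0],"rotation":[0,0,0]},{"delta_pos":[0,0,0],"rotation":[0,0,0]}]'
python3 -c "
from h import *
st()"
```

```text
time_s: 39.5
eef_pos: [0.5135, -0.3823, 0.0118]
eef_rot: [-0.0, 0.73, 0.684, 0.0]
wrist_force: [-0.5, -0.3, -0.4]
opening: 0.727
time_s: 40.1
eef_pos: [0.5133, -0.3821, 0.0167]
eef_rot: [-0.0, 0.73, 0.684, 0.0]
wrist_force: [0.2, 0.3, -0.9]
opening: 0.416
t40.10 pos [ 0.5133 -0.3821  0.0167] x [0.065 0.998 0.   ] y [ 0.998 -0.065 -0.   ] z [-0.  0. -1.] F [ 0.2  0.3 -0.9] open 0.416 q [-0.83  0.52  1.55  0.    1.07 -0.76]
time_s: 40.5
eef_pos: [0.5133, -0.3821, 0.0165]
eef_rot: [-0.0, 0.659, 0.752, 0.0]
wrist_force: [0.0, -0.1, -0.3]
opening: 0.419
t40.50 pos [ 0.5133 -0.3821  0.0165] x [-0.132  0.991  0.   ] y [ 0.991  0.132 -0.   ] z [-0.  0. -1.] F [ 0.  -0.1 -0.3] open 0.419 q [-0.83  0.52  1.55  0.    1.07 -0.96]
```

```bash
python3 -m inch '[{"delta_pos":[0.1,0.03,0.2],"rotation":[0,0,0]},{"delta_pos":[0,0,0.2],"rotation":[0,0,0]},{"delta_pos":[0,0,0],"rotation":[0,0,0]}]'
python3 -m inch '[{"delta_pos":[0,0,0.1],"rotation":[0,0,0]},{"delta_pos":[0,0,0],"rotation":[0,0,0]}]'
```

```text
time_s: 40.8
eef_pos: [0.5137, -0.3814, 0.0133]
eef_rot: [0.0, 0.658, 0.753, -0.0]
wrist_force: [-1.9, 1.0, 5.2]
opening: 0.417
time_s: 41.0
eef_pos: [0.5138, -0.3816, 0.0133]
eef_rot: [0.0, 0.658, 0.753, -0.0]
wrist_force: [-3.8, 3.1, 10.8]
opening: 0.416
```

```bash
python3 -m inch '[{"delta_pos":[0,0,-0.1],"rotation":[0,0,0]},{"delta_pos":[0,0,0],"rotation":[0,0,0]}]'
python3 -m inch '[{"delta_pos":[0,0,0],"rotation":[0,0,0]},{"delta_pos":[0,0,0],"rotation":[0,0,0]},{"delta_pos":[0,0,0],"rotation":[0,0,0]},{"delta_pos":[0,0,0],"rotation":[0,0,0]},{"delta_pos":[0,0,-1],"rotation":[0,0,0]},{"delta_pos":[0,0,-2],"rotation":[0,0,0]},{"delta_pos":[0,0,-3],"rotation":[0,0,0]},{"delta_pos":[0,0,-4],"rotation":[0,0,0]},{"delta_pos":[0,0,-4],"rotation":[0,0,0]},{"delta_pos":[0,0,-2],"rotation":[0,0,0]}]' 6.2
python3 -m inch '[{"delta_pos":[-3.8,0,0],"rotation":[0,0,0]},{"delta_pos":[-3.8,0,0],"rotation":[0,0,0]},{"delta_pos":[0,0,0],"rotation":[0,0,0]},{"delta_pos":[0,0,0],"rotation":[0,0,0]}]'
python3 -c "
from h import *
st()
c=cam('wrist');crop(c,250,60,380,180,6,'w33')"
```

```text
time_s: 41.2
eef_pos: [0.5138, -0.3815, 0.0133]
eef_rot: [0.0, 0.658, 0.753, -0.0]
wrist_force: [-1.8, 1.5, 6.7]
opening: 0.418
time_s: 42.2
eef_pos: [0.5151, -0.3827, 0.1781]
eef_rot: [0.003, 0.658, 0.753, -0.0]
wrist_force: [0.7, -0.1, 0.9]
opening: 0.725
time_s: 42.6
eef_pos: [0.5234, -0.457, 0.1726]
eef_rot: [-0.0, 0.658, 0.753, 0.0]
wrist_force: [0.5, -0.3, 0.0]
opening: 0.726
t42.60 pos [ 0.5234 -0.457   0.1726] x [-0.133  0.991  0.001] y [ 0.991  0.133 -0.   ] z [-0.     0.001 -1.   ] F [ 0.5 -0.3  0. ] open 0.726 q [-0.89  0.46  1.29  0.    1.39 -1.02]
```

View pics/w33.png

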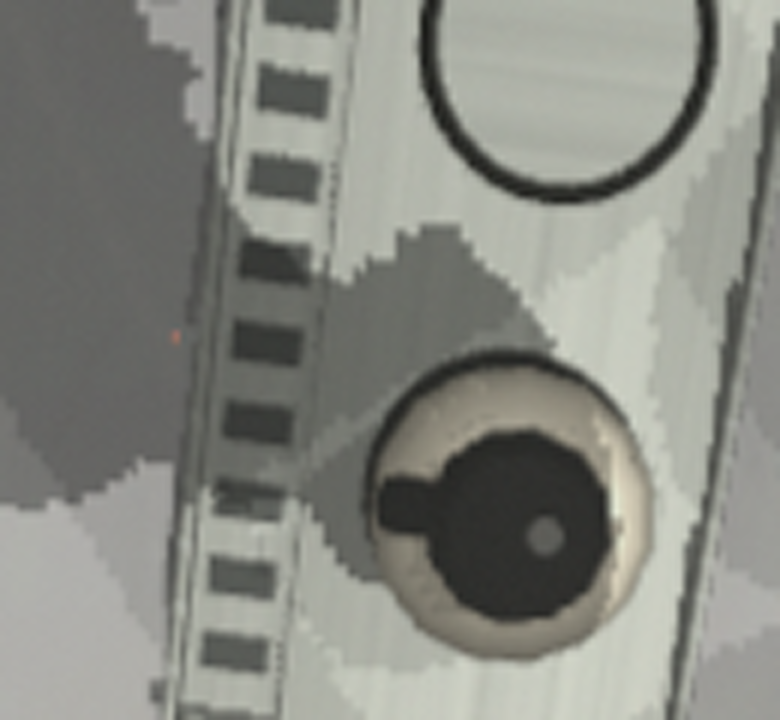

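```bash
python3 -c "
from chk import *
c=cam('wrist');g=lambda x,y:(250+(x+.5)/6-.5,60+(y+.5)/6-.5)
chk(c,g(520,525),g(380,502),.085,.081)
chk(c,g(520,525),g(380,502),.089,.081)
P=[bp(c,*g(x,y),.065) for x,y in((370,505),(653,520))];print(np.mean(P,0), bp(c,*g(568,52),.005))
t=[bp(c,*g(x,y),.011) for x,y in((775,60),(680,700))];d=t[0]-t[1];print('tray yaw',np.arctan2(-d[0],d[1]))
"
```

```text
[ 0.527  -0.3899  0.085 ] len 0.0175 ang ccw from -x -0.01
[ 0.5267 -0.3897  0.089 ] len 0.0172 ang ccw from -x 0.003
[ 0.52677998 -0.38958924  0.065     ] [ 0.5283525  -0.32564924  0.005     ]
tray yaw 0.02662756504898411
```

```bash
python3 -c "
from h import *
c=cam('wrist');crop(c,0,0,640,480,1.2,'w34')
c=cam('top');crop(c,360,235,500,335,5.5,'t34')
c=cam('side');crop(c,180,200,420,460,2.3,'s34')"
```

```text
(no output)
```

View pics/w34.png

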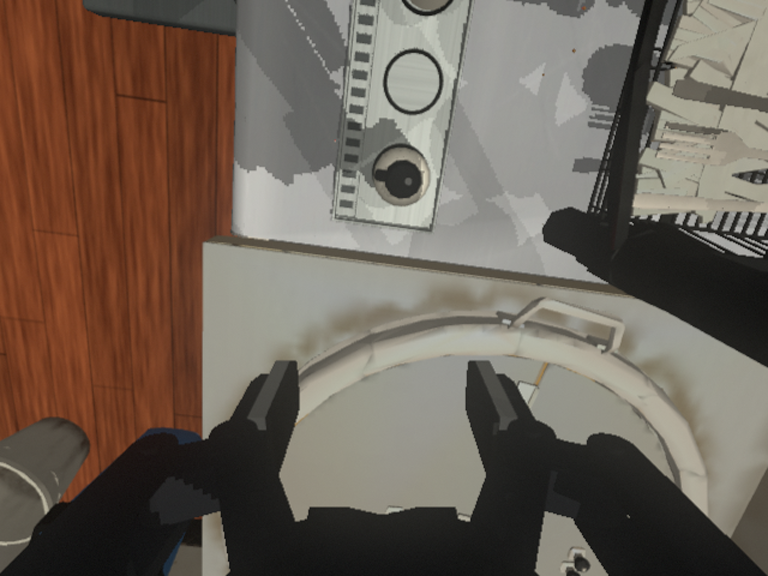

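View pics/t34.png

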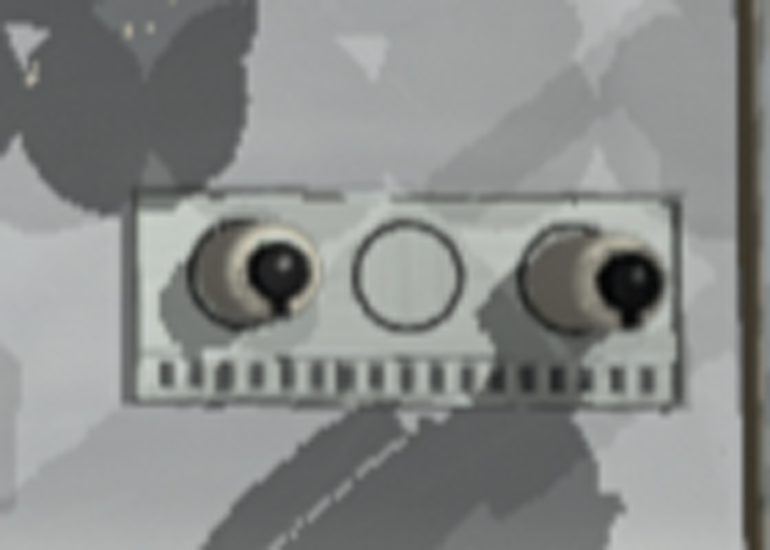

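View pics/s34.png

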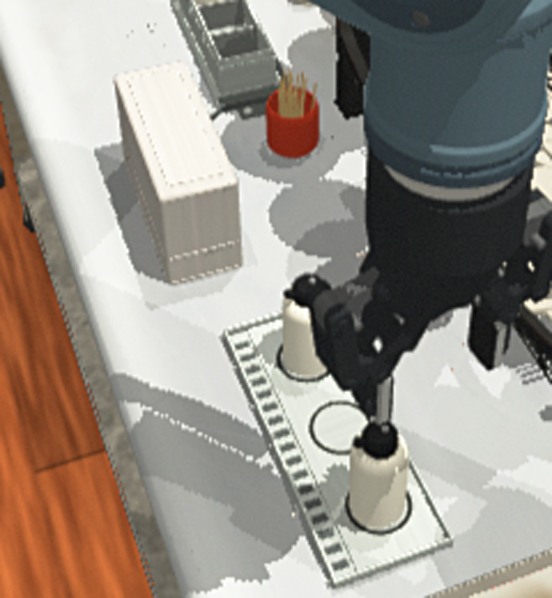

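```bash
python3 -c "
from h import *
c=cam('top')
B=lambda x,y,z: bp(c,360+(x+.5)/5.5-.5,235+(y+.5)/5.5-.5,z)
T=[B(132,188,.011),B(681,196,.011),B(684,406,.011),B(132,402,.011)]
print('tray',fit(T,[[.042,.11],[.042,-.11],[-.042,-.11],[-.042,.11]]))
print('ring1 top',B(409,276,.005))
w=cam('wrist');print('ring1 w',bp(w,413/1.2,81/1.2,.005))
"
```

```text
tray (array([ 0.51970462, -0.32315953]), np.float64(0.0037830847796712303), array([0.00071628, 0.00090574, 0.00101016, 0.00078612]))
ring1 top [ 0.52826564 -0.32511694  0.005     ]
ring1 w [ 0.5285743 -0.3247141  0.005    ]
```

```bash
python3 -m inch '[{"delta_pos":[0,-1,0],"rotation":[0,0,0.085]},{"delta_pos":[0,-1,0],"rotation":[0,0,0.085]},{"delta_pos":[4,0,0],"rotation":[0,0,0]},{"delta_pos":[4,0,0],"rotation":[0,0,0]},{"delta_pos":[4,0,0],"rotation":[0,0,0]},{"delta_pos":[4,0,0],"rotation":[0,0,0]},{"delta_pos":[4,0,0],"rotation":[0,0,0]},{"delta_pos":[4,0,0],"rotation":[0,0,0]},{"delta_pos":[4,0,0],"rotation":[0,0,0]},{"delta_pos":[4,0,0],"rotation":[0,0,0]}]'
python3 -m inch '[{"delta_pos":[4,0,0],"rotation":[0,0,0]},{"delta_pos":[4,0,0],"rotation":[0,0,0]},{"delta_pos":[4,0,0],"rotation":[0,0,0]},{"delta_pos":[4,0,0],"rotation":[0,0,0]},{"delta_pos":[4,0,0],"rotation":[0,0,0]},{"delta_pos":[2,2.5,0],"rotation":[0,0,0]},{"delta_pos":[0,2.5,0],"rotation":[0,0,0]},{"delta_pos":[0,2.5,0],"rotation":[0,0,0]},{"delta_pos":[0,0,0],"rotation":[0,0,0]},{"delta_pos":[0,0,0],"rotation":[0,0,0]}]'
python3 -c "
from h import *
st()
c=cam('wrist');crop(c,0,0,640,480,1.2,'w35');crop(c,250,60,380,180,6,'w35b')"
```

```text
time_s: 43.95
eef_pos: [0.5149, -0.1367, 0.1729]
eef_rot: [0.0, 0.719, 0.695, 0.0]
wrist_force: [0.9, 0.2, 0.6]
opening: 0.727
time_s: 44.95
eef_pos: [0.5973, 0.0789, 0.1723]
eef_rot: [-0.0, 0.719, 0.695, -0.0]
wrist_force: [0.1, 0.1, 0.4]
opening: 0.724
t44.95 pos [0.5973 0.0789 0.1723] x [0.035 0.999 0.   ] y [ 0.999 -0.035 -0.001] z [-0.001  0.    -1.   ] F [0.1 0.1 0.4] open 0.724 q [-0.07  0.26  1.56  0.    1.33 -0.03]
```

View pics/w35.png

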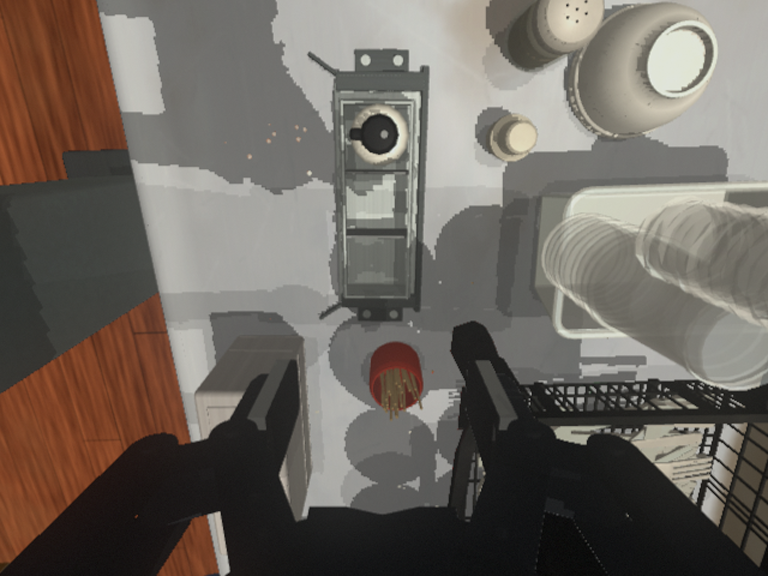

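View pics/w35b.png

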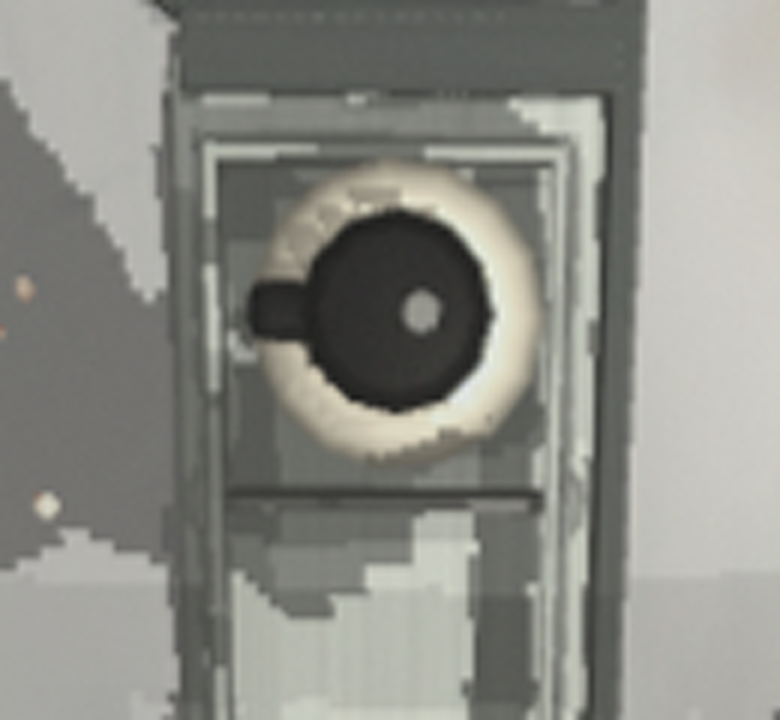

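```bash
python3 -c "
from chk import *
c=cam('wrist');g=lambda x,y:(250+(x+.5)/6-.5,60+(y+.5)/6-.5)
chk(c,g(400,311),g(250,312),.085,.080)
P=[bp(c,*g(x,y),.064) for x,y in((260,313),(540,313),(400,160),(400,467))];print(np.mean(P,0))
t=[bp(c,*g(x,y),.0085) for x,y in((180,93),(612,93))];print(t)
"
```

```text
[0.5974 0.1685 0.085 ] len 0.0183 ang ccw from -x -0.036
[0.59729706 0.16864551 0.064     ]
[array([0.56539739, 0.20227631, 0.0085    ]), array([0.62966117, 0.2000733 , 0.0085    ])]
```

```bash
python3 -c "
from h import *
c=cam('wrist');print(bp(c,514/1.2,135/1.2,.045),bp(c,575/1.2,10/1.2,.07))"
python3 -m inch '[{"delta_pos":[3,-0.1,0],"rotation":[0,0,0]},{"delta_pos":[3,-0.1,0],"rotation":[0,0,0]},{"delta_pos":[2.9,-0.1,0],"rotation":[0,0,0]},{"delta_pos":[0,0,3],"rotation":[0,0,0]},{"delta_pos":[0,0,3],"rotation":[0,0,0]},{"delta_pos":[0,0,3],"rotation":[0,0,0]},{"delta_pos":[0,0,0],"rotation":[0,0,0]},{"delta_pos":[0,0,0],"rotation":[0,0,0]}]'
python3 -c "
from h import *
st()
c=cam('wrist');crop(c,0,0,640,480,1.2,'w36')"
```

```text
[0.68937597 0.16559207 0.045     ] [0.71287651 0.23223869 0.07      ]
time_s: 45.9
eef_pos: [0.5974, 0.1676, 0.083]
eef_rot: [-0.0, 0.719, 0.695, -0.0]
wrist_force: [0.8, 0.3, 0.0]
opening: 0.725
t45.90 pos [0.5974 0.1676 0.083 ] x [ 0.035  0.999 -0.   ] y [ 0.999 -0.035 -0.001] z [-0.001 -0.    -1.   ] F [0.8 0.3 0. ] open 0.725 q [0.08 0.39 1.57 0.   1.17 0.12]
```

View pics/w36.png

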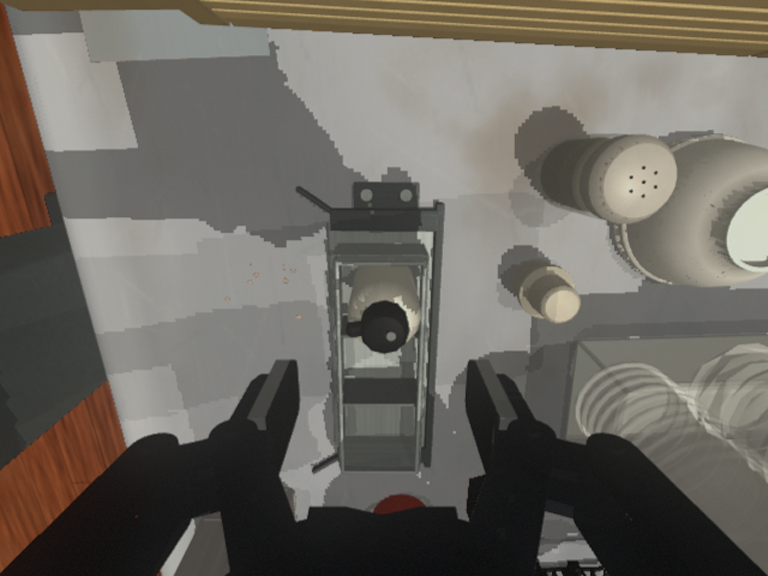

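```bash
python3 -m inch '[{"delta_pos":[0.08,0,2],"rotation":[0,0,0]},{"delta_pos":[0,0,2],"rotation":[0,0,0]},{"delta_pos":[0,0,2],"rotation":[0,0,0]},{"delta_pos":[0,0,1.1],"rotation":[0,0,0]},{"delta_pos":[0,0,0],"rotation":[0,0,0]},{"delta_pos":[0,0,0],"rotation":[0,0,0]}]'
python3 -m inch '[{"delta_pos":[0,0,0],"rotation":[0,0,0]},{"delta_pos":[0,0,0],"rotation":[0,0,0]},{"delta_pos":[0,0,0],"rotation":[0,0,0]},{"delta_pos":[0,0,0],"rotation":[0,0,0]},{"delta_pos":[0,0,0],"rotation":[0,0,0]},{"delta_pos":[0,0,0],"rotation":[0,0,0]}]' 3.0
python3 -m inch '[{"delta_pos":[0,0,-1],"rotation":[0,0,0]},{"delta_pos":[0,0,-3],"rotation":[0,0,0]},{"delta_pos":[0,0,-3],"rotation":[0,0,0]},{"delta_pos":[0,0,-3],"rotation":[0,0,0]},{"delta_pos":[0,0,-3],"rotation":[0,0,0]},{"delta_pos":[0,0,0],"rotation":[0,0,0]},{"delta_pos":[0,0,0],"rotation":[0,0,0]}]'
python3 -c "
from h import *
st()
c=cam('wrist');crop(c,0,0,640,480,1.2,'w37')"
```

```text
time_s: 46.55
eef_pos: [0.5991, 0.1686, 0.0131]
eef_rot: [0.001, 0.719, 0.695, 0.001]
wrist_force: [-0.3, -0.1, -0.3]
opening: 0.726
time_s: 47.15
eef_pos: [0.5992, 0.1687, 0.0135]
eef_rot: [0.001, 0.719, 0.695, 0.001]
wrist_force: [-1.6, -0.5, 6.4]
opening: 0.423
time_s: 47.85
eef_pos: [0.5983, 0.1686, 0.1425]
eef_rot: [0.001, 0.719, 0.695, 0.001]
wrist_force: [0.0, 0.1, -2.1]
opening: 0.417
t47.85 pos [0.5983 0.1686 0.1425] x [0.035 0.999 0.   ] y [ 0.999 -0.035  0.002] z [ 0.002  0.    -1.   ] F [ 0.   0.1 -2.1] open 0.417 q [0.08 0.33 1.53 0.   1.28 0.12]
```

View pics/w37.png

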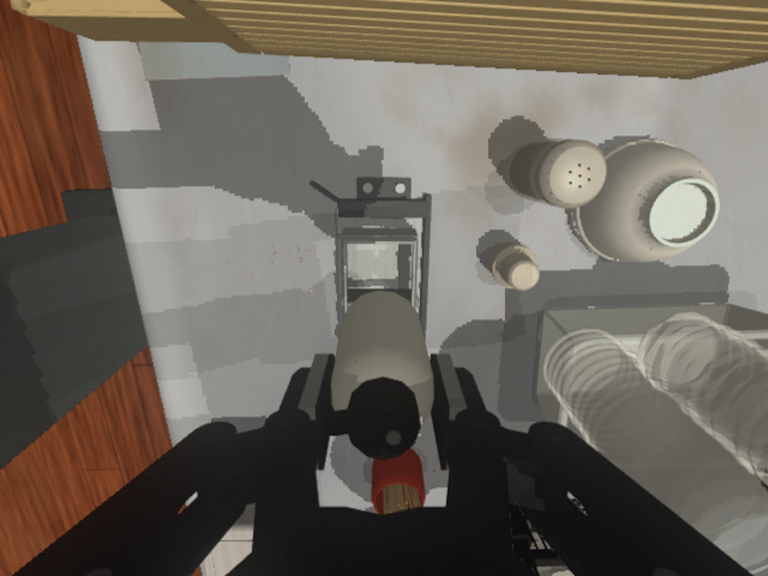

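```bash
python3 -m inch '[{"delta_pos":[0,-2.5,0],"rotation":[0,0,-0.045]},{"delta_pos":[0,-2.5,0],"rotation":[0,0,0]},{"delta_pos":[-3,-2.5,0],"rotation":[0,0,0]},{"delta_pos":[-4,0,0],"rotation":[0,0,0]},{"delta_pos":[-4,0,0],"rotation":[0,0,0]},{"delta_pos":[-4,0,0],"rotation":[0,0,0]},{"delta_pos":[-4,0,0],"rotation":[0,0,0]},{"delta_pos":[-4,0,0],"rotation":[0,0,0]},{"delta_pos":[-4,0,0],"rotation":[0,0,0]},{"delta_pos":[-4,0,0],"rotation":[0,0,0]}]'
python3 -m inch '[{"delta_pos":[-4,0,0],"rotation":[0,0,0]},{"delta_pos":[-4,0,0],"rotation":[0,0,0]},{"delta_pos":[-4,0,0],"rotation":[0,0,0]},{"delta_pos":[-4,0,0],"rotation":[0,0,0]},{"delta_pos":[-2.3,0,0],"rotation":[0,0,0]},{"delta_pos":[0,0,0],"rotation":[0,0,0]},{"delta_pos":[0,0,0],"rotation":[0,0,0]}]'
python3 -c "
from h import *
st()
c=cam('wrist');crop(c,0,0,640,480,1.2,'w38')
c=cam('side');crop(c,180,200,420,460,2.3,'s38')"
```

```text
time_s: 48.9
eef_pos: [0.5245, -0.1421, 0.1396]
eef_rot: [-0.002, 0.704, 0.711, -0.0]
wrist_force: [-0.2, -0.3, -0.5]
opening: 0.414
time_s: 49.6
eef_pos: [0.5267, -0.3233, 0.1395]
eef_rot: [-0.002, 0.704, 0.71, 0.0]
wrist_force: [0.0, 0.2, -1.5]
opening: 0.419
t49.60 pos [ 0.5267 -0.3233  0.1395] x [-0.009  1.     0.003] y [ 1.     0.009 -0.003] z [-0.003  0.003 -1.   ] F [ 0.   0.2 -1.5] open 0.419 q [-0.74  0.33  1.54  0.    1.28 -0.75]
```

View pics/w38.png

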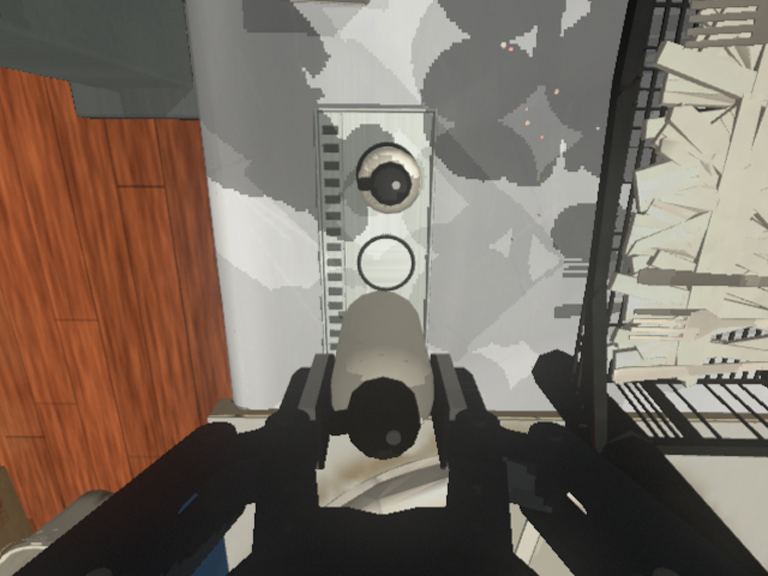

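View pics/s38.png

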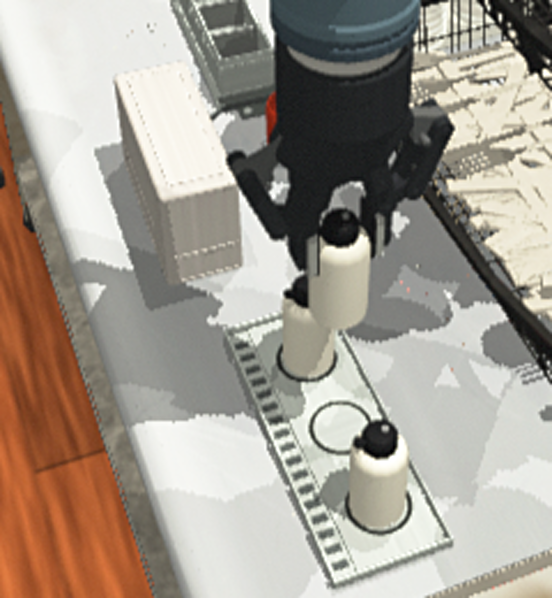

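```bash
python3 -c "
from chk import *
c=cam('wrist');print(bp(c,386/1.2,263/1.2,.005))
s=1.2;chk(c,(391/s,184/s),(359/s,185/s),.085,.081)"
python3 -m inch '[{"delta_pos":[-0.15,0.15,2.5],"rotation":[0,0,0]},{"delta_pos":[0,0,3],"rotation":[0,0,0]},{"delta_pos":[0,0,3],"rotation":[0,0,0]},{"delta_pos":[0,0,2],"rotation":[0,0,0]},{"delta_pos":[0,0,0.8],"rotation":[0,0,0]},{"delta_pos":[0,0,0],"rotation":[0,0,0]},{"delta_pos":[0,0,0],"rotation":[0,0,0]}]'
python3 -c "
from h import *
st()"
```

```text
[ 0.52928263 -0.32513428  0.005     ]
[ 0.5304 -0.2593  0.085 ] len 0.0177 ang ccw from -x 0.06
time_s: 50.45
eef_pos: [0.5302, -0.3257, 0.0298]
eef_rot: [0.001, 0.703, 0.711, 0.0]
wrist_force: [0.6, 0.5, -1.4]
opening: 0.418
t50.45 pos [ 0.5302 -0.3257  0.0298] x [-0.011  1.    -0.001] y [1.    0.011 0.001] z [ 0.001 -0.001 -1.   ] F [ 0.6  0.5 -1.4] open 0.418 q [-0.74  0.47  1.6   0.    1.08 -0.75]
```

```bash
python3 -m inch '[{"delta_pos":[0.05,-0.1,0.8],"rotation":[0,0,0]},{"delta_pos":[0,0,0.6],"rotation":[0,0,0]},{"delta_pos":[0,0,0],"rotation":[0,0,0]},{"delta_pos":[0,0,0],"rotation":[0,0,0]}]'
python3 -m inch '[{"delta_pos":[0,0,0.1],"rotation":[0,0,0]},{"delta_pos":[0,0,0],"rotation":[0,0,0]}]'
python3 -m inch '[{"delta_pos":[0,0,0.1],"rotation":[0,0,0]},{"delta_pos":[0,0,0],"rotation":[0,0,0]}]'
```

```text
time_s: 50.85
eef_pos: [0.5283, -0.3251, 0.0146]
eef_rot: [-0.0, 0.704, 0.711, 0.0]
wrist_force: [0.6, -0.3, -0.6]
opening: 0.418
time_s: 51.05
eef_pos: [0.5284, -0.3254, 0.0145]
eef_rot: [0.0, 0.704, 0.711, -0.0]
wrist_force: [-2.7, 1.8, 5.8]
opening: 0.423
time_s: 51.25
eef_pos: [0.5285, -0.3255, 0.0145]
eef_rot: [0.0, 0.703, 0.711, -0.0]
wrist_force: [-4.7, 2.2, 13.0]
opening: 0.417
```

```bash
python3 -m inch '[{"delta_pos":[0,0,-0.12],"rotation":[0,0,0]},{"delta_pos":[0,0,0],"rotation":[0,0,0]}]'
python3 -m inch '[{"delta_pos":[0,0,0],"rotation":[0,0,0]},{"delta_pos":[0,0,0],"rotation":[0,0,0]},{"delta_pos":[0,0,0],"rotation":[0,0,0]},{"delta_pos":[0,0,0],"rotation":[0,0,0]},{"delta_pos":[0,0,-1],"rotation":[0,0,0]},{"delta_pos":[0,0,-2],"rotation":[0,0,0]},{"delta_pos":[0,0,-3],"rotation":[0,0,0]},{"delta_pos":[0,0,-4],"rotation":[0,0,0]},{"delta_pos":[0,0,-4],"rotation":[0,0,0]},{"delta_pos":[0,0,-2],"rotation":[0,0,0]}]' 6.2
python3 -m inch '[{"delta_pos":[-3.8,0,0],"rotation":[0,0,0]},{"delta_pos":[-3.8,0,0],"rotation":[0,0,0]},{"delta_pos":[0,0,-2],"rotation":[0,0,0]},{"delta_pos":[0,0,0],"rotation":[0,0,0]},{"delta_pos":[0,0,0],"rotation":[0,0,0]}]'
python3 -c "
from h import *
st()
c=cam('wrist');crop(c,240,20,400,220,3,'w40');
i=c['img'];import cv2
cv2.imwrite('pics/w40.png',cv2.resize(i[40:210,250:410],None,fx=3.5,fy=3.5,interpolation=cv2.INTER_CUBIC))"
```

```text
time_s: 51.45
eef_pos: [0.5286, -0.3255, 0.0145]
eef_rot: [0.0, 0.704, 0.711, -0.0]
wrist_force: [-1.7, -0.0, 5.4]
opening: 0.418
time_s: 52.45
eef_pos: [0.53, -0.3264, 0.1792]
eef_rot: [0.003, 0.704, 0.711, 0.0]
wrist_force: [0.9, -0.3, 0.2]
opening: 0.728
time_s: 52.95
eef_pos: [0.5294, -0.401, 0.1945]
eef_rot: [0.001, 0.704, 0.711, 0.0]
wrist_force: [-1.2, -0.2, 0.4]
opening: 0.725
t52.95 pos [ 0.5294 -0.401   0.1945] x [-0.01   1.    -0.001] y [1.    0.01  0.001] z [ 0.001 -0.001 -1.   ] F [-1.2 -0.2  0.4] open 0.725 q [-0.83  0.37  1.36  0.    1.4  -0.84]
```

View pics/w40.png

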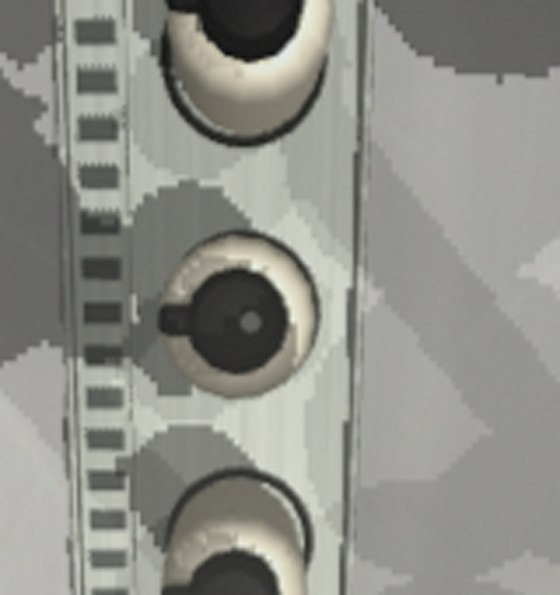

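```bash
python3 -m inch '[{"delta_pos":[0,0,-4],"rotation":[0,0,0.047]},{"delta_pos":[3.8,-1.8,-2],"rotation":[0,0,0]},{"delta_pos":[3.8,-1.8,0],"rotation":[0,0,0]},{"delta_pos":[4,0.7,0],"rotation":[0,0,0]},{"delta_pos":[4,0,0],"rotation":[0,0,0]},{"delta_pos":[4,0,0],"rotation":[0,0,0]},{"delta_pos":[4,0,0],"rotation":[0,0,0]},{"delta_pos":[4,0,0],"rotation":[0,0,0]},{"delta_pos":[3,0,0],"rotation":[0,0,0]},{"delta_pos":[0,0,0],"rotation":[0,0,0]}]' 8.54
python3 -m inch '[{"delta_pos":[0,0,0],"rotation":[0,0,0]}]'
python3 -c "
from h import *
st()
c=cam('wrist');crop(c,0,0,640,480,1.2,'w41');crop(c,240,60,400,240,3.3,'w41b')
c=cam('top');crop(c,360,235,500,335,5.5,'t41');crop(c,165,200,375,340,3.7,'t41b')"
```

```text
time_s: 54.0
eef_pos: [0.5108, -0.0898, 0.2533]
eef_rot: [-0.001, 0.718, 0.696, 0.0]
wrist_force: [-0.4, -0.6, -0.2]
opening: 1.004
time_s: 54.1
eef_pos: [0.5111, -0.0931, 0.2534]
eef_rot: [-0.0, 0.719, 0.695, -0.0]
wrist_force: [-0.7, 0.9, -0.1]
opening: 1.002
t54.10 pos [ 0.5111 -0.0931  0.2534] x [ 0.034  0.999 -0.   ] y [ 0.999 -0.034 -0.   ] z [-0. -0. -1.] F [-0.7  0.9 -0.1] open 1.002 q [-0.41  0.01  1.67 -0.    1.46 -0.37]
```

View pics/w41.png

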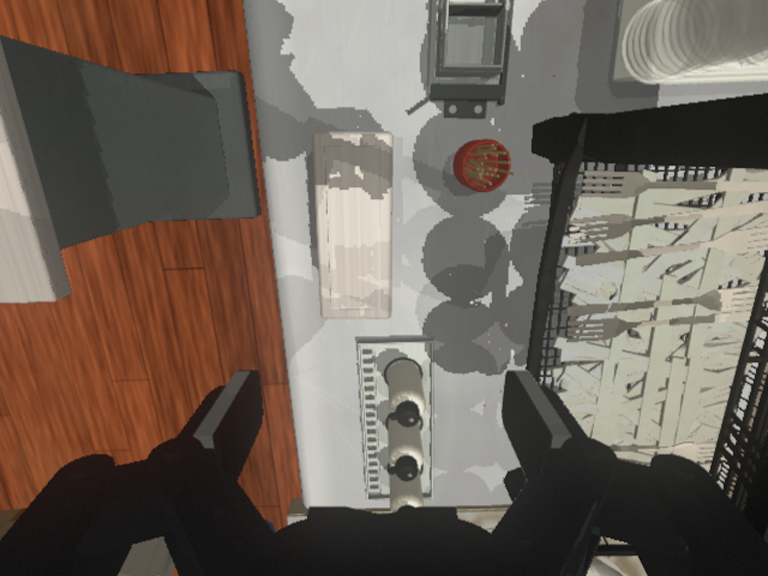

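View pics/w41b.png

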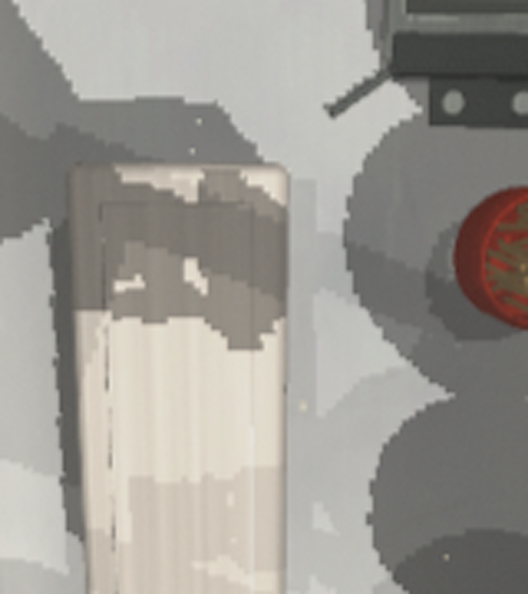

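View pics/t41.png

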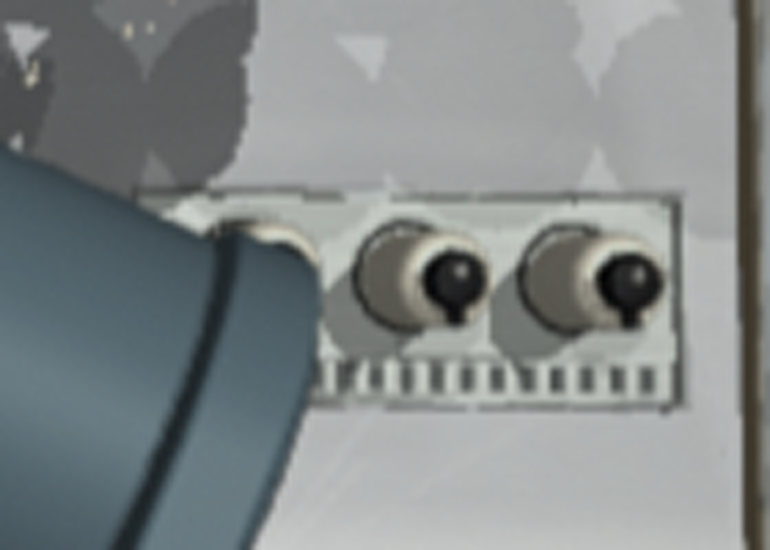

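View pics/t41b.png

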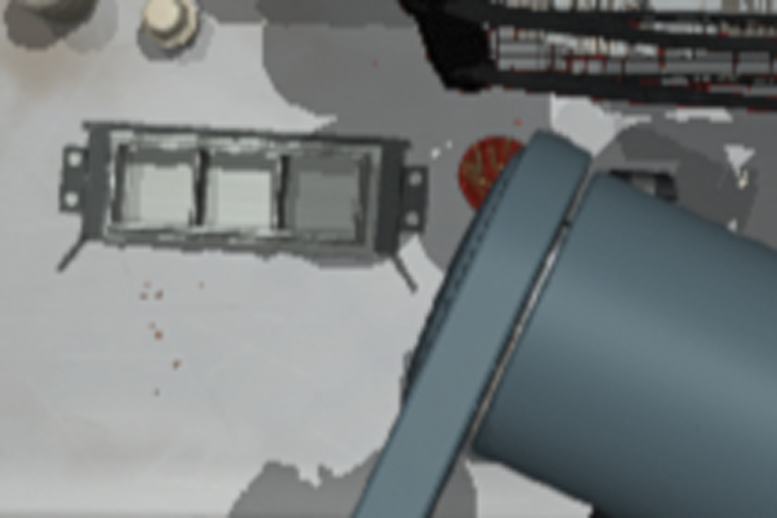

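```bash
python3 -c "
from h import *
c=cam('wrist');s=1.2
P=[bp(c,x/s,y/s,.096) for x,y in((315,133),(392,131),(391,317),(321,318))]
M=[[-.0308,.0768],[.0308,.0768],[.0308,-.0768],[-.0308,-.0768]]
print('lid w',fit(P,M))
c=cam('top');crop(c,180,225,280,275,8,'t42')"
```

```text
lid w (array([ 0.48889086, -0.07632812]), np.float64(-0.03982721079064002), array([0.00311113, 0.00169864, 0.00219141, 0.00093286]))
```

View pics/t42.png

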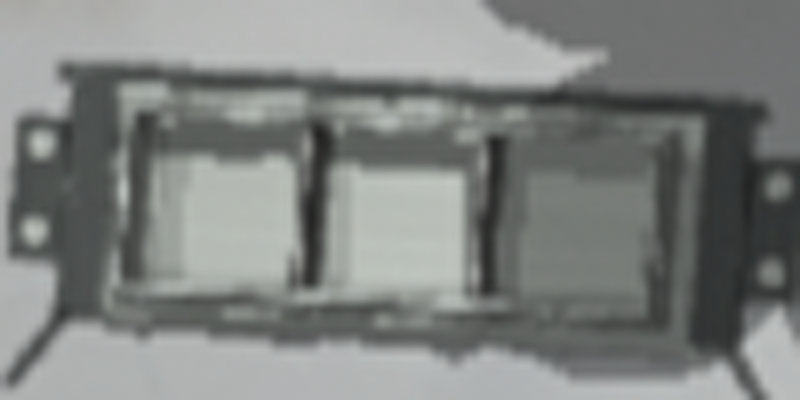

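```bash
python3 -m inch '[{"delta_pos":[3.5,0,0],"rotation":[0,0,0]},{"delta_pos":[3.5,0,0],"rotation":[0,0,0]},{"delta_pos":[3.5,0,0],"rotation":[0,0,0]},{"delta_pos":[2.6,2.5,0],"rotation":[0,0,0]},{"delta_pos":[0,2.6,0],"rotation":[0,0,0]},{"delta_pos":[0,2.7,2],"rotation":[0,0,0]},{"delta_pos":[0,0,3],"rotation":[0,0,0]},{"delta_pos":[0,0,0],"rotation":[0,0,0]},{"delta_pos":[0,0,0],"rotation":[0,0,0]}]'
python3 -c "
from h import *
st()
c=cam('wrist');crop(c,250,40,390,200,4.5,'w43')
i=c['img'];cv2.imwrite('pics/w43.png',cv2.resize(i[50:190,250:390],None,fx=4.2,fy=4.2,interpolation=cv2.INTER_CUBIC))"
```

```text
time_s: 55.2
eef_pos: [0.5937, 0.0331, 0.2033]
eef_rot: [-0.001, 0.72, 0.693, -0.001]
wrist_force: [-0.3, 0.3, -0.2]
opening: 1.003
t55.20 pos [0.5937 0.0331 0.2033] x [0.038 0.999 0.   ] y [ 0.999 -0.038 -0.002] z [-0.002  0.    -1.   ] F [-0.3  0.3 -0.2] open 1.003 q [-0.14  0.22  1.54 -0.    1.38 -0.11]
```

View pics/w43.png

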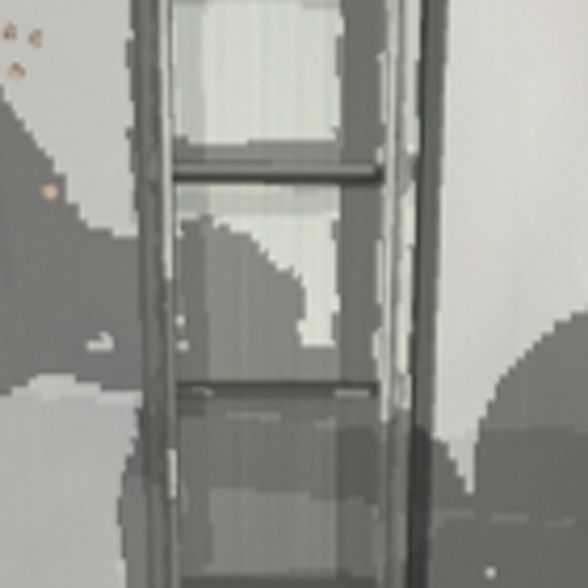

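```bash
python3 -c "
from h import *
c=cam('wrist')
i=c['img'];cv2.imwrite('pics/w44.png',cv2.resize(i[20:220,255:385],None,fx=3,fy=3,interpolation=cv2.INTER_CUBIC))"
```

```text
(no output)
```

View pics/w44.png

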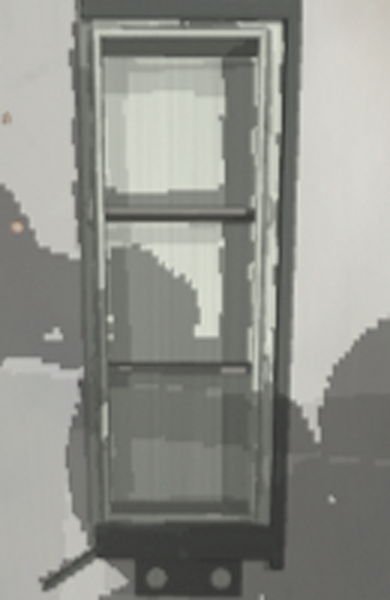

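```bash
python3 -c "
from h import *
c=cam('wrist');g=lambda x,y:(255+(x+.5)/3-.5,20+(y+.5)/3-.5)
P=[bp(c,*g(x,y),.042) for x,y in((93,32),(268,30),(98,520),(268,520))];print(np.round(P,4),np.mean(P,0))
print(fit(P,[[-.025,.071],[.025,.071],[-.025,-.071],[.025,-.071]]))
D=[bp(c,*g(x,y),.040) for x,y in((105,212),(252,211),(105,366),(252,365))];print(np.round(D,4),np.mean(D,0))
F=[bp(c,*g(x,y),.004) for x,y in((77,60),(283,60))];print('flange sides',F)
F=[bp(c,*g(x,y),.0085) for x,y in((100,520),(282,522),(75,15),(300,15))];print('lips',np.round(F,4))
"
```

```text
[[0.5721 0.1913 0.042 ]
 [0.6223 0.19   0.042 ]
 [0.5643 0.0504 0.042 ]
 [0.6203 0.0483 0.042 ]] [0.59475036 0.11998904 0.042     ]
(array([0.59475036, 0.11998904]), np.float64(-0.03417932998984285), array([0.00047423, 0.00013629, 0.00304865, 0.00299825]))
[[0.5724 0.1439 0.04  ]
 [0.6169 0.1425 0.04  ]
 [0.5696 0.099  0.04  ]
 [0.6161 0.0976 0.04  ]] [0.59373319 0.12072747 0.04      ]
flange sides [array([0.5637607 , 0.19205662, 0.004     ]), array([0.62980279, 0.18963213, 0.004     ])]
lips [[0.5619 0.044  0.0085]
 [0.6277 0.0408 0.0085]
 [0.5644 0.2036 0.0085]
 [0.6349 0.201  0.0085]]
```

```bash
python3 -m inch '[{"delta_pos":[0,-3.4,0],"rotation":[0,0,0]},{"delta_pos":[0,-3.4,0],"rotation":[0,0,0]},{"delta_pos":[-3,-3.2,0],"rotation":[0,0,0]},{"delta_pos":[-4,0,0],"rotation":[0,0,0]},{"delta_pos":[-4.3,0,0],"rotation":[0,0,0]},{"delta_pos":[0,0,4],"rotation":[0,0,0]},{"delta_pos":[0,0,3],"rotation":[0,0,0]},{"delta_pos":[0,0,0],"rotation":[0,0,0]},{"delta_pos":[0,0,0],"rotation":[0,0,0]}]'
python3 -c "
from h import *
st()
c=cam('wrist');crop(c,0,0,640,480,1.2,'w45')"
```

```text
time_s: 56.25
eef_pos: [0.4907, -0.0757, 0.1353]
eef_rot: [0.001, 0.72, 0.694, 0.0]
wrist_force: [0.3, -0.6, 0.2]
opening: 1.001
t56.25 pos [ 0.4907 -0.0757  0.1353] x [ 0.037  0.999 -0.   ] y [ 0.999 -0.037  0.001] z [ 0.001 -0.    -1.   ] F [ 0.3 -0.6  0.2] open 1.001 q [-0.39  0.07  1.86 -0.    1.21 -0.36]
```

View pics/w45.png

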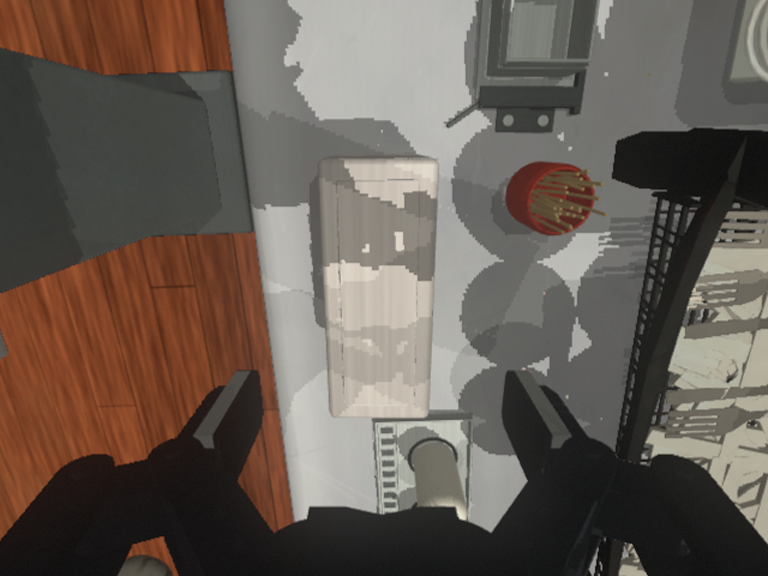

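```bash
python3 -m inch '[{"delta_pos":[-0.06,-0.18,3],"rotation":[0,0,0]},{"delta_pos":[0,0,3],"rotation":[0,0,0]},{"delta_pos":[0,0,3],"rotation":[0,0,0]},{"delta_pos":[0,0,2],"rotation":[0,0,0]},{"delta_pos":[0,0,0.8],"rotation":[0,0,0]},{"delta_pos":[0,0,0],"rotation":[0,0,0]}]'
python3 -m inch '[{"delta_pos":[0,0,0],"rotation":[0,0,0]},{"delta_pos":[0,0,0],"rotation":[0,0,0]},{"delta_pos":[0,0,0],"rotation":[0,0,0]},{"delta_pos":[0,0,0],"rotation":[0,0,0]},{"delta_pos":[0,0,0],"rotation":[0,0,0]},{"delta_pos":[0,0,0],"rotation":[0,0,0]}]' 5.5
python3 tip.py s46
```

```text
time_s: 56.9
eef_pos: [0.4891, -0.076, 0.0165]
eef_rot: [0.0, 0.72, 0.694, 0.0]
wrist_force: [-0.0, 0.7, 0.0]
opening: 1.003
time_s: 57.5
eef_pos: [0.4901, -0.0765, 0.0178]
eef_rot: [0.002, 0.72, 0.694, 0.001]
wrist_force: [0.6, 0.0, 7.1]
opening: 0.709
t57.50 pos [ 0.4901 -0.0765  0.0178] x [ 0.037  0.999 -0.001] y [ 0.999 -0.037  0.003] z [ 0.003 -0.001 -1.   ] F [0.6 0.  7.1] open 0.709 q [-0.39  0.25  1.93  0.    0.96 -0.36]
```

View pics/s46.png

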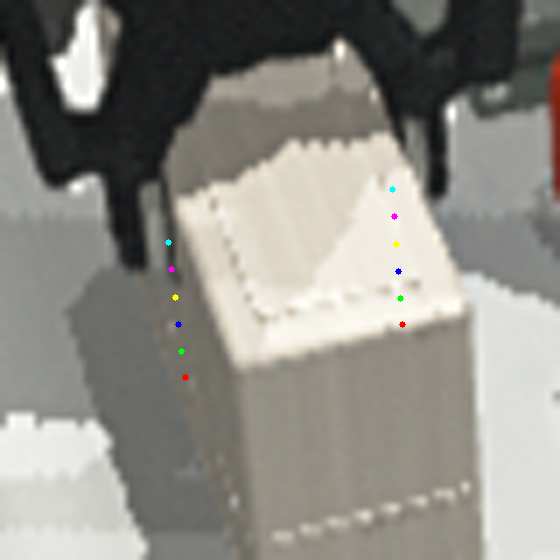

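```bash
python3 -m inch '[{"delta_pos":[0,0,-1],"rotation":[0,0,0]},{"delta_pos":[0,0,-3],"rotation":[0,0,0]},{"delta_pos":[0,0,-3],"rotation":[0,0,0]},{"delta_pos":[0,0,-3],"rotation":[0,0,0]},{"delta_pos":[0,0,-3],"rotation":[0,0,0]},{"delta_pos":[2,0,0],"rotation":[0,0,0]},{"delta_pos":[3,0,0],"rotation":[0,0,0]},{"delta_pos":[3,0,0],"rotation":[0,0,0]},{"delta_pos":[3,0,0],"rotation":[0,0,0]},{"delta_pos":[3,0,0],"rotation":[0,0,0]}]'
python3 -m inch '[{"delta_pos":[3,0,0],"rotation":[0,0,0]},{"delta_pos":[3,0,0],"rotation":[0,0,0]},{"delta_pos":[0,2.4,0],"rotation":[0,0,0]},{"delta_pos":[0,2.4,0],"rotation":[0,0,0]},{"delta_pos":[0,2.4,0],"rotation":[0,0,0]},{"delta_pos":[0,2.4,0],"rotation":[0,0,0]},{"delta_pos":[0,0,0],"rotation":[0,0,0]},{"delta_pos":[0,0,0],"rotation":[0,0,0]},{"delta_pos":[0,0,0],"rotation":[0,0,0]}]'
python3 -c "
from h import *
st()
c=cam('wrist');crop(c,0,0,640,480,1.2,'w47')
c=cam('side');crop(c,180,100,340,220,5,'s47')"
```

```text
time_s: 58.55
eef_pos: [0.4934, 0.0651, 0.1467]
eef_rot: [0.0, 0.72, 0.694, 0.0]
wrist_force: [0.0, 0.1, -1.9]
opening: 0.717
time_s: 59.45
eef_pos: [0.5906, 0.1205, 0.1459]
eef_rot: [-0.0, 0.72, 0.694, -0.0]
wrist_force: [-0.2, -0.7, -1.1]
opening: 0.716
t59.45 pos [0.5906 0.1205 0.1459] x [0.037 0.999 0.   ] y [ 0.999 -0.037 -0.001] z [-0.001  0.    -1.   ] F [-0.2 -0.7 -1.1] open 0.716 q [0.   0.29 1.58 0.   1.28 0.04]
```

View pics/w47.png

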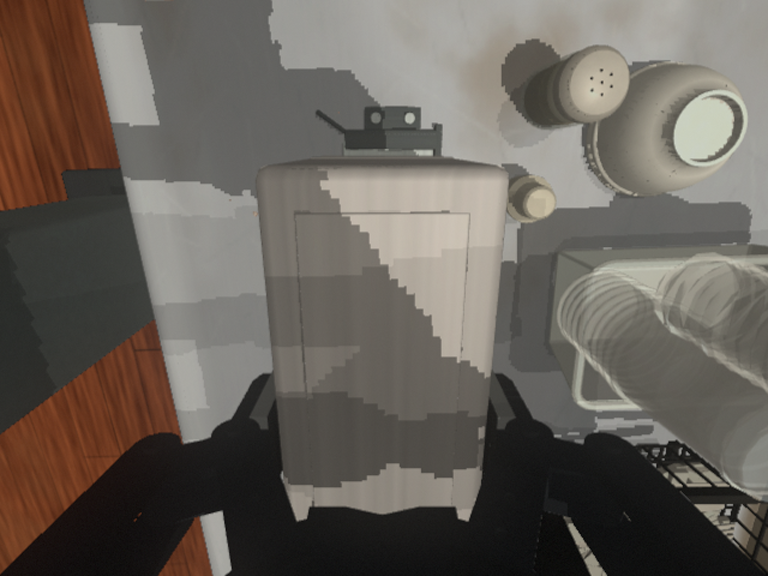

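View pics/s47.png

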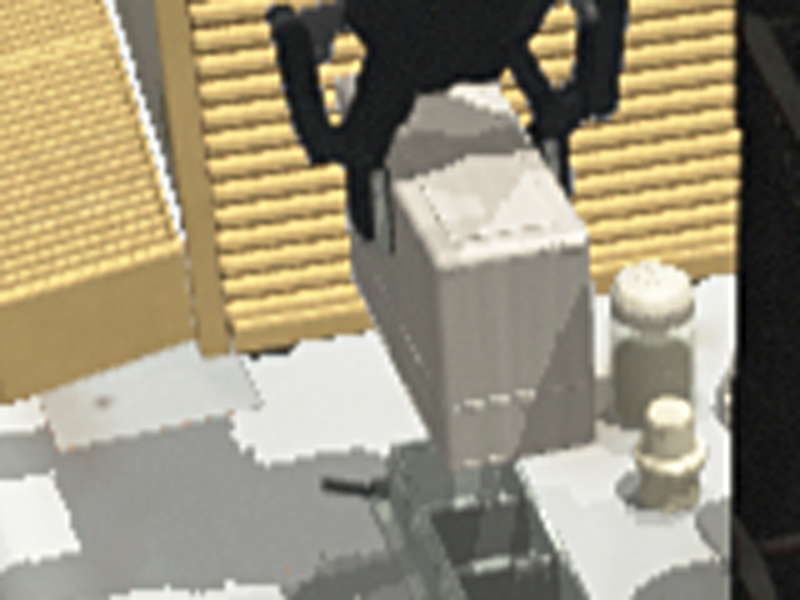

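```bash
python3 -m inch '[{"delta_pos":[0,0.35,2],"rotation":[0,0,0]},{"delta_pos":[0,0,2],"rotation":[0,0,0]},{"delta_pos":[0,0,2],"rotation":[0,0,0]},{"delta_pos":[0,0,1.5],"rotation":[0,0,0]},{"delta_pos":[0,0,0],"rotation":[0,0,0]},{"delta_pos":[0,0,0],"rotation":[0,0,0]},{"delta_pos":[0,0,0],"rotation":[0,0,0]}]'
python3 -c "
from h import *
st()
c=cam('side');crop(c,200,120,300,240,5,'s48')
c=cam('wrist');crop(c,200,60,420,180,3.6,'w48')"
```

```text
time_s: 60.25
eef_pos: [0.5961, 0.1203, 0.0722]
eef_rot: [0.001, 0.72, 0.694, 0.001]
wrist_force: [0.4, 1.3, -1.5]
opening: 0.716
t60.25 pos [0.5961 0.1203 0.0722] x [0.037 0.999 0.   ] y [ 0.999 -0.037  0.002] z [ 0.002 -0.    -1.   ] F [ 0.4  1.3 -1.5] open 0.716 q [ 0.    0.38  1.62 -0.    1.14  0.04]
```

View pics/s48.png

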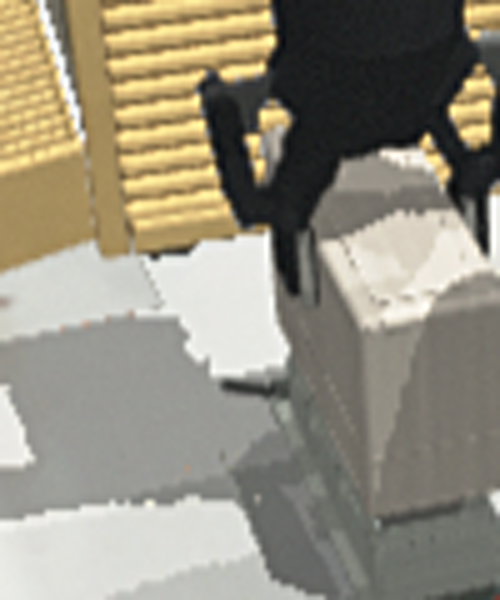

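View pics/w48.png

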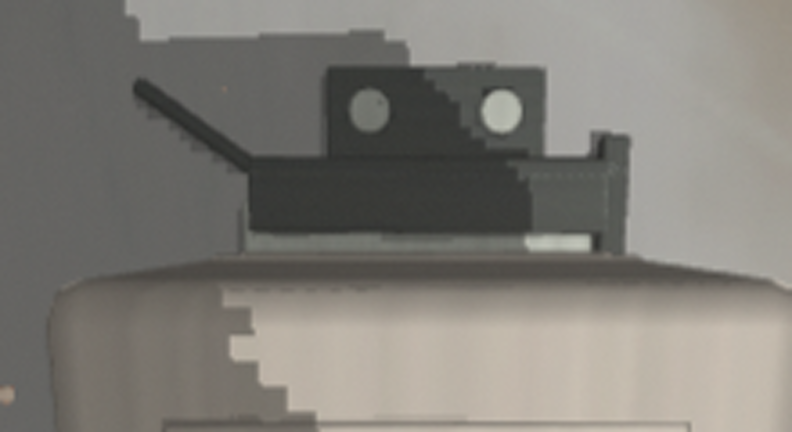

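```bash
python3 -c "
from h import *
c=cam('wrist');g=lambda x,y:(200+(x+.5)/3.6-.5,60+(y+.5)/3.6-.5)
for x,y,z in ((235,256,.0545),(637,256,.0545),(240,245,.004),(595,245,.004)): print(bp(c,*g(x,y),z).round(4))
"
```

```text
[0.5693 0.1991 0.0545]
[0.6294 0.1969 0.0545]
[0.5631 0.2003 0.004 ]
[0.6296 0.1978 0.004 ]
```

```bash
python3 -m inch '[{"delta_pos":[-0.03,-0.28,0.3],"rotation":[0,0,0]},{"delta_pos":[0,0,0.5],"rotation":[0,0,0]},{"delta_pos":[0,0,0],"rotation":[0,0,0]},{"delta_pos":[0,0,0],"rotation":[0,0,0]}]'
python3 -c "
from h import *
st()"
python3 -m inch '[{"delta_pos":[0,0,0.4],"rotation":[0,0,0]},{"delta_pos":[0,0,0.4],"rotation":[0,0,0]},{"delta_pos":[0,0,0],"rotation":[0,0,0]},{"delta_pos":[0,0,0],"rotation":[0,0,0]}]'
python3 -c "
from h import *
st()"
```

```text
time_s: 60.8
eef_pos: [0.5921, 0.12, 0.0624]
eef_rot: [-0.0, 0.72, 0.694, -0.0]
wrist_force: [0.3, 1.1, -2.2]
opening: 0.714
t60.80 pos [0.5921 0.12   0.0624] x [ 0.037  0.999 -0.   ] y [ 0.999 -0.037 -0.001] z [-0.001 -0.    -1.   ] F [ 0.3  1.1 -2.2] open 0.714 q [ 0.    0.39  1.63 -0.    1.12  0.04]
time_s: 61.2
eef_pos: [0.5922, 0.12, 0.0545]
eef_rot: [-0.0, 0.72, 0.694, -0.0]
wrist_force: [-0.2, 0.3, -1.4]
opening: 0.716
t61.20 pos [0.5922 0.12   0.0545] x [ 0.037  0.999 -0.   ] y [ 0.999 -0.037 -0.001] z [-0.001 -0.    -1.   ] F [-0.2  0.3 -1.4] open 0.716 q [0.   0.4  1.63 0.   1.11 0.04]
```

```bash
python3 -m inch '[{"delta_pos":[0,0.05,0.5],"rotation":[0,0,0]},{"delta_pos":[0,0,0.5],"rotation":[0,0,0]},{"delta_pos":[0,0,0],"rotation":[0,0,0]}]'
python3 -m inch '[{"delta_pos":[0,0,0.5],"rotation":[0,0,0]},{"delta_pos":[0,0,0.5],"rotation":[0,0,0]},{"delta_pos":[0,0,0],"rotation":[0,0,0]}]'
python3 -m inch '[{"delta_pos":[0,0,0.5],"rotation":[0,0,0]},{"delta_pos":[0,0,0.3],"rotation":[0,0,0]},{"delta_pos":[0,0,0],"rotation":[0,0,0]}]'
python3 -c "
from h import *
st()"
```

```text
time_s: 61.5
eef_pos: [0.5927, 0.12, 0.0442]
eef_rot: [-0.0, 0.72, 0.694, -0.0]
wrist_force: [0.2, -0.1, -2.1]
opening: 0.717
time_s: 61.8
eef_pos: [0.592, 0.12, 0.0337]
eef_rot: [-0.001, 0.72, 0.694, -0.001]
wrist_force: [-0.1, 0.0, -2.9]
opening: 0.713
time_s: 62.1
eef_pos: [0.5924, 0.1201, 0.0259]
eef_rot: [-0.0, 0.72, 0.694, -0.0]
wrist_force: [-1.1, 0.1, -3.9]
opening: 0.715
t62.10 pos [0.5924 0.1201 0.0259] x [0.037 0.999 0.   ] y [ 0.999 -0.037 -0.001] z [-0.001  0.    -1.   ] F [-1.1  0.1 -3.9] open 0.715 q [0.   0.44 1.64 0.   1.06 0.04]
```

```bash
python3 -m inch '[{"delta_pos":[0,0,0.2],"rotation":[0,0,0]},{"delta_pos":[0,0,0],"rotation":[0,0,0]}]'
python3 -m inch '[{"delta_pos":[0,0,0.2],"rotation":[0,0,0]},{"delta_pos":[0,0,0],"rotation":[0,0,0]}]'
python3 -m inch '[{"delta_pos":[0,0,0.2],"rotation":[0,0,0]},{"delta_pos":[0,0,0],"rotation":[0,0,0]}]'
python3 -m inch '[{"delta_pos":[0,0,0.15],"rotation":[0,0,0]},{"delta_pos":[0,0,0],"rotation":[0,0,0]}]'
python3 -c "
from h import *
st()
c=cam('side');crop(c,200,140,300,240,6,'s49')
c=cam('wrist');crop(c,200,60,420,180,3.6,'w49')"
```

```text
time_s: 62.3
eef_pos: [0.5926, 0.12, 0.0243]
eef_rot: [-0.0, 0.72, 0.694, -0.0]
wrist_force: [-0.8, -0.3, -2.3]
opening: 0.715
time_s: 62.5
eef_pos: [0.5928, 0.12, 0.0225]
eef_rot: [-0.0, 0.72, 0.694, -0.0]
wrist_force: [-0.3, 0.1, -1.0]
opening: 0.715
time_s: 62.7
eef_pos: [0.5933, 0.1201, 0.0219]
eef_rot: [0.0, 0.72, 0.694, 0.0]
wrist_force: [-4.2, 0.8, 8.2]
opening: 0.706
time_s: 62.9
eef_pos: [0.5938, 0.1201, 0.0218]
eef_rot: [0.001, 0.72, 0.694, 0.001]
wrist_force: [-7.7, -0.4, 17.0]
opening: 0.712
t62.90 pos [0.5938 0.1201 0.0218] x [ 0.037  0.999 -0.   ] y [ 0.999 -0.037  0.002] z [ 0.002 -0.    -1.   ] F [-7.7 -0.4 17. ] open 0.712 q [ 0.    0.45  1.64 -0.    1.05  0.04]
```

View pics/s49.png

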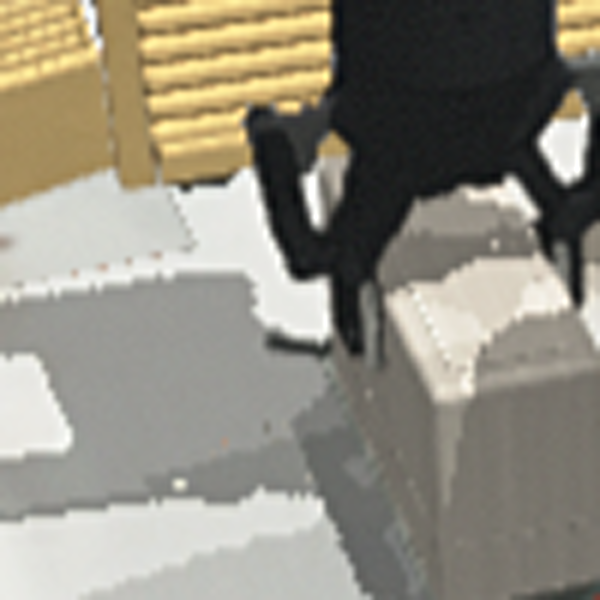

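View pics/w49.png

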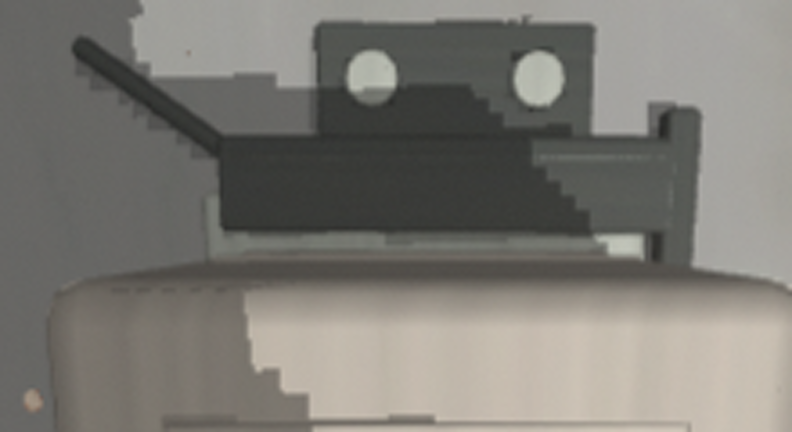

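```bash
python3 -m inch '[{"delta_pos":[0,0.15,0.1],"rotation":[0,0,0]},{"delta_pos":[0,0.1,0],"rotation":[0,0,0]},{"delta_pos":[0,0,0],"rotation":[0,0,0]},{"delta_pos":[0,0,0],"rotation":[0,0,0]}]'
python3 -c "
from h import *
st()
c=cam('wrist');crop(c,200,60,420,180,3.6,'w50')"
```

```text
time_s: 63.4
eef_pos: [0.5951, 0.1202, 0.0218]
eef_rot: [-0.0, 0.72, 0.694, -0.0]
wrist_force: [-15.1, -0.5, 28.0]
opening: 0.714
t63.40 pos [0.5951 0.1202 0.0218] x [ 0.037  0.999 -0.   ] y [ 0.999 -0.037 -0.001] z [-0.001 -0.    -1.   ] F [-15.1  -0.5  28. ] open 0.714 q [ 0.    0.45  1.64 -0.    1.05  0.04]
```

View pics/w50.png

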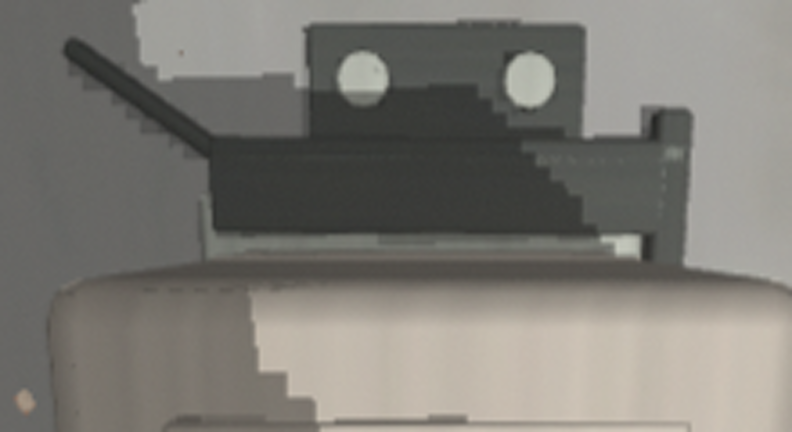

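```bash
python3 -m inch '[{"delta_pos":[0,-0.15,-0.15],"rotation":[0,0,0]},{"delta_pos":[0,0,0],"rotation":[0,0,0]}]'
python3 -m inch '[{"delta_pos":[0,0,0],"rotation":[0,0,0]},{"delta_pos":[0,0,0],"rotation":[0,0,0]},{"delta_pos":[0,0,0],"rotation":[0,0,0]},{"delta_pos":[0,0,0],"rotation":[0,0,0]},{"delta_pos":[0,0,0],"rotation":[0,0,0]},{"delta_pos":[0,0,-1],"rotation":[0,0,0]},{"delta_pos":[0,0,-3],"rotation":[0,0,0]},{"delta_pos":[0,0,-4],"rotation":[0,0,0]},{"delta_pos":[0,0,-4],"rotation":[0,0,0]},{"delta_pos":[0,0,-4],"rotation":[0,0,0]}]' 8.54
python3 -m inch '[{"delta_pos":[0,0,-4],"rotation":[0,0,0]},{"delta_pos":[-2,-3,0],"rotation":[0,0,0]},{"delta_pos":[-3,-3,0],"rotation":[0,0,0]},{"delta_pos":[-3,0,0],"rotation":[0,0,0]},{"delta_pos":[0,0,0],"rotation":[0,0,0]},{"delta_pos":[0,0,0],"rotation":[0,0,0]}]'
python3 -c "
from h import *
st()
c=cam('wrist');crop(c,0,0,640,480,1.2,'w51')
c=cam('side');crop(c,200,140,300,240,6,'s51')
c=cam('top');crop(c,360,235,500,335,5.5,'t51')"
```

```text
time_s: 63.65
eef_pos: [0.5946, 0.1203, 0.0219]
eef_rot: [0.001, 0.72, 0.694, 0.001]
wrist_force: [-5.8, 1.2, 14.0]
opening: 0.714
time_s: 64.65
eef_pos: [0.5938, 0.12, 0.1822]
eef_rot: [0.0, 0.72, 0.694, 0.0]
wrist_force: [0.5, 0.2, -1.3]
opening: 0.996
time_s: 65.25
eef_pos: [0.5312, 0.0419, 0.2207]
eef_rot: [0.0, 0.721, 0.693, 0.001]
wrist_force: [1.1, 0.2, -0.0]
opening: 1.001
t65.25 pos [0.5312 0.0419 0.2207] x [0.039 0.999 0.   ] y [ 0.999 -0.039  0.001] z [ 0.001  0.    -1.   ] F [ 1.1  0.2 -0. ] open 1.001 q [-0.14  0.06  1.68  0.    1.39 -0.11]
```

View pics/w51.png

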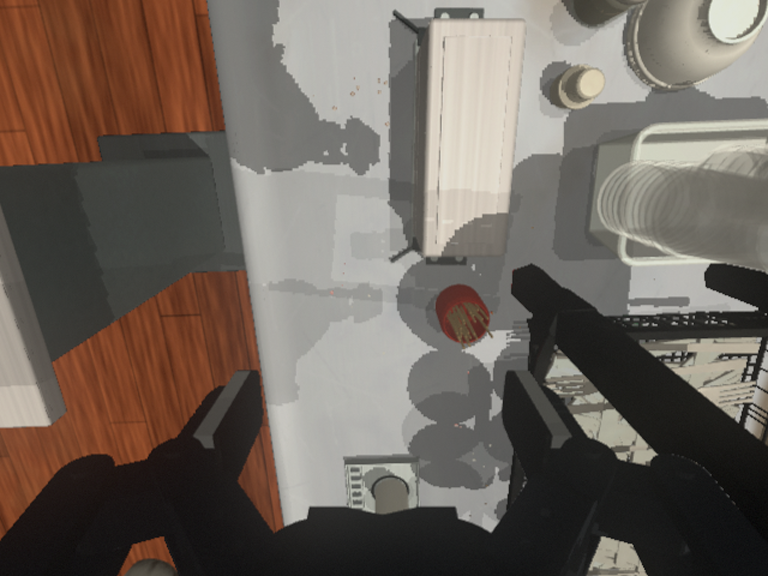

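View pics/s51.png

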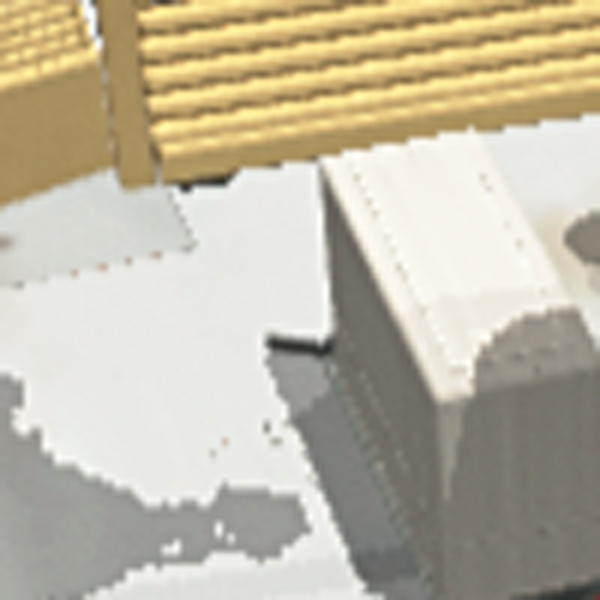

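View pics/t51.png

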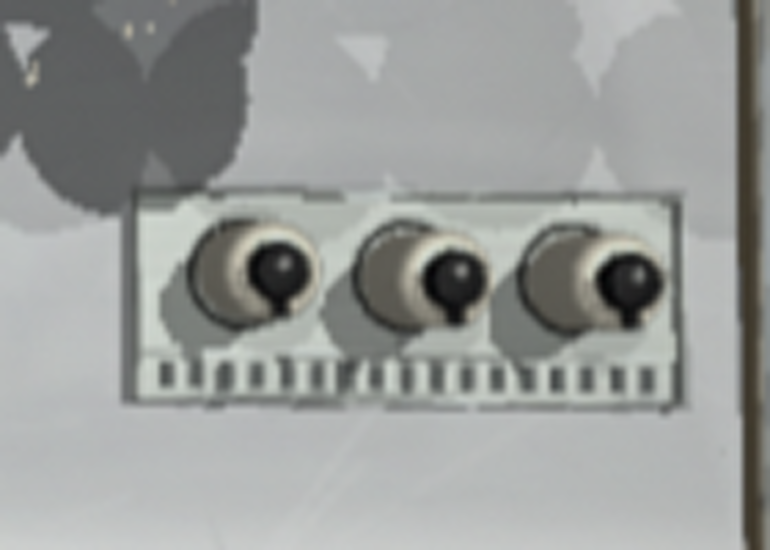

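```bash
python3 -c "
from h import *
w=cam('wrist');s=cam('side');s12=1.2
P=[bp(w,x/s12,y/s12,.1) for x,y in((430,19),(524,18),(509,257),(424,257))]
print(fit(P,[[-.0308,.0768],[.0308,.0768],[.0308,-.0768],[-.0308,-.0768]]))
for z in (.1,.104,.108):
    t,th,_=fit([bp(w,x/s12,y/s12,z) for x,y in((430,19),(524,18),(509,257),(424,257))],[[-.0308,.0768],[.0308,.0768],[.0308,-.0768],[-.0308,-.0768]])
    R2=np.array([[np.cos(th),-np.sin(th)],[np.sin(th),np.cos(th)]])
    q=R2@[-.0308,-.0768]+t; print(z,'pred side near corner in s51',((pj(s,[*q,z])-[200,140]+.5)*6).round(0), 'far-left', ((pj(s,[*(R2@[-.0308,.0768]+t),z])-[200,140]+.5)*6).round(0))
"
```

```text
(array([0.59357982, 0.12240707]), np.float64(-0.016790081700256), array([0.00163979, 0.00219368, 0.00061245, 0.00144173]))
0.1 pred side near corner in s51 [435. 394.] far-left [310. 155.]
0.104 pred side near corner in s51 [432. 385.] far-left [307. 146.]
0.108 pred side near corner in s51 [429. 376.] far-left [304. 137.]
```

```bash
python3 -c "
from bench import *
print(hand_in())"
```

```text
the job is handed in; nothing more can be done
None
```

The job is done and handed in at about 65 s of the 210 s; no verdict was reported.

**What I did:**
- I slid the closed tin into the dock up to the back stop. The side force built up there and the flange stayed under the lips when I pulled.
- I drew the lid straight up and set it on the table.
- I stood all three cruets on rings 0, 1 and 2 with their beaks to the gutter.
- I put the lid back on until it met the flange, pressed the tin against the back stop again, then let go and backed off.

**Last checks:**
- **Cruets:** The last top picture shows all three standing on their rings with beaks to the gutter. The close-up checks put them within about 2 mm of the ring centres. The beaks were within roughly 0.05 rad of square, where the limit is 0.25.
- **Lid:** The wrist height at contact put its rim on the flange. Its top corners, checked in two views, fit a lid top about 100 mm up, which is fully down.
- **Tin:** The wrist stopped at the same place as when it was first pushed home.
- **Pepper shaker, spare spout and bowls:** I never touched them, and I saw no sign of them moving.

**What did not agree, or went wrong on the way:**
- The fingertips showed about 35–45 mm behind the reported tool point in both the side and wrist cameras, so I set grasp heights by what I saw.
- My first beak estimate was off, which left the cruet on ring 0 about 0.2 rad out. I re-gripped it and turned it square.
- The tray was moved about 14 mm in x and 11 mm in y partway through, so I measured the rings again before placing the last cruet.
- The last lid yaw fit (-0.017 rad) was about 0.02 rad off the dock's yaw. The corners I read for that fit were rough.

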